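# Glaze the sight-glass housings of the impregnation pot

## Task

Fit every sight glass on the bench: one glass to a housing, whichever you like; take the housing's plug out, drop the glass flat into its cell, put a brass retaining ring in with its pins through the slots and screw it clockwise until it is snug at the end of its travel. Nest the plugs you take out in one upright stack in the middle of the cork pad; a housing for which there is no glass keeps its plug. Leave the other things on the bench where they are.

Things in the scene. Friction and masses are not known exactly. Their poses are not given: they have to be found in the camera images.
- housing1: Sight-glass housing, round steel, fixed, open upward; flange 86 mm across, body 68, top 38 mm above the bench. Origin on its axis at bench level, z up. In the mouth is a two-start quarter-turn thread: two slots, centred on the housing's +x and -x, each 50 deg wide and reaching 57 mm across, let a ring's two pins drop in; between the threads the mouth is 46 mm across.
- housing1_seat (a point): Middle of housing1's flat seat, 14 mm above the bench; bore 46 mm across. Here lies the glass, its top then 26 mm above the bench. Turned clockwise from above, the ring's pins run from the slots under sloping threads, bind from 77 deg on (friction holds them) and meet a stop at 89 deg; fully home, the pins lie along the housing's y axis.
- plug1_c (a point): Grey plastic protective plug, a hollow cup open end up, 56 mm high, 35 g; point on its axis 28 mm above the underside, z up. Tapers from 32 mm across (foot) to 50 at 37 mm up; above that a straight band 58 mm across to grip. Inner floor 20 mm up, so nested plugs stand 20 mm above one another. Starts standing loosely in housing1, foot on the seat, reaching 70 mm.
- glass1_c (a point): Round clear sight glass, a plain disc 42 mm across and 12 mm thick, about 38 g, flat on the bench; this point is its centre, z its axis. Either face may be up. May be absent.
- ring1_c (a point): Brass retaining ring, 30 mm high, 70 g; point on its axis 15 mm above the underside, z up. Foot 40 mm across, 9 mm high, hole 26; at its lower edge two pins 5 mm thick along x and -x, 52 mm over the ends. Two ears at y and -y, up to the top, 20 mm wide, flat outer faces 40 mm apart: grip across them. Its foot goes on the glass (26 mm above the bench); ears then reach 56 mm.
- housing2: Another housing, the same as housing1.
- housing2_seat (a point): Middle of housing2's seat, 14 mm above the bench, as in housing1.
- plug2_c (a point): Another plug, the same as plug1; starts in housing2.
- glass2_c (a point): Another glass, the same as glass1. May be absent.
- ring2_c (a point): Another ring, the same as ring1.
- housing3: Another housing, the same as housing1.
- housing3_seat (a point): Middle of housing3's seat, 14 mm above the bench, as in housing1.
- plug3_c (a point): Another plug, the same as plug1; starts in housing3.
- glass3_c (a point): Another glass, the same as glass1. May be absent.
- ring3_c (a point): Another ring, the same as ring1.
- pad_top (a point): Round cork pad fixed to the bench, 72 mm across, 6 mm thick; this point is the middle of its upper face. The plugs are stacked here.
- bobbin: Bystander, not to be disturbed: wound white bobbin, 70 x 80 x 71 mm high. Origin at the centre of its underside.
- solder_reel: Bystander, not to be disturbed: reel of solder, 64 mm across, 60 mm high. Origin at the centre of its underside.
- tape: Bystander, not to be disturbed: roll of tape, 100 mm across, 24 mm high. Origin at the centre of its underside.
- core_stack: Bystander, not to be disturbed: dark iron core stack, 90 x 60 x 50 mm high. Origin at the centre of its underside.
There are look-alikes about, which are no part of the job. Leave any grey look-alike of the part that bears ring1_c alone.

How it is judged:
By the outcome, as a careful person would: the job done as asked, in the order asked, and still so for the second after the job is handed in, with the robot touching nothing.
Of glass1, glass2, glass3 only 2 to 3 are there at a start; the rules pass over those that are not, and their reading is None.
At some moment in a run one of glass1, glass2, glass3 may be knocked a few centimetres aside while the robot is not near it.
Once in a run the grip may slacken for a moment while it holds something.
It also fails if it takes over 210 s, if anything falls off the work surface, if the arm or the gripper's body presses on something with over 40 N, if the wrist force passes 120 N, or if a joint passes its speed limit or range.

## Robot

A 7-joint arm with a two-finger parallel gripper is mounted at the origin on the work surface. World frame = base frame: x ahead of the robot, y to its left, z up, the work surface at z = 0. Lengths are in mm, angles in rad, forces in N, time in s.
With the tool pointing down it reaches from about 425 to 1025 mm from the base axis. Payload 3.6 kg.
Tool frame: the origin (TCP) lies at the very end of the fingers, on their centre line; the grasp point (between the pads) lies 19 mm behind it; z points along the fingers, y is the line along which they close (so a half turn about z gives the same grasp; the last joint's range is limited). The gripper opens to 85 mm and grips with 20 to 120 N. Pads are 22 mm wide; open, the fingers measure 114 mm over their backs; the gripper's body (76 mm by 85 mm) begins 54 mm behind the grasp point. The pads swing forward as they close: fully open they stand 13 mm farther back than shut.
Start: joints at [1.25, 0.591, 0.048, 1.609, -0.033, 0.943, -0.034], TCP at [163.025, -706.436, 231.302] pointing down, gripper open.
Joint ranges: [-2.69, 2.69], [-0.47, 2.24], [-1.27, 1.36], [0.19, 2.51], [-1.53, 4.68], [0.08, 2.07], [-3.09, 3.09]. Speed limits (rad/s): [2.57, 2.57, 3.14, 3.14, 3.14, 3.14, 3.14].

## Interface

Orientations are given as a rotation vector (axis times angle).
In Python, from workcell import arm gives the robot as it stands.
- The arm moves only by the tool move_arm, never from a script. Its argument "commands" is a list of rows, each an object of numbers: "dx", "dy", "dz": the shift along the tool's x, y, z in cm; "ax", "ay", "az": the turn, a rotation vector about the tool's x, y, z in rad. In form: [{"dx": .., "dy": .., "dz": .., "ax": .., "ay": .., "az": ..}, ...]. A call has 1 to 12 rows; each row shifts and turns the commanded pose from where the row before left it, along the tool's axes as they then stand; what a row does not reach is not made up. A row lasts 1/10 s, in which the tool goes at most 50 mm and 8.59 degrees, less where a joint would pass 70% of its speed; a pose out of reach is approached as far as the arm can. A call is refused whole if a number of a shift passes 5 or a number of a turn 0.15, either way. A call with a gripper value outside its range is refused whole. "jaw" is the closure, from -1 (fully open) to 1 (shut), so that 0 is half open, set as the call begins (left out, the last holds). The fingers move at their own pace and stop on an object; "force" is the grip in N (left out, the last holds). Time passes only in rows, so rows that do not move let the fingers close. It gives the time, the measured TCP pose, the force, the opening and the grip force at its end, in the units of the state.
- arm.read_state(): the state, without advancing time (a new reading comes with each control period).
- arm.read_camera(name): name is "side" or "top"; returns the picture (420x560x3 uint8, blue, green, red); there is no depth.
- arm.get_calibration(name): a dict with "camera_matrix" (3x3 intrinsics, pixels), "k1" (the pictures are not rectified: a ray, as slopes to the right and down, at radius r is drawn at 1 + k1 r^2 times it, then the intrinsics apply), "R" (3x3) and "t" (3): a world point X has camera coordinates R X + t. Camera axes: x right, y down, z forward; pixel columns grow to the right and rows downward; lengths in mm; the calibration is good to about 2 mm. A picture is of the moment at which its call begins. get_calibration takes no time and is no camera call.
- arm.close_job(): hands the job in; it is judged then, once.
Trained networks look in the newest picture that a camera, given by its name, has taken for a name from the list of things; names that differ only in an ending like _2 or _b are one class to them, and where a whole thing is asked for, a point or a joint stands for the part that bears it (a point fixed in the world has none). Each returns a list of dicts, best first, with "score" (0 to 1); they miss things now and then, are a little off and sometimes report something else, mostly with a low value. They report only what shows in the picture. A call takes as long as a camera call. They do not tell look-alikes from the thing itself.
- arm.silhouettes(name, camera): "region" (420x560 bool, what is visible of it) and "bbox" ([left, top, right, bottom] in pixels, round what is visible of it).
The state is a dict: "time": time; "q": joint angles; "qvel": joint speeds; "joint_efforts": joint torques, N m; "tool_pos": TCP position; "tcp_rot": TCP orientation; "force": force on the tool from outside, world axes, zero at the start; "moment": the same for the moment, N m; "grip_width": opening from 0.0 (shut) to 1.0 (fully open); "grip_force": force on a finger pad.
Only numpy, scipy, OpenCV 4.12 (cv2) and the standard library are available. Lean on these libraries where they do the work, as an engineer would, in place of code of your own. Each camera call takes 0.05 s, during which the arm holds its last target. There are 200 camera calls.

## Working session

There is one attempt and no reset: what is moved stays moved. The work goes in short steps, Python scripts to look and compute and a tool call to move; the robot and the scene stay as the last step left them, time stands still between calls to the robot, and variables do not carry over. Pictures are saved under pics/ and viewed, at most 15 in all, crops included, and the job is handed in when it is done.

Besides the shell and the picture viewer there is one more tool, called after "Call:" in YAML: its name, and indented under it one key for each argument. move_arm: Moves the arm, as the interface text tells. Its arguments: {"type":"object","properties":{"commands":{"type":"array"},"jaw":{"type":"number"},"force":{"type":"number"}},"required":["commands"]}

```bash
ls; mkdir -p pics
cat > h.py <<'E'
from workcell import arm
import numpy as np, cv2
from scipy.spatial.transform import Rotation as Ro
def cal(n):
    c=arm.get_calibration(n); return np.array(c["camera_matrix"]),c["k1"],np.array(c["R"]),np.array(c["t"]).ravel()
def proj(n,X):
    K,k,R,t=cal(n); X=np.atleast_2d(X); c=X@R.T+t; s=c[:,:2]/c[:,2:]; s=s*(1+k*(s**2).sum(1,keepdims=True)); return s@K[:2,:2].T+K[:2,2]
def back(n,uv,z):
    K,k,R,t=cal(n); uv=np.atleast_2d(uv).astype(float); d=(uv-K[:2,2])@np.linalg.inv(K[:2,:2]).T; s=d.copy()
    for _ in range(20): s=d/(1+k*(s**2).sum(1,keepdims=True))
    r=np.c_[s,np.ones(len(s))]@R; C=-R.T@t; return C+r*((z-C[2])/r[:,2])[:,None]
E
python3 - <<'E'
from h import *
for n in("top","side"):
    im=arm.read_camera(n); cv2.imwrite(f"pics/{n}0.png",cv2.resize(im,None,fx=1.42,fy=1.42)); K,k,R,t=cal(n); print(n,K.round(1).tolist(),k,(-R.T@t).round(0),R.round(2).tolist())
for name,z in [("housing1",38),("plug1_c",70),("glass1_c",12),("ring1_c",30),("bobbin",71),("solder_reel",60),("tape",24),("core_stack",50)]:
    for d in arm.silhouettes(name,"top"):
        b=d["bbox"]; m=d["region"]; ys,xs=np.nonzero(m); c=((b[0]+b[2])/2,(b[1]+b[3])/2)
        print(name,round(d["score"],2),b,m.sum(),back("top",c,z).round(0)[0])
s=arm.read_state(); print(s["time"],s["tool_pos"],s["tcp_rot"],Ro.from_rotvec(s["tcp_rot"]).as_matrix().round(3).tolist(),s["grip_width"])
E
```

```text
pics
top [[497.1, 0.0, 275.4], [0.0, 497.1, 202.8], [0.0, 0.0, 1.0]] -0.027173649633274843 [ 384.  128. 1333.] [[0.03, -1.0, 0.0], [-0.99, -0.03, -0.15], [0.15, 0.0, -0.99]]
side [[463.7, 0.0, 280.7], [0.0, 463.7, 208.3], [0.0, 0.0, 1.0]] -0.12191640993539785 [ 246. -568. 1003.] [[0.91, -0.41, -0.01], [-0.33, -0.71, -0.63], [0.25, 0.58, -0.78]]
housing1 0.93 [448.2, 217.8, 472.6, 247.8] 417 [ 510. -358.   38.]
housing1 0.88 [266.4, 171.7, 296.4, 200.3] 396 [622. 114.  38.]
housing1 0.7 [156.2, 219.5, 184.0, 246.1] 367 [491. 402.  38.]
plug1_c 0.79 [452.9, 222.0, 479.6, 240.5] 466 [ 511. -361.   70.]
plug1_c 0.64 [154.9, 216.6, 184.8, 249.1] 389 [488. 396.  70.]
glass1_c 0.77 [445.8, 287.0, 454.2, 302.6] 200 [ 348. -336.   12.]
glass1_c 0.61 [353.5, 178.9, 381.3, 207.3] 528 [ 614. -119.   12.]
ring1_c 0.71 [385.9, 218.9, 402.0, 233.9] 150 [ 523. -185.   30.]
ring1_c 0.54 [405.8, 198.4, 419.3, 214.7] 179 [ 578. -235.   30.]
ring1_c 0.49 [389.3, 254.8, 407.2, 261.2] 57 [ 441. -196.   30.]
ring1_c 0.45 [398.9, 296.1, 407.4, 309.1] 54 [ 326. -207.   30.]
ring1_c 0.42 [359.3, 280.9, 376.6, 290.0] 93 [ 368. -116.   30.]
bobbin 0.8 [410.9, 117.6, 453.6, 161.8] 1065 [ 750. -279.   71.]
solder_reel 0.68 [308.8, 111.2, 334.6, 143.7] 602 [779.  11.  60.]
tape 0.77 [210.5, 128.8, 246.3, 166.2] 626 [727. 260.  24.]
core_stack 0.94 [64.7, 247.2, 107.7, 274.8] 1005 [411. 612.  50.]
core_stack 0.51 [345.2, 248.2, 359.2, 257.0] 72 [451. -72.  50.]
0.5 [ 163.01460401 -706.43188138  231.26913254] [-3.12137487e+00 -3.55520709e-01  9.20593855e-05] [[0.974, 0.225, -0.0], [0.225, -0.974, 0.0], [-0.0, -0.0, -1.0]] 1.0029623380727002
```

View pics/top0.png

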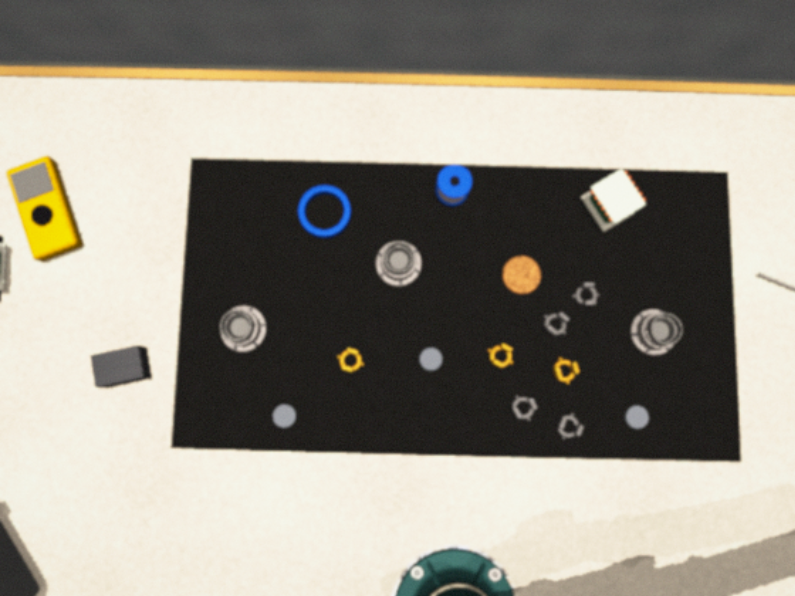

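View pics/side0.png

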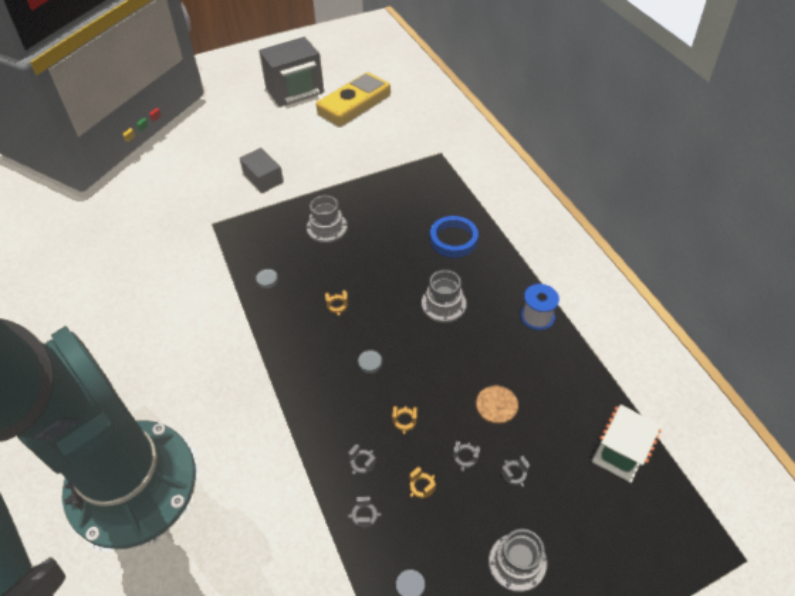

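Top view shows glasses at (284,416), (430,359), (637,417), brass rings at (350,360), (502,355), (567,370), the pad at (521,274) and housings at (242,328), (398,262), (656,331). These are scaled pixels. The four grey rings are look-alikes, and all three glasses are present. Next I fit silhouettes in both cameras.

```bash
cat > fit.py <<'E'
from h import *
from scipy.optimize import minimize
th=np.linspace(0,2*np.pi,49)[:-1]
def circ(r,z): return np.c_[r*np.cos(th),r*np.sin(th),0*th+z]
def box(x0,x1,y0,y1,z0,z1): return np.array([[x,y,z] for x in(x0,x1) for y in(y0,y1) for z in(z0,z1)],float)
cyl=lambda r,a,b:np.r_[circ(r,a),circ(r,b)]
M=dict(glass=[cyl(21,0,12)],pad=[cyl(36,0,6)],
 ring=[cyl(20,0,9),box(-26,26,-2.5,2.5,0,5),box(-10,10,13,20,0,30),box(-10,10,-20,-13,0,30)],
 housing=[cyl(43,0,8),cyl(34,0,38)],
 hplug=[cyl(43,0,8),cyl(34,0,38),cyl(29,51,70),np.r_[circ(16,14),circ(25,51)]],plug=[cyl(29,37,56),np.r_[circ(16,0),circ(25,37)]])
S=4
def render(n,parts,p,roi,hole=None):
    x0,y0,x1,y1=roi; m=np.zeros(((y1-y0)*S,(x1-x0)*S),np.uint8); c,s=np.cos(p[2]),np.sin(p[2]); Rz=np.array([[c,-s,0],[s,c,0],[0,0,1]])
    def poly(P): return np.round(((proj(n,P@Rz.T+[p[0],p[1],0])-[x0,y0]+.5)*S-.5)*16).astype(np.int32)
    def fill(P,v): cv2.fillConvexPoly(m,cv2.convexHull(poly(P)),v,shift=4)
    fill(parts[0],255)
    if hole is not None:
        h=m.copy(); a=np.zeros_like(m);b=a.copy();
        cv2.fillConvexPoly(a,poly(circ(13,9)),255,shift=4);cv2.fillConvexPoly(b,poly(circ(13,0)),255,shift=4); m[(a>0)&(b>0)]=0
    for P in parts[1:]:
        if hole is not None and len(P)==8 and P[:,2].max()<6:
            for sg in(1,-1):
                Q=P.copy(); Q[:,0]=np.where(Q[:,0]*sg>0,Q[:,0],sg*18); fill(Q,255)
        else: fill(P,255)
    return cv2.resize(m,None,fx=1/S,fy=1/S,interpolation=cv2.INTER_AREA)/255.
def fg(im,kind):
    f=im.astype(float)
    if kind=="ring": v=f[:,:,2]-f[:,:,0]; return np.clip(v/120,0,1)
    if kind=="pad": v=f[:,:,2]-f[:,:,0]; return np.clip(v/60,0,1)
    return np.clip((f.max(2)-35)/70,0,1)
def fit(kind,p0,cams,ims,yaw=False):
    out=None
    zm=35 if 'plug' in kind else 10
    T={}
    for n in cams:
        u=proj(n,[p0[0],p0[1],zm])[0]; h=40 if zm>20 else 25
        roi=[int(max(0,u[0]-h)),int(max(0,u[1]-h)),int(min(560,u[0]+h)),int(min(420,u[1]+h))]
        T[n]=(fg(ims[n],kind)[roi[1]:roi[3],roi[0]:roi[2]],roi)
    hole=1 if kind=="ring" else None
    def cost(q,full=False):
        e=0
        for n in cams:
            r=render(n,M[kind],(q[0],q[1],q[2]/20 if yaw else 0),T[n][1],hole); t=T[n][0]; k=cv2.dilate((r>0).astype(np.uint8),np.ones((5,5)))>0
            e+=(((r-t)**2)*k).sum()
        return e
    for y in (np.arange(0,np.pi,np.pi/8) if yaw else [0]):
        x0=np.array([p0[0],p0[1],y*20]); 
        r=minimize(cost,x0,method="Nelder-Mead",options=dict(initial_simplex=[x0,x0+[6,0,0],x0+[0,6,0],x0+[0,0,5]],xatol=.1,fatol=.02,maxiter=100))
        if out is None or r.fun<out[0]: out=(r.fun,r.x[0],r.x[1],r.x[2]/20 if yaw else 0)
    return out
E
cat > meas.py <<'E'
from fit import *
ims={n:cv2.imread(f"pics/raw_{n}.png") for n in("top","side")}
s=1/1.42
L=[("glass",284,416,12),("glass",430,359,12),("glass",637,417,12),("pad",521,274,6),("ring",350,360,20),("ring",502,355,20),("ring",567,370,20),("hplug",242,328,35),("hplug",398,262,35),("hplug",656,331,35)]
for k,u,v,z in L:
    p=back("top",(u*s,v*s),z)[0][:2]
    for cams in(("top",),("side",),("top","side")):
        o=fit(k,p,cams,ims,k=="ring"); print(k,cams,np.round(o[:3],1),round(np.degrees(o[3]),0),flush=True)
E
python3 - <<'E'
from h import *
ims={}
for n in("top","side"):
    a=np.mean([arm.read_camera(n).astype(float) for _ in range(3)],0).astype(np.uint8); ims[n]=a; cv2.imwrite(f"pics/raw_{n}.png",a)
def crop(n,X,h=22):
    u,v=proj(n,X)[0].round().astype(int); a=cv2.copyMakeBorder(ims[n],60,60,60,60,cv2.BORDER_CONSTANT)[v+60-h:v+60+h,u+60-h:u+60+h]; return cv2.resize(a,(190,190),interpolation=cv2.INTER_CUBIC)
s=1/1.42
P=[back("top",(u*s,v*s),z)[0] for u,v,z in[(350,360,15),(502,355,15),(567,370,15)]]
H=[back("top",(u*s,v*s),35)[0] for u,v in[(242,328),(398,262),(656,331)]]
rows=[np.hstack([crop("top",p,14) for p in P]+[crop("side",p,14) for p in P[:1]]),np.hstack([crop("side",p,14) for p in P[1:]]+[crop("top",p) for p in H[:2]]),np.hstack([crop("top",H[2])]+[crop("side",p) for p in H])]
cv2.imwrite("pics/crops.png",np.vstack(rows))
E
python3 meas.py
```

```text
glass ('top',) [  6.6 338.3 322.1] 0.0
glass ('side',) [ 29.7 342.8 323.8] 0.0
glass ('top', 'side') [ 47.1 339.1 322.3] 0.0
glass ('top',) [  9.  450.6  52.2] 0.0
glass ('side',) [ 11.4 454.   53.8] 0.0
glass ('top', 'side') [ 36.4 452.3  52.9] 0.0
glass ('top',) [   3.4  352.2 -333.6] 0.0
glass ('side',) [  14.3  355.7 -331.7] 0.0
glass ('top', 'side') [  36.9  353.6 -332.7] 0.0
pad ('top',) [  56.3  615.4 -118.6] 0.0
pad ('side',) [   7.9  619.1 -118.8] 0.0
pad ('top', 'side') [  77.1  618.1 -119.1] 0.0Traceback (most recent call last):
  File "meas.py", line 8, in <module>
    o=fit(k,p,cams,ims,k=="ring"); print(k,cams,np.round(o[:3],1),round(np.degrees(o[3]),0),flush=True)
  File "fit.py", line 48, in fit
    r=minimize(cost,x0,method="Nelder-Mead",options=dict(initial_simplex=[x0,x0+[6,0,0],x0+[0,6,0],x0+[0,0,5]],xatol=.1,fatol=.02,maxiter=100))
    res = _minimize_neldermead(fun, x0, args, callback, bounds=bounds,
                               **options)
    fxcc = func(xcc)
    fx = function(np.copy(x), *(wrapper_args + args))
  File "fit.py", line 43, in cost
    r=render(
[... 214 characters left out ...]
;cv2.fillConvexPoly(b,poly(circ(13,0)),255,shift=4); m[(a>0)&(b>0)]=0
                         ~~~~^^^^^^^^^^^^
  File "fit.py", line 14, in poly
    def poly(P): return np.round(((proj(n,P@Rz.T+[p[0],p[1],0])-[x0,y0]+.5)*S-.5)*16).astype(np.int32)
                                   ~~~~^^^^^^^^^^^^^^^^^^^^^^^^
  File "h.py", line 7, in proj
    K,k,R,t=cal(n); X=np.atleast_2d(X); c=X@R.T+t; s=c[:,:2]/c[:,2:]; s=s*(1+k*(s**2).sum(1,keepdims=True)); return s@K[:2,:2].T+K[:2,2]
            ~~~^^^
  File "h.py", line 5, in cal
    c=arm.get_calibration(n); return np.array(c["camera_matrix"]),c["k1"],np.array(c["R"]),np.array(c["t"]).ravel()
ValueError: time passes only in moves, steps and waits
```

View pics/crops.png

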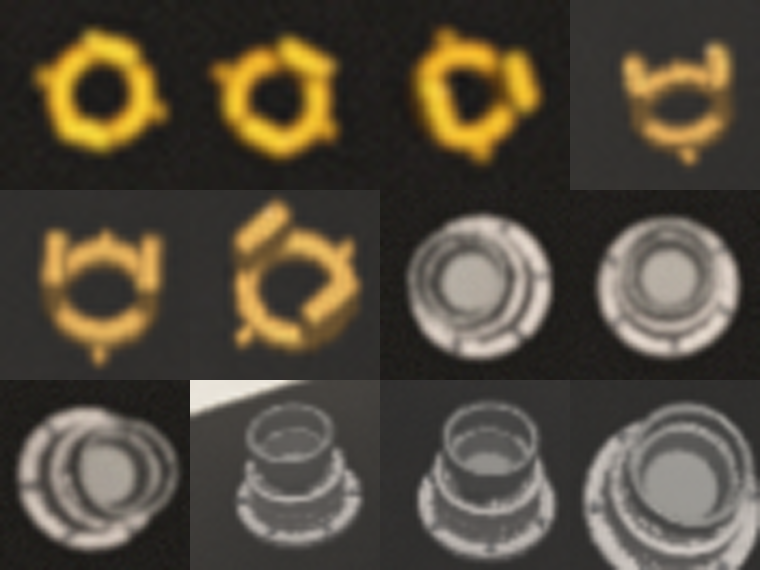

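Crops: the rings are clear, with pins as thin studs and ears as tall tabs. The flanges carry four dark bolt marks, and the slots are still hidden by the plugs. I'll cache the calibration and finish the fits.

```bash
sed -i 's/^def cal(n)/import functools\n@functools.lru_cache(None)\ndef cal(n)/' h.py; python3 meas.py
```

```text
glass ('top',) [  6.6 338.3 322.1] 0.0
glass ('side',) [ 29.7 342.8 323.8] 0.0
glass ('top', 'side') [ 47.1 339.1 322.3] 0.0
glass ('top',) [  9.  450.6  52.2] 0.0
glass ('side',) [ 11.4 454.   53.8] 0.0
glass ('top', 'side') [ 36.4 452.3  52.9] 0.0
glass ('top',) [   3.4  352.2 -333.6] 0.0
glass ('side',) [  14.3  355.7 -331.7] 0.0
glass ('top', 'side') [  36.9  353.6 -332.7] 0.0
pad ('top',) [  56.3  615.4 -118.6] 0.0
pad ('side',) [   7.9  619.1 -118.8] 0.0
pad ('top', 'side') [  77.1  618.1 -119.1] 0.0
ring ('top',) [ 37.8 444.2 202.6] 75.0
ring ('side',) [ 16.4 448.2 203.8] 74.0
ring ('top', 'side') [ 68.4 446.3 203.1] 75.0
ring ('top',) [ 29.  459.8 -79.5] 61.0
ring ('side',) [ 14.  462.4 -78.4] 63.0
ring ('top', 'side') [ 57.1 461.3 -78.9] 62.0
ring ('top',) [  25.8  434.9 -199.9] 18.0
ring ('side',) [  23.8  438.7 -198. ] 18.0
ring ('top', 'side') [  67.6  437.3 -198.9] 196.0
hplug ('top',) [ 36.1 498.7 407.3] 0.0
hplug ('side',) [ 77.5 503.2 408.8] 0.0
hplug ('top', 'side') [137.1 500.1 407.4] 0.0
hplug ('top',) [ 45.1 630.9 117. ] 0.0
hplug ('side',) [ 67.6 635.8 117.8] 0.0
hplug ('top', 'side') [137.3 633.9 116.6] 0.0
hplug ('top',) [  44.2  511.8 -369.6] 0.0
hplug ('side',) [  51.6  514.8 -369.7] 0.0
hplug ('top', 'side') [ 117.7  513.7 -369.7] 0.0
```

```bash
cat > st.py <<'E'
from h import *
import sys
def pose():
    s=arm.read_state(); m=Ro.from_rotvec(s["tcp_rot"]).as_matrix(); return s,np.array(s["tool_pos"]),m
def go(x,y,z=None,yaw=None):
    "delta in tool axes (cm) and az to reach world target from here; shift stated in the frame AFTER turning"
    s,p,m=pose(); cur=np.degrees(np.arctan2(m[1,0],m[0,0])); yaw=cur if yaw is None else yaw; z=p[2] if z is None else z
    d=(yaw-cur+180)%360-180; a=np.radians(cur); b=np.radians(cur+d)
    D=np.array([x,y,z])-p
    f=lambda t:(round((D[0]*np.cos(t)+D[1]*np.sin(t))/10,3),round((D[0]*np.sin(t)-D[1]*np.cos(t))/10,3),round(-D[2]/10,3))
    print("t",round(s["time"],2),"tcp",p.round(1),"yaw",round(cur,1),"tilt",m[:2,2].round(4),"F",np.round(s["force"],1),"gw",round(s["grip_width"],3),"gf",round(s["grip_force"],1),"q7",round(s["q"][6],2))
    print(" az",round(-np.radians(d),3),"shift now-frame",f(a),"after-turn frame",f(b))
if __name__=="__main__":
    a=[float(v) for v in sys.argv[1:]]; go(*a)
E
echo ok
```

```text
ok
```

Call:
move_arm:
  commands:
    - {"az": -0.1493}
    - {"az": -0.1493}
    - {"az": -0.1493}
    - {"az": -0.1493}
    - {"az": -0.1493}
    - {"az": -0.1493}
    - {"az": -0.1493}
    - {"az": -0.1493}
    - {"az": -0.1493}
    - {"dx": 2,"dy": 2}
    - {"dx": 3,"dy": 3}
    - {"dx": 3,"dy": 3}
  jaw: -1
  force: 40

```text
schema error: expected keys dx, dy, dz, ax, ay, az
```

Call:
move_arm:
  commands:
    - {"dx": 3,"dy": 3}
    - {"dx": 3.5,"dy": 3.5}
    - {"dx": 3.5,"dy": 3.5}
    - {"dx": 3.5,"dy": 3.5}
    - {"dx": 3.5,"dy": 3.5}
    - {"dx": 3.5,"dy": 3.5}
    - {"dx": 2.5,"dy": 3}
    - {"dx": 1,"dy": 2}
    - {}
    - {}

```text
schema error: expected keys dx, dy, dz, ax, ay, az
```

```bash
python3 st.py 513.7 -369.5 38 90
```

```text
t 0.8 tcp [ 163.1 -706.5  231.4] yaw 13.0 tilt [ 0.     -0.0001] F [1.4 0.8 0.3] gw 0.997 gf 0.0 q7 -0.03
 az -1.344 shift now-frame (np.float64(41.744), np.float64(-24.944), np.float64(19.336)) after-turn frame (np.float64(33.696), np.float64(35.062), np.float64(19.336))
```

Call:
move_arm:
  commands:
    - {"dx": 0,"dy": 0,"dz": 0,"ax": 0,"ay": 0,"az": -0.1493}
    - {"dx": 0,"dy": 0,"dz": 0,"ax": 0,"ay": 0,"az": -0.1493}
    - {"dx": 0,"dy": 0,"dz": 0,"ax": 0,"ay": 0,"az": -0.1493}
    - {"dx": 0,"dy": 0,"dz": 0,"ax": 0,"ay": 0,"az": -0.1493}
    - {"dx": 0,"dy": 0,"dz": 0,"ax": 0,"ay": 0,"az": -0.1493}
    - {"dx": 0,"dy": 0,"dz": 0,"ax": 0,"ay": 0,"az": -0.1493}
    - {"dx": 0,"dy": 0,"dz": 0,"ax": 0,"ay": 0,"az": -0.1493}
    - {"dx": 0,"dy": 0,"dz": 0,"ax": 0,"ay": 0,"az": -0.1493}
    - {"dx": 0,"dy": 0,"dz": 0,"ax": 0,"ay": 0,"az": -0.1493}
    - {"dx": 2,"dy": 2,"dz": 0,"ax": 0,"ay": 0,"az": 0}
    - {"dx": 3,"dy": 3,"dz": 0,"ax": 0,"ay": 0,"az": 0}
    - {"dx": 3,"dy": 3,"dz": 0,"ax": 0,"ay": 0,"az": 0}
  jaw: -1
  force: 40

```text
time: 2.0
tool_pos: [242.9, -626.2, 231.2]
tcp_rot: [2.224, 2.218, -0.0]
force: [1.9, -0.6, -1.3]
grip_width: 0.999
grip_force: 0.0
```

Call:
move_arm:
  commands:
    - {"dx": 3,"dy": 3,"dz": 0,"ax": 0,"ay": 0,"az": 0}
    - {"dx": 3.5,"dy": 3.5,"dz": 0,"ax": 0,"ay": 0,"az": 0}
    - {"dx": 3.5,"dy": 3.5,"dz": 0,"ax": 0,"ay": 0,"az": 0}
    - {"dx": 3.5,"dy": 3.5,"dz": 0,"ax": 0,"ay": 0,"az": 0}
    - {"dx": 3.5,"dy": 3.5,"dz": 2,"ax": 0,"ay": 0,"az": 0}
    - {"dx": 3.5,"dy": 3.5,"dz": 2,"ax": 0,"ay": 0,"az": 0}
    - {"dx": 3,"dy": 3.5,"dz": 3,"ax": 0,"ay": 0,"az": 0}
    - {"dx": 1.7,"dy": 2.5,"dz": 2,"ax": 0,"ay": 0,"az": 0}
    - {"dx": 0,"dy": 0,"dz": 0,"ax": 0,"ay": 0,"az": 0}
    - {"dx": 0,"dy": 0,"dz": 0,"ax": 0,"ay": 0,"az": 0}

```text
time: 3.0
tool_pos: [500.9, -380.9, 146.1]
tcp_rot: [-2.219, -2.223, 0.001]
force: [-0.4, 0.2, 0.5]
grip_width: 1.001
grip_force: 0.0
```

```bash
python3 st.py 513.7 -369.5 38 90
```

```text
t 3.0 tcp [ 500.9 -380.9  146.1] yaw 90.1 tilt [-0.001   0.0005] F [-0.4  0.2  0.5] gw 1.001 gf 0.0 q7 0.33
 az 0.002 shift now-frame (np.float64(1.142), np.float64(1.281), np.float64(10.806)) after-turn frame (np.float64(1.144), np.float64(1.279), np.float64(10.806))
```

Call:
move_arm:
  commands:
    - {"dx": 0.57,"dy": 0.64,"dz": 1,"ax": 0,"ay": 0,"az": 0}
    - {"dx": 0.57,"dy": 0.64,"dz": 2,"ax": 0,"ay": 0,"az": 0}
    - {"dx": 0,"dy": 0,"dz": 3,"ax": 0,"ay": 0,"az": 0}
    - {"dx": 0,"dy": 0,"dz": 3,"ax": 0,"ay": 0,"az": 0}
    - {"dx": 0,"dy": 0,"dz": 1.8,"ax": 0,"ay": 0,"az": 0}
    - {"dx": 0,"dy": 0,"dz": 0,"ax": 0,"ay": 0,"az": 0}
    - {"dx": 0,"dy": 0,"dz": 0,"ax": 0,"ay": 0,"az": 0}

```text
time: 3.7
tool_pos: [513.0, -371.4, 38.9]
tcp_rot: [2.223, 2.219, -0.001]
force: [0.5, 1.1, 0.7]
grip_width: 1.0
grip_force: 0.0
```

Call:
move_arm:
  commands:
    - {"dx": 0,"dy": 0,"dz": 0,"ax": 0,"ay": 0,"az": 0}
    - {"dx": 0,"dy": 0,"dz": 0,"ax": 0,"ay": 0,"az": 0}
    - {"dx": 0,"dy": 0,"dz": 0,"ax": 0,"ay": 0,"az": 0}
    - {"dx": 0,"dy": 0,"dz": 0,"ax": 0,"ay": 0,"az": 0}
    - {"dx": 0,"dy": 0,"dz": 0,"ax": 0,"ay": 0,"az": 0}
    - {"dx": 0,"dy": 0,"dz": 0,"ax": 0,"ay": 0,"az": 0}
    - {"dx": 0,"dy": 0,"dz": 0,"ax": 0,"ay": 0,"az": 0}
    - {"dx": 0,"dy": 0,"dz": 0,"ax": 0,"ay": 0,"az": 0}
  jaw: 1
  force: 35

```text
time: 4.5
tool_pos: [514.1, -371.1, 40.3]
tcp_rot: [2.22, 2.219, 0.0]
force: [-1.6, -0.3, 5.7]
grip_width: 0.661
grip_force: 36.9
```

```bash
python3 st.py 513.7 -369.5 38 90
```

```text
t 4.5 tcp [ 514.1 -371.1   40.3] yaw 90.0 tilt [ 0.0019 -0.0018] F [-1.6 -0.3  5.7] gw 0.661 gf 36.9 q7 0.25
 az -0.001 shift now-frame (np.float64(0.162), np.float64(-0.039), np.float64(0.233)) after-turn frame (np.float64(0.163), np.float64(-0.039), np.float64(0.233))
```

Call:
move_arm:
  commands:
    - {"dx": 0,"dy": 0,"dz": -1,"ax": 0,"ay": 0,"az": 0}
    - {"dx": 0,"dy": 0,"dz": -3,"ax": 0,"ay": 0,"az": 0}
    - {"dx": 0,"dy": 0,"dz": -3,"ax": 0,"ay": 0,"az": 0}
    - {"dx": 0,"dy": 0,"dz": -3,"ax": 0,"ay": 0,"az": 0}
    - {"dx": 0,"dy": 0,"dz": -1,"ax": 0,"ay": 0,"az": 0}
    - {"dx": 3,"dy": 1,"dz": 0,"ax": 0,"ay": 0,"az": 0}
    - {"dx": 4,"dy": 1.6,"dz": 0,"ax": 0,"ay": 0,"az": 0}
    - {"dx": 4,"dy": 1.6,"dz": 0,"ax": 0,"ay": 0,"az": 0}
    - {"dx": 4,"dy": 1.6,"dz": 0,"ax": 0,"ay": 0,"az": 0}
    - {"dx": 4,"dy": 1.6,"dz": 0,"ax": 0,"ay": 0,"az": 0}
    - {"dx": 4,"dy": 1.6,"dz": 0,"ax": 0,"ay": 0,"az": 0}
    - {"dx": 2,"dy": 1,"dz": 0,"ax": 0,"ay": 0,"az": 0}

```text
time: 5.7
tool_pos: [614.4, -114.4, 148.6]
tcp_rot: [-2.214, -2.227, -0.004]
force: [0.1, -1.0, -0.3]
grip_width: 0.663
grip_force: 38.2
```

```bash
python3 st.py 617 -118.5 36 90
python3 - <<'E'
from fit import *
ims={}
for n in("top","side"):
    ims[n]=np.mean([arm.read_camera(n).astype(float) for _ in range(2)],0).astype(np.uint8); cv2.imwrite(f"pics/raw2_{n}.png",ims[n])
P=[(513.5,-369.7,25),(617,-119,120)]
o=[]
for n in("top","side"):
    for p in P:
        u,v=proj(n,p)[0].round().astype(int);h=32
        a=cv2.copyMakeBorder(ims[n],60,60,60,60,cv2.BORDER_CONSTANT)[v+60-h:v+60+h,u+60-h:u+60+h]; o.append(cv2.resize(a,(300,300),interpolation=cv2.INTER_CUBIC))
cv2.imwrite("pics/c2.png",np.vstack([np.hstack(o[:2]),np.hstack(o[2:])]))
M['housing']=[cyl(43,0,8),cyl(34,0,38)]
for c in("top","side"): print(c,np.round(fit('housing',(513.5,-369.7),(c,),ims),1))
E
```

```text
t 5.7 tcp [ 614.4 -114.4  148.6] yaw 90.3 tilt [0.0007 0.003 ] F [ 0.1 -1.  -0.3] gw 0.663 gf 38.2 q7 -0.12
 az 0.006 shift now-frame (np.float64(-0.407), np.float64(0.259), np.float64(11.259)) after-turn frame (np.float64(-0.405), np.float64(0.261), np.float64(11.259))
top [   0.   645.5 -453.7    0. ]
side [ 119.7  514.9 -369.7    0. ]
```

View pics/c2.png

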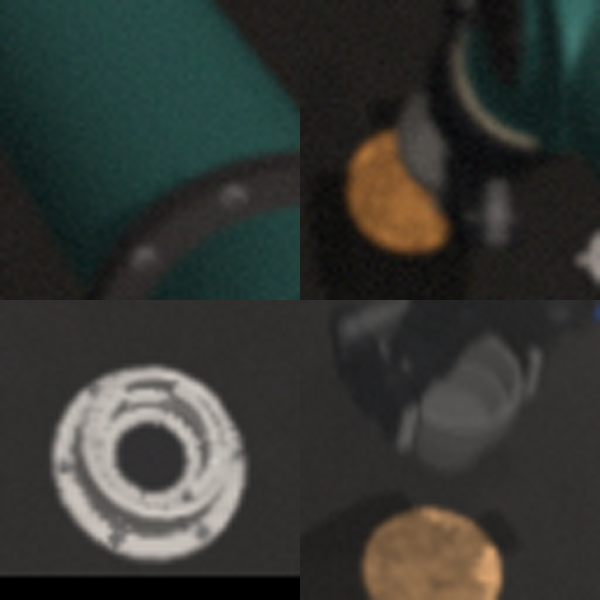

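Side view: housing C is open at about (150,455) in the crop, and the plug hangs in the gripper over the pad. Lowering it.

Call:
move_arm:
  commands:
    - {"dx": -0.54,"dy": 0.3,"dz": 2,"ax": 0,"ay": 0,"az": 0.005}
    - {"dx": 0,"dy": 0,"dz": 3,"ax": 0,"ay": 0,"az": 0}
    - {"dx": 0,"dy": 0,"dz": 3,"ax": 0,"ay": 0,"az": 0}
    - {"dx": 0,"dy": 0,"dz": 2,"ax": 0,"ay": 0,"az": 0}
    - {"dx": 0,"dy": 0,"dz": 0.7,"ax": 0,"ay": 0,"az": 0}
    - {"dx": 0,"dy": 0,"dz": 0.3,"ax": 0,"ay": 0,"az": 0}
    - {"dx": 0,"dy": 0,"dz": 0.2,"ax": 0,"ay": 0,"az": 0}
    - {"dx": 0,"dy": 0,"dz": 0,"ax": 0,"ay": 0,"az": 0}
    - {"dx": 0,"dy": 0,"dz": 0,"ax": 0,"ay": 0,"az": 0}

```text
time: 6.8
tool_pos: [617.0, -126.0, 37.6]
tcp_rot: [2.226, 2.214, 0.002]
force: [-0.1, 0.3, 0.4]
grip_width: 0.663
grip_force: 38.2
```

```bash
python3 st.py 617.3 -119.8 32 90
```

```text
t 6.8 tcp [ 617.  -126.    37.6] yaw 89.7 tilt [ 0.0017 -0.0003] F [-0.1  0.3  0.4] gw 0.663 gf 38.2 q7 -0.18
 az -0.005 shift now-frame (np.float64(0.616), np.float64(0.022), np.float64(0.559)) after-turn frame (np.float64(0.616), np.float64(0.025), np.float64(0.559))
```

Call:
move_arm:
  commands:
    - {"dx": 0.6,"dy": 0,"dz": 0.2,"ax": 0,"ay": 0,"az": -0.004}
    - {"dx": 0,"dy": 0,"dz": 0,"ax": 0,"ay": 0,"az": 0}
    - {"dx": 0,"dy": 0,"dz": 0,"ax": 0,"ay": 0,"az": 0}
    - {"dx": 0,"dy": 0,"dz": 0,"ax": 0,"ay": 0,"az": 0}

```text
time: 7.2
tool_pos: [616.4, -119.6, 34.6]
tcp_rot: [2.223, 2.22, -0.0]
force: [0.3, 0.1, -1.0]
grip_width: 0.661
grip_force: 38.2
```

```bash
python3 st.py 617.3 -119.8 32 90;python3 st.py 617.3 -119.8 32 90
```

```text
t 7.2 tcp [ 616.4 -119.6   34.6] yaw 89.9 tilt [-0.     -0.0001] F [ 0.3  0.1 -1. ] gw 0.661 gf 38.2 q7 -0.18
 az -0.001 shift now-frame (np.float64(-0.016), np.float64(0.09), np.float64(0.262)) after-turn frame (np.float64(-0.016), np.float64(0.09), np.float64(0.262))
t 7.2 tcp [ 616.4 -119.6   34.6] yaw 89.9 tilt [-0.     -0.0001] F [ 0.3  0.1 -1. ] gw 0.661 gf 38.2 q7 -0.18
 az -0.001 shift now-frame (np.float64(-0.016), np.float64(0.09), np.float64(0.262)) after-turn frame (np.float64(-0.016), np.float64(0.09), np.float64(0.262))
```

Call:
move_arm:
  commands:
    - {"dx": 0,"dy": 0.05,"dz": 0.15,"ax": 0,"ay": 0,"az": 0}
    - {"dx": 0,"dy": 0,"dz": 0.15,"ax": 0,"ay": 0,"az": 0}
    - {"dx": 0,"dy": 0,"dz": 0,"ax": 0,"ay": 0,"az": 0}
    - {"dx": 0,"dy": 0,"dz": 0,"ax": 0,"ay": 0,"az": 0}

```text
time: 7.6
tool_pos: [617.1, -119.9, 32.4]
tcp_rot: [2.223, 2.219, -0.0]
force: [-1.7, -1.4, 6.0]
grip_width: 0.661
grip_force: 38.7
```

Call:
move_arm:
  commands:
    - {"dx": 0,"dy": 0,"dz": 0,"ax": 0,"ay": 0,"az": 0}
    - {"dx": 0,"dy": 0,"dz": 0,"ax": 0,"ay": 0,"az": 0}
    - {"dx": 0,"dy": 0,"dz": 0,"ax": 0,"ay": 0,"az": 0}
    - {"dx": 0,"dy": 0,"dz": 0,"ax": 0,"ay": 0,"az": 0}
    - {"dx": 0,"dy": 0,"dz": 0,"ax": 0,"ay": 0,"az": 0}
    - {"dx": 0,"dy": 0,"dz": -1,"ax": 0,"ay": 0,"az": 0}
    - {"dx": 0,"dy": 0,"dz": -3,"ax": 0,"ay": 0,"az": 0}
    - {"dx": 0,"dy": 0,"dz": -3,"ax": 0,"ay": 0,"az": 0}
    - {"dx": 0,"dy": 0,"dz": -3,"ax": 0,"ay": 0,"az": 0}
    - {"dx": 0,"dy": 0,"dz": -1,"ax": 0,"ay": 0,"az": 0}
  jaw: -0.9

```text
time: 8.6
tool_pos: [619.1, -119.8, 145.5]
tcp_rot: [2.22, 2.216, 0.006]
force: [0.1, -0.4, 0.7]
grip_width: 0.95
grip_force: 0.0
```

Call:
move_arm:
  commands:
    - {"dx": -2,"dy": -2.5,"dz": 0,"ax": 0,"ay": 0,"az": 0}
    - {"dx": -3,"dy": -4,"dz": 0,"ax": 0,"ay": 0,"az": 0}
    - {"dx": -3,"dy": -4,"dz": 0,"ax": 0,"ay": 0,"az": 0}
    - {"dx": -3,"dy": -4,"dz": 0,"ax": 0,"ay": 0,"az": 0}
    - {"dx": -3.3,"dy": -4,"dz": 0,"ax": 0,"ay": 0,"az": 0}
    - {"dx": -3,"dy": -4,"dz": 0,"ax": 0,"ay": 0,"az": 0}
    - {"dx": -3,"dy": -3,"dz": 1,"ax": 0,"ay": 0,"az": 0}
    - {"dx": -1,"dy": -1,"dz": 2,"ax": 0,"ay": 0,"az": 0}
    - {"dx": 0,"dy": 0,"dz": 0,"ax": 0,"ay": 0,"az": 0}
    - {"dx": 0,"dy": 0,"dz": 0,"ax": 0,"ay": 0,"az": 0}
    - {"dx": 0,"dy": 0,"dz": 0,"ax": 0,"ay": 0,"az": 0}
    - {"dx": 0,"dy": 0,"dz": 0,"ax": 0,"ay": 0,"az": 0}

```text
time: 9.8
tool_pos: [355.0, -330.3, 112.3]
tcp_rot: [2.218, 2.222, 0.002]
force: [-0.0, -0.2, -0.3]
grip_width: 0.954
grip_force: 0.0
```

```bash
python3 st.py 354 -332.5 20 90
cat > look.py <<'E'
from fit import *
import sys
def look(tag,N=2):
    ims={}
    for n in("top","side"):
        ims[n]=np.mean([arm.read_camera(n).astype(float) for _ in range(N)],0).astype(np.uint8); cv2.imwrite(f"pics/{tag}_{n}.png",ims[n])
    return ims
def mosaic(ims,P,fn,h=22,w=260):
    o=[]
    for n in("top","side"):
        r=[]
        for p in P:
            u,v=proj(n,p)[0].round().astype(int)
            a=cv2.copyMakeBorder(ims[n],60,60,60,60,cv2.BORDER_CONSTANT)[v+60-h:v+60+h,u+60-h:u+60+h]; r.append(cv2.resize(a,(w,w),interpolation=cv2.INTER_CUBIC))
        o.append(np.hstack(r))
    cv2.imwrite(fn,np.vstack(o))
E
python3 - <<'E'
from look import *
ims=look("l3"); mosaic(ims,[(513.5,-369.7,25),(617,-119,35),(354,-333,6)],"pics/c3.png")
cv2.imwrite("pics/full3.png",ims["top"])
M['stk']=[cyl(36,0,6),cyl(29,43,62),np.r_[circ(16,6),circ(25,43)]]
for k,p in [("housing",(513.5,-369.7)),("stk",(617,-119)),("glass",(354,-333))]:
    for c in("top","side"): print(k,c,np.round(fit(k,p,(c,),ims),1))
E
```

```text
t 9.8 tcp [ 355.  -330.3  112.3] yaw 90.1 tilt [ 0.0019 -0.0005] F [-0.  -0.2 -0.3] gw 0.954 gf 0.0 q7 0.33
 az 0.002 shift now-frame (np.float64(-0.223), np.float64(-0.099), np.float64(9.229)) after-turn frame (np.float64(-0.223), np.float64(-0.099), np.float64(9.229))
housing top [  95.1  512.  -369.9    0. ]
housing side [ 119.6  515.  -369.7    0. ]
stk top [  29.7  614.6 -118.2    0. ]
stk side [  64.4  618.9 -118.8    0. ]
glass top [   2.7  352.3 -333.4    0. ]
glass side [   3.6  355.2 -331.9    0. ]
```

View pics/c3.png

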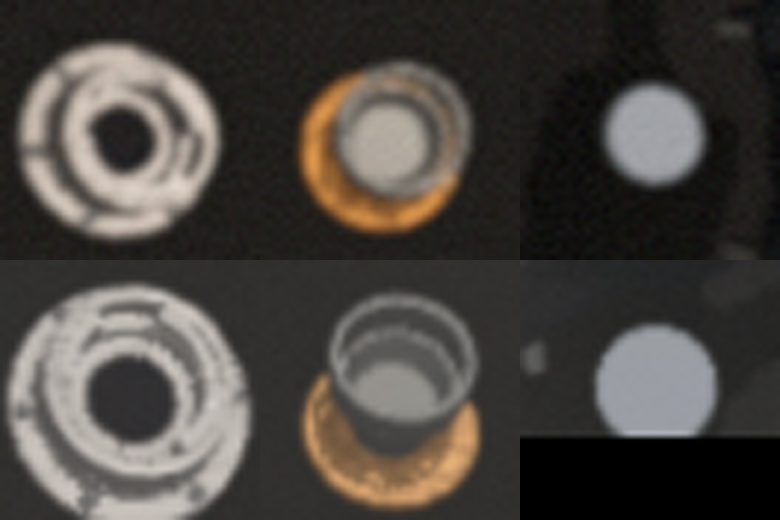

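Top crop: housing C at (120,140) and the plug standing on the pad at (395,130), slightly off the visible pad centre through parallax. The slots aren't obvious, so I'll rectify at the z=38 plane.

```bash
cat >> look.py <<'E'
OFF={"top":np.array([-1.9,-.7]),"side":np.array([1.6,.5])}
def rect(ims,c,z=38,R=46,w=300):
    g=(np.arange(w)+.5)/w*2*R-R; out=[]
    for n in("top","side"):
        X,Y=np.meshgrid(g,-g); P=np.c_[X.ravel()+c[0]+OFF[n][0],Y.ravel()+c[1]+OFF[n][1],np.full(w*w,z)]   # x right, y up
        m=proj(n,P).astype(np.float32).reshape(w,w,2); out.append(cv2.remap(ims[n],m[...,0],m[...,1],cv2.INTER_CUBIC))
    return out
E
python3 - <<'E'
from look import *
ims={n:cv2.imread(f"pics/l3_{n}.png") for n in("top","side")}
a=rect(ims,(513.6,-369.8))
for im in a:
    for r in(23,28.5,34): cv2.circle(im,(150,150),int(r/46*150),(0,0,255),1)
cv2.imwrite("pics/r3.png",cv2.resize(np.hstack(a),(800,400)))
M['plugpad']=[cyl(29,43,62)]
E
```

```text
(no output)
```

View pics/r3.png

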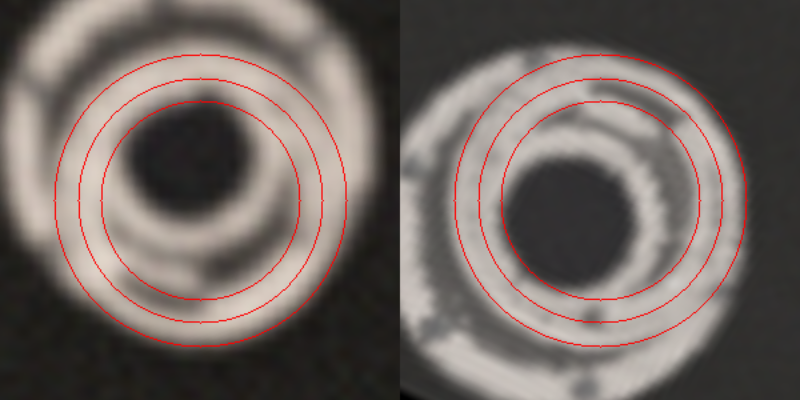

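Run:
```python
from look import *
ims={n:cv2.imread(f"pics/l3_{n}.png") for n in("top","side")}
A=np.arange(0,360,6)
for n in("top","side"):
    print(n)
    for r in(24.5,26,27.5,29.5):
        P=np.c_[513.6+OFF[n][0]+r*np.cos(np.radians(A)),-369.8+OFF[n][1]+r*np.sin(np.radians(A)),0*A+38]
        m=proj(n,P).astype(np.float32)[None]; v=cv2.remap(ims[n],m[...,0],m[...,1],cv2.INTER_LINEAR)[0].mean(1)
        print(r,' '.join(f"{a}:{int(x)}" for a,x in zip(A,v) if x<(185 if n=='top' else 165)))
```

```text
top
24.5 0:171 6:173 12:172 18:168 24:171 30:180 54:182 60:176 66:162 72:142 78:123 84:103 90:110 96:138 102:145 108:141 114:144 120:148 126:149 132:153 138:160 144:167 150:184 222:175 228:141 234:122 240:113 246:111 252:103 258:107 264:117 270:136 276:164 282:184 330:172 336:152 342:143 348:153 354:164
26 0:180 6:182 12:181 18:175 24:177 30:183 42:183 48:177 54:178 66:183 72:168 78:150 84:137 90:143 96:163 102:170 108:168 114:176 120:174 126:175 132:179 138:180 222:177 228:147 234:127 240:126 246:118 252:123 258:130 264:137 270:153 276:176 336:165 342:156 348:164 354:173
27.5 18:180 24:181 42:179 48:164 54:175 78:171 84:163 90:165 96:180 108:184 228:159 234:151 240:147 246:146 252:152 258:150 264:156 270:168 276:183 336:173 342:166 348:169 354:180
29.5 36:184 42:177 48:169 54:175 198:184 228:175 234:170 240:169 246:163 252:164 258:171 264:172 270:175 276:184 282:184 288:182 300:181 306:181 318:184 324:182 330:181 336:173 342:169 348:168 354:177
side
24.5 42:158 48:101 54:96 60:100 66:105 72:107 78:105 84:124 90:138 96:162 186:155 192:144 198:133 204:130 210:133 216:134 222:110 228:120 234:141 240:153 246:161 264:159 270:160
26 42:158 48:117 54:112 60:110 66:111 72:112 78:116 84:114 90:118 96:161 222:150 228:156 264:135 270:141 354:163
27.5 0:161 6:164 42:162 48:145 54:153 60:151 66:149 72:148 78:144 84:138 90:142 96:164 156:163 258:163 264:116 270:135 348:153 354:159
29.5 264:152 270:147
```

Both cameras put the slot at 69.5° (mod 180) for housing C. Now the glass: pre-close around it and descend.

Call:
move_arm:
  commands:
    - {"dx": -0.12,"dy": -0.06,"dz": 2,"ax": 0,"ay": 0,"az": 0}
    - {"dx": -0.12,"dy": -0.06,"dz": 3,"ax": 0,"ay": 0,"az": 0}
    - {"dx": 0,"dy": 0,"dz": 3,"ax": 0,"ay": 0,"az": 0}
    - {"dx": 0,"dy": 0,"dz": 1.5,"ax": 0,"ay": 0,"az": 0}
    - {"dx": 0,"dy": 0,"dz": 0.7,"ax": 0,"ay": 0,"az": 0}
    - {"dx": 0,"dy": 0,"dz": 0,"ax": 0,"ay": 0,"az": 0}
    - {"dx": 0,"dy": 0,"dz": 0,"ax": 0,"ay": 0,"az": 0}
    - {"dx": 0,"dy": 0,"dz": 0,"ax": 0,"ay": 0,"az": 0}
  jaw: -0.3

```text
time: 10.8
tool_pos: [352.4, -334.0, 10.5]
tcp_rot: [2.222, 2.219, 0.0]
force: [0.9, -0.3, -0.4]
grip_width: 0.652
grip_force: 0.0
```

Call:
move_arm:
  commands:
    - {"dx": 0,"dy": 0,"dz": 0.3,"ax": 0,"ay": 0,"az": 0}
    - {"dx": 0,"dy": 0,"dz": 0.3,"ax": 0,"ay": 0,"az": 0}
    - {"dx": 0,"dy": 0,"dz": 0,"ax": 0,"ay": 0,"az": 0}
    - {"dx": 0,"dy": 0,"dz": 0,"ax": 0,"ay": 0,"az": 0}

```text
time: 11.2
tool_pos: [351.8, -333.6, 3.5]
tcp_rot: [-2.223, -2.22, 0.0]
force: [0.1, 1.1, -0.3]
grip_width: 0.646
grip_force: 0.0
```

```bash
python3 st.py 353.8 -332.6 5 90
```

```text
t 11.2 tcp [ 351.8 -333.6    3.5] yaw 89.9 tilt [-0.0001  0.    ] F [ 0.1  1.1 -0.3] gw 0.646 gf 0.0 q7 0.24
 az -0.001 shift now-frame (np.float64(0.1), np.float64(0.2), np.float64(-0.146)) after-turn frame (np.float64(0.1), np.float64(0.201), np.float64(-0.146))
```

Call:
move_arm:
  commands:
    - {"dx": 0.1,"dy": 0.2,"dz": 0.2,"ax": 0,"ay": 0,"az": 0}
    - {"dx": 0,"dy": 0,"dz": 0,"ax": 0,"ay": 0,"az": 0}
    - {"dx": 0,"dy": 0,"dz": 0,"ax": 0,"ay": 0,"az": 0}

```text
time: 11.5
tool_pos: [354.0, -332.5, 1.5]
tcp_rot: [-2.222, -2.22, -0.0]
force: [0.4, -0.2, 0.5]
grip_width: 0.649
grip_force: 0.0
```

Call:
move_arm:
  commands:
    - {"dx": 0,"dy": 0,"dz": 0.2,"ax": 0,"ay": 0,"az": 0}
    - {"dx": 0,"dy": 0,"dz": 0,"ax": 0,"ay": 0,"az": 0}
    - {"dx": 0,"dy": 0,"dz": 0,"ax": 0,"ay": 0,"az": 0}

```text
time: 11.8
tool_pos: [353.8, -332.6, -0.5]
tcp_rot: [-2.223, -2.22, 0.0]
force: [0.4, 0.7, -0.0]
grip_width: 0.655
grip_force: 0.0
```

Call:
move_arm:
  commands:
    - {"dx": 0,"dy": 0,"dz": 0.2,"ax": 0,"ay": 0,"az": 0}
    - {"dx": 0,"dy": 0,"dz": 0,"ax": 0,"ay": 0,"az": 0}
    - {"dx": 0,"dy": 0,"dz": 0,"ax": 0,"ay": 0,"az": 0}

```text
time: 12.1
tool_pos: [353.8, -332.6, -2.5]
tcp_rot: [-2.223, -2.22, 0.0]
force: [1.2, -0.2, 0.3]
grip_width: 0.651
grip_force: 0.0
```

Call:
move_arm:
  commands:
    - {"dx": 0,"dy": 0,"dz": -0.5,"ax": 0,"ay": 0,"az": 0}
    - {"dx": 0,"dy": 0,"dz": 0,"ax": 0,"ay": 0,"az": 0}
    - {"dx": 0,"dy": 0,"dz": 0,"ax": 0,"ay": 0,"az": 0}

```text
time: 12.4
tool_pos: [354.0, -332.8, 2.9]
tcp_rot: [2.223, 2.219, 0.0]
force: [-0.9, -0.1, -0.4]
grip_width: 0.65
grip_force: 0.0
```

Call:
move_arm:
  commands:
    - {"dx": 0,"dy": 0,"dz": 0,"ax": 0,"ay": 0,"az": 0}
    - {"dx": 0,"dy": 0,"dz": 0,"ax": 0,"ay": 0,"az": 0}
    - {"dx": 0,"dy": 0,"dz": 0,"ax": 0,"ay": 0,"az": 0}
    - {"dx": 0,"dy": 0,"dz": 0,"ax": 0,"ay": 0,"az": 0}
    - {"dx": 0,"dy": 0,"dz": 0,"ax": 0,"ay": 0,"az": 0}
    - {"dx": 0,"dy": 0,"dz": 0,"ax": 0,"ay": 0,"az": 0}
  jaw: 1
  force: 50

```text
time: 13.0
tool_pos: [353.9, -332.7, 3.1]
tcp_rot: [2.222, 2.22, -0.0]
force: [-0.8, 1.1, 6.7]
grip_width: 0.463
grip_force: 49.4
```

Call:
move_arm:
  commands:
    - {"dx": 0,"dy": 0,"dz": -0.5,"ax": 0,"ay": 0,"az": 0}
    - {"dx": 0,"dy": 0,"dz": -1.5,"ax": 0,"ay": 0,"az": 0}
    - {"dx": 0,"dy": 0,"dz": -3,"ax": 0,"ay": 0,"az": 0}
    - {"dx": 0,"dy": 0,"dz": -2,"ax": 0,"ay": 0,"az": 0}
    - {"dx": 0,"dy": 3,"dz": 0,"ax": 0,"ay": 0,"az": 0}
    - {"dx": -0.7,"dy": 3,"dz": 0,"ax": 0,"ay": 0,"az": 0}
    - {"dx": -1,"dy": 4,"dz": 0,"ax": 0,"ay": 0,"az": 0}
    - {"dx": -1,"dy": 4,"dz": 0,"ax": 0,"ay": 0,"az": 0}
    - {"dx": -1,"dy": 2,"dz": 0,"ax": 0,"ay": 0,"az": 0}
    - {"dx": 0,"dy": 0,"dz": 0,"ax": 0,"ay": 0,"az": 0}
    - {"dx": 0,"dy": 0,"dz": 0,"ax": 0,"ay": 0,"az": 0}
    - {"dx": 0,"dy": 0,"dz": 0,"ax": 0,"ay": 0,"az": 0}

```text
time: 14.2
tool_pos: [511.5, -369.2, 72.0]
tcp_rot: [-2.221, -2.217, 0.002]
force: [-0.4, 0.6, -0.9]
grip_width: 0.458
grip_force: 50.4
```

```bash
python3 st.py 513.6 -369.8 37 90
python3 - <<'E'
from look import *
ims=look("l4",1); mosaic(ims,[(513.5,-369.7,60),(354,-333,6)],"pics/c4.png",30,380)
E
```

```text
t 14.2 tcp [ 511.5 -369.2   72. ] yaw 89.9 tilt [-0.0031  0.0011] F [-0.4  0.6 -0.9] gw 0.458 gf 50.4 q7 0.25
 az -0.002 shift now-frame (np.float64(-0.055), np.float64(0.213), np.float64(3.505)) after-turn frame (np.float64(-0.055), np.float64(0.213), np.float64(3.505))
```

View pics/c4.png

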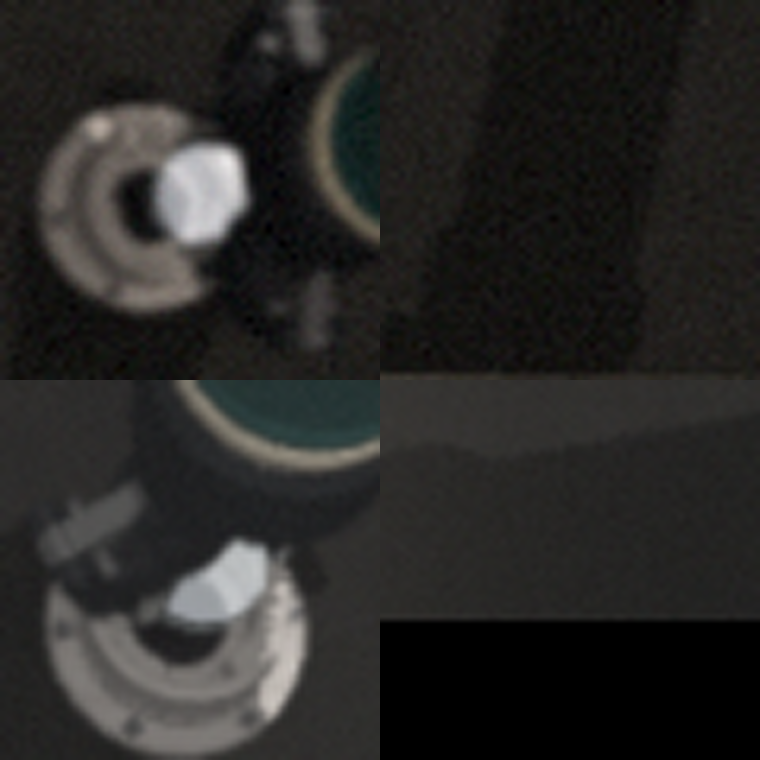

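Glass held: white disc at (200,195) in the top crop, and its old place is empty. Centre and lower it.

Call:
move_arm:
  commands:
    - {"dx": -0.05,"dy": 0.2,"dz": 1,"ax": 0,"ay": 0,"az": 0}
    - {"dx": 0,"dy": 0,"dz": 1,"ax": 0,"ay": 0,"az": 0}
    - {"dx": 0,"dy": 0,"dz": 0.5,"ax": 0,"ay": 0,"az": 0}
    - {"dx": 0,"dy": 0,"dz": 0,"ax": 0,"ay": 0,"az": 0}
    - {"dx": 0,"dy": 0,"dz": 0,"ax": 0,"ay": 0,"az": 0}
    - {"dx": 0,"dy": 0,"dz": 0,"ax": 0,"ay": 0,"az": 0}
    - {"dx": 0,"dy": 0,"dz": 0,"ax": 0,"ay": 0,"az": 0}

```text
time: 15.0
tool_pos: [516.1, -370.4, 47.9]
tcp_rot: [2.222, 2.22, 0.0]
force: [0.3, -0.1, 0.0]
grip_width: 0.459
grip_force: 50.4
```

```bash
python3 st.py 513.6 -369.8 37 90
```

```text
t 15.0 tcp [ 516.1 -370.4   47.9] yaw 89.9 tilt [ 0.0006 -0.0003] F [ 0.3 -0.1  0. ] gw 0.459 gf 50.4 q7 0.24
 az -0.001 shift now-frame (np.float64(0.063), np.float64(-0.247), np.float64(1.087)) after-turn frame (np.float64(0.064), np.float64(-0.247), np.float64(1.087))
```

Call:
move_arm:
  commands:
    - {"dx": 0.06,"dy": -0.25,"dz": 0.4,"ax": 0,"ay": 0,"az": 0}
    - {"dx": 0,"dy": 0,"dz": 0.2,"ax": 0,"ay": 0,"az": 0}
    - {"dx": 0,"dy": 0,"dz": 0,"ax": 0,"ay": 0,"az": 0}
    - {"dx": 0,"dy": 0,"dz": 0,"ax": 0,"ay": 0,"az": 0}
    - {"dx": 0,"dy": 0,"dz": 0,"ax": 0,"ay": 0,"az": 0}
    - {"dx": 0,"dy": 0,"dz": 0,"ax": 0,"ay": 0,"az": 0}

```text
time: 15.6
tool_pos: [513.4, -369.7, 41.7]
tcp_rot: [2.223, 2.22, 0.0]
force: [-0.6, 0.7, -0.6]
grip_width: 0.462
grip_force: 50.4
```

Call:
move_arm:
  commands:
    - {"dx": 0,"dy": 0,"dz": 0.2,"ax": 0,"ay": 0,"az": 0}
    - {"dx": 0,"dy": 0,"dz": 0.2,"ax": 0,"ay": 0,"az": 0}
    - {"dx": 0,"dy": 0,"dz": 0.1,"ax": 0,"ay": 0,"az": 0}
    - {"dx": 0,"dy": 0,"dz": 0,"ax": 0,"ay": 0,"az": 0}
    - {"dx": 0,"dy": 0,"dz": 0,"ax": 0,"ay": 0,"az": 0}
    - {"dx": 0,"dy": 0,"dz": 0,"ax": 0,"ay": 0,"az": 0}

```text
time: 16.2
tool_pos: [513.4, -369.7, 36.6]
tcp_rot: [2.223, 2.22, 0.0]
force: [0.7, 0.2, -0.1]
grip_width: 0.459
grip_force: 50.5
```

```bash
python3 st.py 513.6 -369.8 37 90
```

```text
t 16.2 tcp [ 513.4 -369.7   36.6] yaw 89.9 tilt [ 0.0001 -0.    ] F [ 0.7  0.2 -0.1] gw 0.459 gf 50.5 q7 0.23
 az -0.001 shift now-frame (np.float64(-0.008), np.float64(0.023), np.float64(-0.041)) after-turn frame (np.float64(-0.008), np.float64(0.023), np.float64(-0.041))
```

Call:
move_arm:
  commands:
    - {"dx": 0,"dy": 0,"dz": 0,"ax": 0,"ay": 0,"az": 0}
    - {"dx": 0,"dy": 0,"dz": 0,"ax": 0,"ay": 0,"az": 0}
    - {"dx": 0,"dy": 0,"dz": 0,"ax": 0,"ay": 0,"az": 0}
    - {"dx": 0,"dy": 0,"dz": 0,"ax": 0,"ay": 0,"az": 0}
    - {"dx": 0,"dy": 0,"dz": -1,"ax": 0,"ay": 0,"az": 0}
    - {"dx": 0,"dy": 0,"dz": -3,"ax": 0,"ay": 0,"az": 0}
    - {"dx": 2,"dy": -1,"dz": -2,"ax": 0,"ay": 0,"az": 0}
    - {"dx": 4,"dy": -1.6,"dz": 0,"ax": 0,"ay": 0,"az": 0}
    - {"dx": 4,"dy": -1.6,"dz": 0,"ax": 0,"ay": 0,"az": 0}
    - {"dx": 4,"dy": -1.6,"dz": 0,"ax": 0,"ay": 0,"az": 0}
    - {"dx": 3,"dy": -1.6,"dz": 0,"ax": 0,"ay": 0,"az": 0}
    - {"dx": 0,"dy": 0,"dz": 0,"ax": 0,"ay": 0,"az": 0.14}
  jaw: -0.4

```text
time: 17.4
tool_pos: [436.1, -194.6, 97.1]
tcp_rot: [-2.366, -2.06, 0.002]
force: [0.2, -1.1, -0.2]
grip_width: 0.699
grip_force: 0.0
```

Call:
move_arm:
  commands:
    - {"dx": 0,"dy": 0,"dz": 0,"ax": 0,"ay": 0,"az": 0.14}
    - {"dx": 0,"dy": 0,"dz": 0,"ax": 0,"ay": 0,"az": 0.14}
    - {"dx": 0,"dy": 0,"dz": 0,"ax": 0,"ay": 0,"az": 0.14}
    - {"dx": 0,"dy": 0,"dz": 0,"ax": 0,"ay": 0,"az": 0.14}
    - {"dx": 0,"dy": 0,"dz": 0,"ax": 0,"ay": 0,"az": 0.14}
    - {"dx": 0,"dy": 0,"dz": 0,"ax": 0,"ay": 0,"az": 0.14}
    - {"dx": 0,"dy": 0,"dz": 0,"ax": 0,"ay": 0,"az": 0.14}
    - {"dx": 0,"dy": 0,"dz": 0,"ax": 0,"ay": 0,"az": 0.137}
    - {"dx": 0,"dy": 0,"dz": 0,"ax": 0,"ay": 0,"az": 0}
    - {"dx": 0,"dy": 0,"dz": 0,"ax": 0,"ay": 0,"az": 0}
    - {"dx": 0,"dy": 0,"dz": 0,"ax": 0,"ay": 0,"az": 0}
    - {"dx": 0,"dy": 0,"dz": 0,"ax": 0,"ay": 0,"az": 0}

```text
time: 18.6
tool_pos: [439.6, -199.7, 96.7]
tcp_rot: [-3.103, -0.491, -0.0]
force: [0.5, 0.1, 0.2]
grip_width: 0.7
grip_force: 0.0
```

```bash
python3 st.py 437 -199 12 18
python3 - <<'E'
from look import *
ims=look("l5",2); mosaic(ims,[(513.5,-369.7,25),(437,-199,10)],"pics/c5.png",22,300)
E
```

```text
t 18.6 tcp [ 439.6 -199.7   96.7] yaw 18.0 tilt [0.0003 0.0002] F [0.5 0.1 0.2] gw 0.7 gf 0.0 q7 -0.82
 az -0.001 shift now-frame (np.float64(-0.224), np.float64(-0.141), np.float64(8.469)) after-turn frame (np.float64(-0.224), np.float64(-0.141), np.float64(8.469))
```

View pics/c5.png

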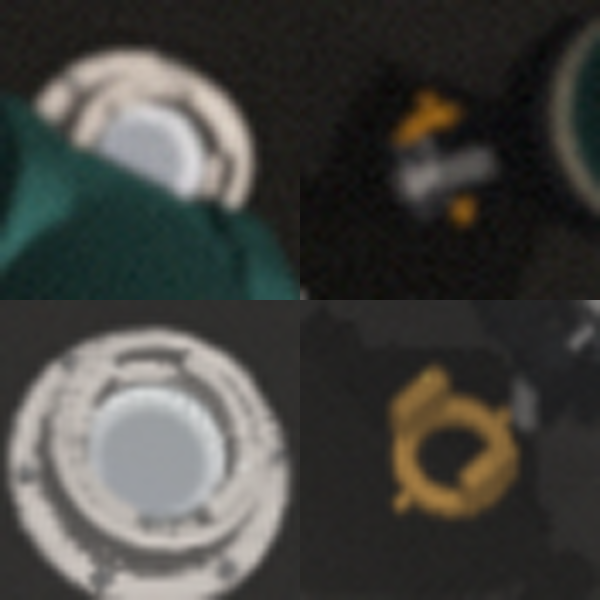

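Glass C lies flat in its cell: side crop, disc at (155,450). Now the ring.

Call:
move_arm:
  commands:
    - {"dx": -0.22,"dy": -0.14,"dz": 2,"ax": 0,"ay": 0,"az": 0}
    - {"dx": 0,"dy": 0,"dz": 3,"ax": 0,"ay": 0,"az": 0}
    - {"dx": 0,"dy": 0,"dz": 2,"ax": 0,"ay": 0,"az": 0}
    - {"dx": 0,"dy": 0,"dz": 1,"ax": 0,"ay": 0,"az": 0}
    - {"dx": 0,"dy": 0,"dz": 0.6,"ax": 0,"ay": 0,"az": 0}
    - {"dx": 0,"dy": 0,"dz": 0,"ax": 0,"ay": 0,"az": 0}
    - {"dx": 0,"dy": 0,"dz": 0,"ax": 0,"ay": 0,"az": 0}
    - {"dx": 0,"dy": 0,"dz": 0,"ax": 0,"ay": 0,"az": 0}
    - {"dx": 0,"dy": 0,"dz": 0,"ax": 0,"ay": 0,"az": 0}

```text
time: 19.7
tool_pos: [437.4, -199.1, 11.2]
tcp_rot: [3.103, 0.489, 0.002]
force: [0.2, 0.1, -0.2]
grip_width: 0.702
grip_force: 0.0
```

Call:
move_arm:
  commands:
    - {"dx": 0,"dy": 0,"dz": 0,"ax": 0,"ay": 0,"az": 0}
    - {"dx": 0,"dy": 0,"dz": 0,"ax": 0,"ay": 0,"az": 0}
    - {"dx": 0,"dy": 0,"dz": 0,"ax": 0,"ay": 0,"az": 0}
    - {"dx": 0,"dy": 0,"dz": 0,"ax": 0,"ay": 0,"az": 0}
    - {"dx": 0,"dy": 0,"dz": 0,"ax": 0,"ay": 0,"az": 0}
    - {"dx": 0,"dy": 0,"dz": 0,"ax": 0,"ay": 0,"az": 0}
  jaw: 1
  force: 70

```text
time: 20.3
tool_pos: [437.3, -199.1, 11.4]
tcp_rot: [3.103, 0.488, 0.001]
force: [-1.4, 0.3, 7.7]
grip_width: 0.448
grip_force: 70.2
```

```bash
python3 st.py 513.6 -369.8 100 69.5
```

```text
t 20.3 tcp [ 437.3 -199.1   11.4] yaw 17.9 tilt [ 0.0009 -0.0003] F [-1.4  0.3  7.7] gw 0.448 gf 70.2 q7 -0.8
 az -0.901 shift now-frame (np.float64(2.022), np.float64(18.59), np.float64(-8.863)) after-turn frame (np.float64(-13.316), np.float64(13.129), np.float64(-8.863))
```

Call:
move_arm:
  commands:
    - {"dx": 0,"dy": 0,"dz": -0.5,"ax": 0,"ay": 0,"az": 0}
    - {"dx": 0,"dy": 0,"dz": -2,"ax": 0,"ay": 0,"az": 0}
    - {"dx": 0,"dy": 0,"dz": -2.5,"ax": 0,"ay": 0,"az": -0.13}
    - {"dx": 0,"dy": 0,"dz": -2,"ax": 0,"ay": 0,"az": -0.13}
    - {"dx": 0,"dy": 0,"dz": 0,"ax": 0,"ay": 0,"az": -0.13}
    - {"dx": 0,"dy": 0,"dz": 0,"ax": 0,"ay": 0,"az": -0.13}
    - {"dx": 0,"dy": 0,"dz": 0,"ax": 0,"ay": 0,"az": -0.13}
    - {"dx": 0,"dy": 0,"dz": 0,"ax": 0,"ay": 0,"az": -0.13}
    - {"dx": 0,"dy": 0,"dz": 0,"ax": 0,"ay": 0,"az": -0.12}
    - {"dx": -1.7,"dy": 1.5,"dz": 0,"ax": 0,"ay": 0,"az": 0}
    - {"dx": -2.8,"dy": 2.8,"dz": 0,"ax": 0,"ay": 0,"az": 0}
    - {"dx": -2.8,"dy": 2.8,"dz": 0,"ax": 0,"ay": 0,"az": 0}

```text
time: 21.5
tool_pos: [477.8, -292.5, 80.7]
tcp_rot: [-2.579, -1.792, 0.001]
force: [0.2, 0.0, -1.9]
grip_width: 0.451
grip_force: 70.6
```

Call:
move_arm:
  commands:
    - {"dx": -2.8,"dy": 2.8,"dz": 0,"ax": 0,"ay": 0,"az": 0}
    - {"dx": -2.2,"dy": 2.2,"dz": 0,"ax": 0,"ay": 0,"az": 0}
    - {"dx": -1,"dy": 1,"dz": 0,"ax": 0,"ay": 0,"az": 0}
    - {"dx": 0,"dy": 0,"dz": 0,"ax": 0,"ay": 0,"az": 0}
    - {"dx": 0,"dy": 0,"dz": 0,"ax": 0,"ay": 0,"az": 0}
    - {"dx": 0,"dy": 0,"dz": 0,"ax": 0,"ay": 0,"az": 0}
    - {"dx": 0,"dy": 0,"dz": 0,"ax": 0,"ay": 0,"az": 0}
    - {"dx": 0,"dy": 0,"dz": 0,"ax": 0,"ay": 0,"az": 0}

```text
time: 22.3
tool_pos: [512.8, -368.1, 80.6]
tcp_rot: [-2.58, -1.792, 0.0]
force: [0.2, -1.6, -1.1]
grip_width: 0.451
grip_force: 70.6
```

```bash
python3 st.py 513.6 -369.8 50 69.5
```

```text
t 22.3 tcp [ 512.8 -368.1   80.6] yaw 69.6 tilt [-0.0006  0.0006] F [ 0.2 -1.6 -1.1] gw 0.451 gf 70.6 q7 -0.02
 az 0.001 shift now-frame (np.float64(-0.135), np.float64(0.131), np.float64(3.064)) after-turn frame (np.float64(-0.134), np.float64(0.131), np.float64(3.064))
```

Call:
move_arm:
  commands:
    - {"dx": -0.14,"dy": 0.13,"dz": 1,"ax": 0,"ay": 0,"az": 0}
    - {"dx": 0,"dy": 0,"dz": 1.3,"ax": 0,"ay": 0,"az": 0}
    - {"dx": 0,"dy": 0,"dz": 0.6,"ax": 0,"ay": 0,"az": 0}
    - {"dx": 0,"dy": 0,"dz": 0,"ax": 0,"ay": 0,"az": 0}
    - {"dx": 0,"dy": 0,"dz": 0,"ax": 0,"ay": 0,"az": 0}
    - {"dx": 0,"dy": 0,"dz": 0,"ax": 0,"ay": 0,"az": 0}
    - {"dx": 0,"dy": 0,"dz": 0,"ax": 0,"ay": 0,"az": 0}

```text
time: 23.0
tool_pos: [514.1, -371.4, 52.0]
tcp_rot: [2.581, 1.79, 0.001]
force: [0.3, 0.3, -1.2]
grip_width: 0.449
grip_force: 70.6
```

Call:
move_arm:
  commands:
    - {"dx": 0,"dy": 0,"dz": 0.3,"ax": 0,"ay": 0,"az": 0}
    - {"dx": 0,"dy": 0,"dz": 0.3,"ax": 0,"ay": 0,"az": 0}
    - {"dx": 0,"dy": 0,"dz": 0,"ax": 0,"ay": 0,"az": 0}
    - {"dx": 0,"dy": 0,"dz": 0,"ax": 0,"ay": 0,"az": 0}
    - {"dx": 0,"dy": 0,"dz": 0,"ax": 0,"ay": 0,"az": 0}

```text
time: 23.5
tool_pos: [513.8, -371.2, 45.6]
tcp_rot: [2.582, 1.79, -0.0]
force: [-0.3, -0.4, -0.9]
grip_width: 0.449
grip_force: 70.6
```

```bash
python3 st.py 513.6 -369.8 37.4 69.5
```

```text
t 23.5 tcp [ 513.8 -371.2   45.6] yaw 69.5 tilt [ 0.     -0.0001] F [-0.3 -0.4 -0.9] gw 0.449 gf 70.6 q7 -0.04
 az -0.0 shift now-frame (np.float64(0.128), np.float64(-0.068), np.float64(0.816)) after-turn frame (np.float64(0.128), np.float64(-0.068), np.float64(0.816))
```

Call:
move_arm:
  commands:
    - {"dx": 0.12,"dy": -0.07,"dz": 0.2,"ax": 0,"ay": 0,"az": 0}
    - {"dx": 0,"dy": 0,"dz": 0.3,"ax": 0,"ay": 0,"az": 0}
    - {"dx": 0,"dy": 0,"dz": 0.2,"ax": 0,"ay": 0,"az": 0}
    - {"dx": 0,"dy": 0,"dz": 0,"ax": 0,"ay": 0,"az": 0}
    - {"dx": 0,"dy": 0,"dz": 0,"ax": 0,"ay": 0,"az": 0}
    - {"dx": 0,"dy": 0,"dz": 0,"ax": 0,"ay": 0,"az": 0}

```text
time: 24.1
tool_pos: [513.6, -369.9, 38.6]
tcp_rot: [2.582, 1.79, 0.0]
force: [0.9, 0.1, -1.3]
grip_width: 0.45
grip_force: 70.6
```

Call:
move_arm:
  commands:
    - {"dx": 0,"dy": 0,"dz": 0.1,"ax": 0,"ay": 0,"az": 0}
    - {"dx": 0,"dy": 0,"dz": 0.1,"ax": 0,"ay": 0,"az": 0}
    - {"dx": 0,"dy": 0,"dz": 0,"ax": 0,"ay": 0,"az": 0}
    - {"dx": 0,"dy": 0,"dz": 0,"ax": 0,"ay": 0,"az": 0}

```text
time: 24.5
tool_pos: [513.7, -370.0, 37.5]
tcp_rot: [2.581, 1.79, -0.0]
force: [-1.5, 0.3, 6.1]
grip_width: 0.448
grip_force: 71.2
```

```bash
python3 st.py 513.6 -369.8 37.4 69.5
```

```text
t 24.5 tcp [ 513.7 -370.    37.5] yaw 69.5 tilt [ 0.0002 -0.0004] F [-1.5  0.3  6.1] gw 0.448 gf 71.2 q7 -0.04
 az -0.001 shift now-frame (np.float64(0.014), np.float64(-0.015), np.float64(0.007)) after-turn frame (np.float64(0.014), np.float64(-0.015), np.float64(0.007))
```

Foot rests on the glass. Screwing clockwise.

Call:
move_arm:
  commands:
    - {"dx": 0,"dy": 0,"dz": 0,"ax": 0,"ay": 0,"az": 0.12}
    - {"dx": 0,"dy": 0,"dz": 0,"ax": 0,"ay": 0,"az": 0.12}
    - {"dx": 0,"dy": 0,"dz": 0,"ax": 0,"ay": 0,"az": 0.12}
    - {"dx": 0,"dy": 0,"dz": 0,"ax": 0,"ay": 0,"az": 0.12}
    - {"dx": 0,"dy": 0,"dz": 0,"ax": 0,"ay": 0,"az": 0.12}
    - {"dx": 0,"dy": 0,"dz": 0,"ax": 0,"ay": 0,"az": 0.12}
    - {"dx": 0,"dy": 0,"dz": 0,"ax": 0,"ay": 0,"az": 0.12}
    - {"dx": 0,"dy": 0,"dz": 0,"ax": 0,"ay": 0,"az": 0.12}
    - {"dx": 0,"dy": 0,"dz": 0,"ax": 0,"ay": 0,"az": 0.12}
    - {"dx": 0,"dy": 0,"dz": 0,"ax": 0,"ay": 0,"az": 0.12}
    - {"dx": 0,"dy": 0,"dz": 0,"ax": 0,"ay": 0,"az": 0}
    - {"dx": 0,"dy": 0,"dz": 0,"ax": 0,"ay": 0,"az": 0}

```text
time: 25.7
tool_pos: [514.5, -370.4, 37.4]
tcp_rot: [3.14, 0.024, 0.003]
force: [-0.1, 0.5, 5.4]
grip_width: 0.453
grip_force: 71.2
```

```bash
python3 st.py 513.6 -369.8 37.4 -19.5; python3 -c "
from h import *;print(np.round(arm.read_state()['moment'],2))"
```

```text
t 25.7 tcp [ 514.5 -370.4   37.4] yaw 0.9 tilt [ 0.0017 -0.0014] F [-0.1  0.5  5.4] gw 0.453 gf 71.2 q7 -0.84
 az 0.355 shift now-frame (np.float64(-0.086), np.float64(-0.066), np.float64(0.004)) after-turn frame (np.float64(-0.104), np.float64(-0.032), np.float64(0.004))
[ 0.07  0.03 -0.02]
```

Call:
move_arm:
  commands:
    - {"dx": 0,"dy": 0,"dz": 0,"ax": 0,"ay": 0,"az": 0}
    - {"dx": 0,"dy": 0,"dz": 0,"ax": 0,"ay": 0,"az": 0.08}
    - {"dx": 0,"dy": 0,"dz": 0,"ax": 0,"ay": 0,"az": 0.08}
    - {"dx": 0,"dy": 0,"dz": 0,"ax": 0,"ay": 0,"az": 0.08}
    - {"dx": 0,"dy": 0,"dz": 0,"ax": 0,"ay": 0,"az": 0.06}
    - {"dx": 0,"dy": 0,"dz": 0,"ax": 0,"ay": 0,"az": 0.05}
    - {"dx": 0,"dy": 0,"dz": 0,"ax": 0,"ay": 0,"az": 0}
    - {"dx": 0,"dy": 0,"dz": 0,"ax": 0,"ay": 0,"az": 0}
    - {"dx": 0,"dy": 0,"dz": 0,"ax": 0,"ay": 0,"az": 0}
  force: 110

```text
time: 26.6
tool_pos: [514.7, -370.4, 37.6]
tcp_rot: [3.097, -0.523, 0.004]
force: [-0.2, 0.2, 6.6]
grip_width: 0.438
grip_force: 110.7
```

```bash
python3 st.py 513.6 -369.8 37.4 -19.5; python3 -c "
from h import *;print(np.round(arm.read_state()['moment'],2))"
```

```text
t 26.6 tcp [ 514.7 -370.4   37.6] yaw -19.2 tilt [ 0.0022 -0.001 ] F [-0.2  0.2  6.6] gw 0.438 gf 110.7 q7 -1.08
 az 0.006 shift now-frame (np.float64(-0.122), np.float64(-0.018), np.float64(0.025)) after-turn frame (np.float64(-0.122), np.float64(-0.018), np.float64(0.025))
[ 0.09  0.11 -0.01]
```

Call:
move_arm:
  commands:
    - {"dx": 0,"dy": 0,"dz": 0,"ax": 0,"ay": 0,"az": 0.04}
    - {"dx": 0,"dy": 0,"dz": 0,"ax": 0,"ay": 0,"az": 0.04}
    - {"dx": 0,"dy": 0,"dz": 0,"ax": 0,"ay": 0,"az": 0}
    - {"dx": 0,"dy": 0,"dz": 0,"ax": 0,"ay": 0,"az": 0}

```text
time: 27.0
tool_pos: [515.4, -370.1, 37.6]
tcp_rot: [3.075, -0.641, 0.005]
force: [2.3, 0.2, 6.2]
grip_width: 0.44
grip_force: 110.7
```

```bash
python3 st.py 513.6 -369.8 37.4 -19.5; python3 -c "
from h import *;print(np.round(arm.read_state()['moment'],2))"
```

```text
t 27.0 tcp [ 515.4 -370.1   37.6] yaw -23.6 tilt [ 0.0028 -0.0014] F [2.3 0.2 6.2] gw 0.44 gf 110.7 q7 -1.13
 az -0.071 shift now-frame (np.float64(-0.183), np.float64(0.042), np.float64(0.023)) after-turn frame (np.float64(-0.186), np.float64(0.029), np.float64(0.023))
[ 0.1  -0.16  0.34]
```

Call:
move_arm:
  commands:
    - {"dx": 0,"dy": 0,"dz": 0,"ax": 0,"ay": 0,"az": 0.04}
    - {"dx": 0,"dy": 0,"dz": 0,"ax": 0,"ay": 0,"az": 0.04}
    - {"dx": 0,"dy": 0,"dz": 0,"ax": 0,"ay": 0,"az": 0}
    - {"dx": 0,"dy": 0,"dz": 0,"ax": 0,"ay": 0,"az": 0}

```text
time: 27.4
tool_pos: [516.0, -369.4, 37.6]
tcp_rot: [3.049, -0.754, 0.004]
force: [1.1, 1.1, 6.9]
grip_width: 0.439
grip_force: 110.8
```

```bash
python3 st.py 513.6 -369.8 37.4 -19.5; python3 -c "
from h import *;print(np.round(arm.read_state()['moment'],2))"
```

```text
t 27.4 tcp [ 516.  -369.4   37.6] yaw -27.8 tilt [ 0.0025 -0.0012] F [1.1 1.1 6.9] gw 0.439 gf 110.8 q7 -1.18
 az -0.145 shift now-frame (np.float64(-0.19), np.float64(0.147), np.float64(0.024)) after-turn frame (np.float64(-0.209), np.float64(0.118), np.float64(0.024))
[ 0.22 -0.22  1.2 ]
```

Call:
move_arm:
  commands:
    - {"dx": 0,"dy": 0,"dz": 0,"ax": 0,"ay": 0,"az": 0.04}
    - {"dx": 0,"dy": 0,"dz": 0,"ax": 0,"ay": 0,"az": 0.02}
    - {"dx": 0,"dy": 0,"dz": 0,"ax": 0,"ay": 0,"az": 0}
    - {"dx": 0,"dy": 0,"dz": 0,"ax": 0,"ay": 0,"az": 0}
    - {"dx": 0,"dy": 0,"dz": 0,"ax": 0,"ay": 0,"az": 0}

```text
time: 27.9
tool_pos: [516.2, -368.7, 37.7]
tcp_rot: [-3.027, 0.839, -0.003]
force: [1.5, 0.6, 7.0]
grip_width: 0.439
grip_force: 110.9
```

```bash
python3 st.py 513.6 -369.8 37.4 -19.5; python3 -c "
from h import *;print(np.round(arm.read_state()['moment'],2))"
```

```text
t 27.9 tcp [ 516.2 -368.7   37.7] yaw -31.0 tilt [ 0.0021 -0.0005] F [1.5 0.6 7. ] gw 0.439 gf 110.9 q7 -1.22
 az -0.2 shift now-frame (np.float64(-0.166), np.float64(0.23), np.float64(0.027)) after-turn frame (np.float64(-0.209), np.float64(0.192), np.float64(0.027))
[ 0.41 -0.26  1.82]
```

Call:
move_arm:
  commands:
    - {"dx": 0,"dy": 0,"dz": 0,"ax": 0,"ay": 0,"az": 0.03}
    - {"dx": 0,"dy": 0,"dz": 0,"ax": 0,"ay": 0,"az": 0.03}
    - {"dx": 0,"dy": 0,"dz": 0,"ax": 0,"ay": 0,"az": 0}
    - {"dx": 0,"dy": 0,"dz": 0,"ax": 0,"ay": 0,"az": 0}
    - {"dx": 0,"dy": 0,"dz": 0,"ax": 0,"ay": 0,"az": 0}
  force: 120

```text
time: 28.4
tool_pos: [516.0, -368.3, 37.7]
tcp_rot: [-3.003, 0.923, -0.002]
force: [0.3, 1.6, 8.4]
grip_width: 0.439
grip_force: 120.4
```

```bash
python3 st.py 513.6 -369.8 37.4 -19.5; python3 -c "
from h import *;print(np.round(arm.read_state()['moment'],2))"
```

```text
t 28.4 tcp [ 516.  -368.3   37.7] yaw -34.2 tilt [ 0.0012 -0.0002] F [0.3 1.6 8.4] gw 0.439 gf 120.4 q7 -1.26
 az -0.256 shift now-frame (np.float64(-0.116), np.float64(0.265), np.float64(0.034)) after-turn frame (np.float64(-0.179), np.float64(0.227), np.float64(0.034))
[ 0.47 -0.27  2.53]
```

Call:
move_arm:
  commands:
    - {"dx": 0,"dy": 0,"dz": 0,"ax": 0,"ay": 0,"az": 0}
    - {"dx": 0,"dy": 0,"dz": 0,"ax": 0,"ay": 0,"az": 0}
    - {"dx": 0,"dy": 0,"dz": 0,"ax": 0,"ay": 0,"az": 0}
    - {"dx": 0,"dy": 0,"dz": 0,"ax": 0,"ay": 0,"az": 0}
    - {"dx": 0,"dy": 0,"dz": -1.5,"ax": 0,"ay": 0,"az": 0}
    - {"dx": 0,"dy": 0,"dz": -3,"ax": 0,"ay": 0,"az": 0}
    - {"dx": 0,"dy": 0,"dz": -4,"ax": 0,"ay": 0,"az": -0.14}
    - {"dx": 0,"dy": 0,"dz": -3,"ax": 0,"ay": 0,"az": -0.15}
    - {"dx": 0,"dy": 0,"dz": 0,"ax": 0,"ay": 0,"az": -0.15}
    - {"dx": 0,"dy": 0,"dz": 0,"ax": 0,"ay": 0,"az": -0.15}
    - {"dx": 0,"dy": 0,"dz": 0,"ax": 0,"ay": 0,"az": -0.15}
    - {"dx": 0,"dy": 0,"dz": 0,"ax": 0,"ay": 0,"az": -0.15}
  jaw: -0.4

```text
time: 29.6
tool_pos: [513.3, -370.3, 152.9]
tcp_rot: [3.11, 0.435, 0.001]
force: [-0.0, -0.6, -0.1]
grip_width: 0.698
grip_force: 0.0
```

Call:
move_arm:
  commands:
    - {"dx": 0,"dy": 0,"dz": 0,"ax": 0,"ay": 0,"az": -0.15}
    - {"dx": 0,"dy": 0,"dz": 0,"ax": 0,"ay": 0,"az": -0.15}
    - {"dx": 0,"dy": 0,"dz": 0,"ax": 0,"ay": 0,"az": -0.15}
    - {"dx": 0,"dy": 0,"dz": 0,"ax": 0,"ay": 0,"az": -0.15}
    - {"dx": 0,"dy": 0,"dz": 0,"ax": 0,"ay": 0,"az": -0.15}
    - {"dx": 0,"dy": 0,"dz": 0,"ax": 0,"ay": 0,"az": -0.15}
    - {"dx": 0,"dy": 0,"dz": 0,"ax": 0,"ay": 0,"az": -0.15}
    - {"dx": 0,"dy": 0,"dz": 0,"ax": 0,"ay": 0,"az": -0.15}
    - {"dx": 0,"dy": 0,"dz": 0,"ax": 0,"ay": 0,"az": -0.07}
    - {"dx": 3,"dy": 0.5,"dz": -1,"ax": 0,"ay": 0,"az": 0}
    - {"dx": 5,"dy": 1,"dz": 0,"ax": 0,"ay": 0,"az": 0}
    - {"dx": 5,"dy": 1,"dz": 0,"ax": 0,"ay": 0,"az": 0}
  jaw: -1

```text
time: 30.8
tool_pos: [541.8, -243.3, 162.8]
tcp_rot: [2.256, 2.183, -0.001]
force: [1.4, 0.9, 0.3]
grip_width: 1.002
grip_force: 0.0
```

Call:
move_arm:
  commands:
    - {"dx": 5,"dy": 1,"dz": 0,"ax": 0,"ay": 0,"az": 0}
    - {"dx": 5,"dy": 1,"dz": 0,"ax": 0,"ay": 0,"az": 0}
    - {"dx": 5,"dy": 1.2,"dz": 0,"ax": 0,"ay": 0,"az": 0}
    - {"dx": 5,"dy": 1.2,"dz": 0,"ax": 0,"ay": 0,"az": 0}
    - {"dx": 5,"dy": 1.5,"dz": 0,"ax": 0,"ay": 0,"az": 0}
    - {"dx": 5,"dy": 1.5,"dz": 0,"ax": 0,"ay": 0,"az": 0}
    - {"dx": 4,"dy": 1.5,"dz": 0,"ax": 0,"ay": 0,"az": 0}
    - {"dx": 1.5,"dy": 0.3,"dz": 0,"ax": 0,"ay": 0,"az": 0}
    - {"dx": 0,"dy": 0,"dz": 0,"ax": 0,"ay": 0,"az": 0}
    - {"dx": 0,"dy": 0,"dz": 0,"ax": 0,"ay": 0,"az": 0}
    - {"dx": 0,"dy": 0,"dz": 0,"ax": 0,"ay": 0,"az": 0}
    - {"dx": 0,"dy": 0,"dz": 0,"ax": 0,"ay": 0,"az": 0}

```text
time: 32.0
tool_pos: [640.8, 97.6, 161.5]
tcp_rot: [2.256, 2.185, -0.003]
force: [-0.7, -1.4, -0.1]
grip_width: 1.001
grip_force: 0.0
```

```bash
python3 st.py 633.5 117.2 39 90
python3 - <<'E'
from look import *
ims=look("l6",3); mosaic(ims,[(513.6,-369.8,40)],"pics/c6.png",20,400)
a=cv2.imread("pics/c6.png"); cv2.imwrite("pics/c6.png",np.hstack([a[:400],a[400:]]))
ring=[cyl(20,0,9),box(-10,10,13,20,0,30),box(-10,10,-20,-13,0,30)]
dz=26
for n in("top","side"):
    S4=[]
    for yaw in range(0,180,10): pass
    P=np.array([[10,20,56],[-10,20,56],[10,-20,56],[-10,-20,56]],float)
    u0=proj(n,[[513.6+OFF[n][0],-369.8+OFF[n][1],40]])[0].round(); sc=400/40
    for c,y in((( 0,0,255),-19.5),((0,255,0),-34)):
        t=np.radians(y); R=np.array([[np.cos(t),-np.sin(t),0],[np.sin(t),np.cos(t),0],[0,0,1]])
        # ears' outer faces lie at +-y of ring = tool y
        q=proj(n,P@R.T+[513.6+OFF[n][0],-369.8+OFF[n][1],0]); print(n,y,((q-u0)*10+200).round().tolist())
E
```

```text
t 32.0 tcp [640.8  97.6 161.5] yaw 88.2 tilt [-0.0007 -0.0018] F [-0.7 -1.4 -0.1] gw 1.001 gf 0.0 q7 -0.43
 az -0.032 shift now-frame (np.float64(1.934), np.float64(-0.792), np.float64(12.252)) after-turn frame (np.float64(1.958), np.float64(-0.729), np.float64(12.252))
top -19.5 [[165.0, 133.0], [142.0, 205.0], [311.0, 188.0], [288.0, 260.0]]
top -34 [[182.0, 120.0], [141.0, 183.0], [312.0, 209.0], [271.0, 272.0]]
side -19.5 [[237.0, 75.0], [141.0, 85.0], [274.0, 268.0], [176.0, 278.0]]
side -34 [[262.0, 87.0], [165.0, 74.0], [250.0, 280.0], [151.0, 265.0]]
```

View pics/c6.png

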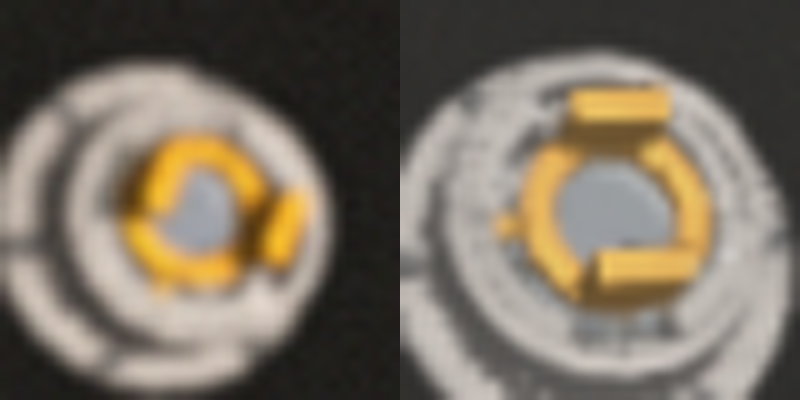

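Side crop: the ring sits in the mouth with ears at about (620,105) and (650,265) and pins out of the slots. I'll fit its yaw.

```bash
cat > ringyaw.py <<'E'
from look import *
import sys
def ringfit(ims,c,verbose=True):
    "yaw of seated ring: ring body z 26..56, free xy per camera"
    parts=[cyl(20,26,35),box(-10,10,13,20,26,56),box(-10,10,-20,-13,26,56)]; res=[]
    for n in("top","side"):
        u=proj(n,[c[0],c[1],40])[0]; h=18; roi=[int(u[0]-h),int(u[1]-h),int(u[0]+h),int(u[1]+h)]
        t=fg(ims[n],"ring")[roi[1]:roi[3],roi[0]:roi[2]]
        def cost(q):
            p=(q[0],q[1],q[2]/20); r=render(n,parts,p,roi)
            hp=lambda z:circ(13,z)@np.eye(3)+[p[0],p[1],0]
            m=[np.zeros((36*S,36*S),np.uint8) for _ in range(2)]
            for mm,z in zip(m,(35,26)): cv2.fillConvexPoly(mm,np.round(((proj(n,hp(z))-roi[:2]+.5)*S-.5)*16).astype(np.int32),255,shift=4)
            hole=((m[0]>0)&(m[1]>0)).astype(np.uint8)*255
            ear=render(n,parts[1:2],p,roi)+render(n,parts[2:],p,roi)
            hole=cv2.resize(hole,None,fx=1/S,fy=1/S,interpolation=cv2.INTER_AREA)/255.
            r=np.maximum(np.clip(r-hole,0,1),np.clip(ear,0,1))
            return ((r-t)**2).sum()
        best=None
        for y in range(0,180,15):
            x0=np.array([c[0]+OFF[n][0],c[1]+OFF[n][1],np.radians(y)*20])
            r=minimize(cost,x0,method="Nelder-Mead",options=dict(initial_simplex=[x0,x0+[3,0,0],x0+[0,3,0],x0+[0,0,4]],xatol=.05,fatol=.01,maxiter=120))
            if best is None or r.fun<best.fun: best=r
        res.append((n,round(best.fun,1),best.x[:2].round(1)-OFF[n],round(np.degrees(best.x[2]/20)%180,1)))
    print(res)
if __name__=="__main__":
    tag=sys.argv[1]; ims={n:cv2.imread(f"pics/{tag}_{n}.png") for n in("top","side")}
    ringfit(ims,[float(v) for v in sys.argv[2:4]])
E
python3 ringyaw.py l6 513.6 -369.8
python3 - <<'E'
from look import *
# slot profile again, centre variations
ims={n:cv2.imread(f"pics/l3_{n}.png") for n in("top","side")}
A=np.arange(0,360,1.)
for cx,cy in((0,0),(1,0),(-1,0),(0,1),(0,-1)):
  o=[]
  for n,lo,hi in(("side",20,120),("top",200,300)):
    P=lambda r:np.c_[513.6+cx+OFF[n][0]+r*np.cos(np.radians(A)),-369.8+cy+OFF[n][1]+r*np.sin(np.radians(A)),0*A+38]
    v=np.mean([cv2.remap(ims[n],*[np.ascontiguousarray(proj(n,P(r)).astype(np.float32)[None,:,i]) for i in(0,1)],cv2.INTER_LINEAR)[0].mean(1) for r in(25,26,27)],0)[lo:hi]
    th=(np.percentile(v,10)+np.percentile(v,85))/2; d=np.nonzero(v<th)[0]+lo; o+=[n,d.min(),d.max()]
  print(cx,cy,o)
E
```

```text
[('top', np.float64(30.0), array([ 515.9, -370.3]), np.float64(160.1)), ('side', np.float64(42.6), array([ 515.5, -371. ]), np.float64(154.7))]
0 0 ['side', np.int64(43), np.int64(94), 'top', np.int64(225), np.int64(272)]
1 0 ['side', np.int64(45), np.int64(97), 'top', np.int64(223), np.int64(269)]
-1 0 ['side', np.int64(42), np.int64(91), 'top', np.int64(227), np.int64(275)]
0 1 ['side', np.int64(41), np.int64(95), 'top', np.int64(227), np.int64(273)]
0 -1 ['side', np.int64(46), np.int64(93), 'top', np.int64(223), np.int64(272)]
```

Ring C reads about 91° ± 3° of turn past the slots, so it is at the stop. Now plug B.

Call:
move_arm:
  commands:
    - {"dx": 0.9,"dy": -0.35,"dz": 2,"ax": 0,"ay": 0,"az": -0.032}
    - {"dx": 1.0,"dy": -0.4,"dz": 3,"ax": 0,"ay": 0,"az": 0}
    - {"dx": 0,"dy": 0,"dz": 3,"ax": 0,"ay": 0,"az": 0}
    - {"dx": 0,"dy": 0,"dz": 1,"ax": 0,"ay": 0,"az": 0}
    - {"dx": 0,"dy": 0,"dz": 0,"ax": 0,"ay": 0,"az": 0}
    - {"dx": 0,"dy": 0,"dz": 0,"ax": 0,"ay": 0,"az": 0}
    - {"dx": 0,"dy": 0,"dz": 0,"ax": 0,"ay": 0,"az": 0}
    - {"dx": 0,"dy": 0,"dz": 0,"ax": 0,"ay": 0,"az": 0}
    - {"dx": 0,"dy": 0,"dz": 0,"ax": 0,"ay": 0,"az": 0}

```text
time: 33.2
tool_pos: [634.6, 120.0, 72.6]
tcp_rot: [2.217, 2.225, 0.002]
force: [-0.8, -0.1, 0.0]
grip_width: 1.002
grip_force: 0.0
```

```bash
python3 st.py 633.5 117.5 39.5 90
```

```text
t 33.2 tcp [634.6 120.   72.6] yaw 90.2 tilt [0.0018 0.0004] F [-0.8 -0.1  0. ] gw 1.002 gf 0.0 q7 -0.47
 az 0.003 shift now-frame (np.float64(-0.245), np.float64(-0.112), np.float64(3.312)) after-turn frame (np.float64(-0.245), np.float64(-0.111), np.float64(3.312))
```

Call:
move_arm:
  commands:
    - {"dx": -0.25,"dy": -0.11,"dz": 1,"ax": 0,"ay": 0,"az": 0}
    - {"dx": 0,"dy": 0,"dz": 1.5,"ax": 0,"ay": 0,"az": 0}
    - {"dx": 0,"dy": 0,"dz": 0.8,"ax": 0,"ay": 0,"az": 0}
    - {"dx": 0,"dy": 0,"dz": 0,"ax": 0,"ay": 0,"az": 0}
    - {"dx": 0,"dy": 0,"dz": 0,"ax": 0,"ay": 0,"az": 0}
    - {"dx": 0,"dy": 0,"dz": 0,"ax": 0,"ay": 0,"az": 0}

```text
time: 33.8
tool_pos: [633.1, 117.7, 38.6]
tcp_rot: [2.217, 2.226, 0.001]
force: [0.3, -0.4, -0.9]
grip_width: 1.002
grip_force: 0.0
```

Call:
move_arm:
  commands:
    - {"dx": 0,"dy": 0,"dz": 0,"ax": 0,"ay": 0,"az": 0}
    - {"dx": 0,"dy": 0,"dz": 0,"ax": 0,"ay": 0,"az": 0}
    - {"dx": 0,"dy": 0,"dz": 0,"ax": 0,"ay": 0,"az": 0}
    - {"dx": 0,"dy": 0,"dz": 0,"ax": 0,"ay": 0,"az": 0}
    - {"dx": 0,"dy": 0,"dz": 0,"ax": 0,"ay": 0,"az": 0}
    - {"dx": 0,"dy": 0,"dz": 0,"ax": 0,"ay": 0,"az": 0}
    - {"dx": 0,"dy": 0,"dz": 0,"ax": 0,"ay": 0,"az": 0}
  jaw: 1
  force: 35

```text
time: 34.5
tool_pos: [633.2, 117.6, 39.4]
tcp_rot: [2.217, 2.225, 0.001]
force: [-1.2, -0.3, 6.2]
grip_width: 0.676
grip_force: 37.2
```

Call:
move_arm:
  commands:
    - {"dx": 0,"dy": 0,"dz": -1,"ax": 0,"ay": 0,"az": 0}
    - {"dx": 0,"dy": 0,"dz": -3,"ax": 0,"ay": 0,"az": 0}
    - {"dx": 0,"dy": 0,"dz": -3,"ax": 0,"ay": 0,"az": 0}
    - {"dx": 0,"dy": 0,"dz": -3,"ax": 0,"ay": 0,"az": 0}
    - {"dx": 0,"dy": 0,"dz": -1,"ax": 0,"ay": 0,"az": 0}
    - {"dx": -2,"dy": 0,"dz": 0,"ax": 0,"ay": 0,"az": 0}
    - {"dx": -4,"dy": -0.2,"dz": 0,"ax": 0,"ay": 0,"az": 0}
    - {"dx": -4,"dy": -0.4,"dz": 0,"ax": 0,"ay": 0,"az": 0}
    - {"dx": -4,"dy": -0.4,"dz": 0,"ax": 0,"ay": 0,"az": 0}
    - {"dx": -4,"dy": -0.4,"dz": 0,"ax": 0,"ay": 0,"az": 0}
    - {"dx": -3.5,"dy": -0.2,"dz": 0,"ax": 0,"ay": 0,"az": 0}
    - {"dx": -2,"dy": 0,"dz": 0,"ax": 0,"ay": 0,"az": 0}

```text
time: 35.7
tool_pos: [616.0, -122.4, 147.7]
tcp_rot: [-2.223, -2.22, 0.005]
force: [0.3, 0.4, -0.6]
grip_width: 0.677
grip_force: 37.6
```

Call:
move_arm:
  commands:
    - {"dx": 0,"dy": 0,"dz": 0,"ax": 0,"ay": 0,"az": 0}
    - {"dx": 0,"dy": 0,"dz": 0,"ax": 0,"ay": 0,"az": 0}
    - {"dx": 0,"dy": 0,"dz": 0,"ax": 0,"ay": 0,"az": 0}
    - {"dx": 0,"dy": 0,"dz": 0,"ax": 0,"ay": 0,"az": 0}
    - {"dx": 0,"dy": 0,"dz": 0,"ax": 0,"ay": 0,"az": 0}

```text
time: 36.2
tool_pos: [617.9, -115.9, 148.6]
tcp_rot: [-2.214, -2.228, -0.001]
force: [0.2, 0.9, -0.8]
grip_width: 0.673
grip_force: 37.6
```

```bash
python3 st.py 617.1 -119.5 52.4 90
python3 - <<'E'
from look import *
# plug1 on pad: fit non-orange grey rim circle at z=62 using l3
ims={n:cv2.imread(f"pics/l3_{n}.png") for n in("top","side")}
M['stk']=[cyl(29,43,62)]
import fit
def fgp(im,kind):
    f=im.astype(float); g=np.clip((f.max(2)-35)/40,0,1)
    if kind=='stk': return g*(f[:,:,2]-f[:,:,0]<35)
    v=f[:,:,2]-f[:,:,0]; return np.clip(v/60,0,1)
fit.fg=fgp
for n in("top","side"): print(n,np.round(fit.fit('stk',(617,-119),(n,),ims)[1:3]-OFF[n],1))
E
```

```text
t 36.2 tcp [ 617.9 -115.9  148.6] yaw 90.4 tilt [0.     0.0006] F [ 0.2  0.9 -0.8] gw 0.673 gf 37.6 q7 -0.08
 az 0.006 shift now-frame (np.float64(-0.36), np.float64(-0.079), np.float64(9.617)) after-turn frame (np.float64(-0.361), np.float64(-0.076), np.float64(9.617))
top [ 618.6 -119.6]
side [ 618.  -116.6]
```

Call:
move_arm:
  commands:
    - {"dx": -0.27,"dy": -0.05,"dz": 1,"ax": 0,"ay": 0,"az": 0.006}
    - {"dx": 0,"dy": 0,"dz": 2,"ax": 0,"ay": 0,"az": 0}
    - {"dx": 0,"dy": 0,"dz": 1.5,"ax": 0,"ay": 0,"az": 0}
    - {"dx": 0,"dy": 0,"dz": 0,"ax": 0,"ay": 0,"az": 0}
    - {"dx": 0,"dy": 0,"dz": 0,"ax": 0,"ay": 0,"az": 0}
    - {"dx": 0,"dy": 0,"dz": 0,"ax": 0,"ay": 0,"az": 0}
    - {"dx": 0,"dy": 0,"dz": 0,"ax": 0,"ay": 0,"az": 0}
    - {"dx": 0,"dy": 0,"dz": 0,"ax": 0,"ay": 0,"az": 0}

```text
time: 37.0
tool_pos: [617.7, -120.4, 104.3]
tcp_rot: [2.223, 2.218, 0.001]
force: [0.2, 0.7, -0.4]
grip_width: 0.674
grip_force: 37.6
```

```bash
python3 st.py 617.4 -118.6 52 90
```

```text
t 37.0 tcp [ 617.7 -120.4  104.3] yaw 89.9 tilt [ 0.0013 -0.0002] F [ 0.2  0.7 -0.4] gw 0.674 gf 37.6 q7 -0.1
 az -0.002 shift now-frame (np.float64(0.179), np.float64(-0.03), np.float64(5.225)) after-turn frame (np.float64(0.179), np.float64(-0.03), np.float64(5.225))
```

Call:
move_arm:
  commands:
    - {"dx": 0.17,"dy": -0.03,"dz": 1,"ax": 0,"ay": 0,"az": 0}
    - {"dx": 0,"dy": 0,"dz": 1.5,"ax": 0,"ay": 0,"az": 0}
    - {"dx": 0,"dy": 0,"dz": 1.5,"ax": 0,"ay": 0,"az": 0}
    - {"dx": 0,"dy": 0,"dz": 0.8,"ax": 0,"ay": 0,"az": 0}
    - {"dx": 0,"dy": 0,"dz": 0,"ax": 0,"ay": 0,"az": 0}
    - {"dx": 0,"dy": 0,"dz": 0,"ax": 0,"ay": 0,"az": 0}
    - {"dx": 0,"dy": 0,"dz": 0,"ax": 0,"ay": 0,"az": 0}
    - {"dx": 0,"dy": 0,"dz": 0,"ax": 0,"ay": 0,"az": 0}

```text
time: 37.8
tool_pos: [616.3, -118.7, 55.2]
tcp_rot: [-2.223, -2.218, 0.001]
force: [-0.2, 0.4, -0.0]
grip_width: 0.675
grip_force: 38.6
```

```bash
python3 st.py 617.4 -118.6 52 90
```

```text
t 37.8 tcp [ 616.3 -118.7   55.2] yaw 89.9 tilt [-0.0011  0.    ] F [-0.2  0.4 -0. ] gw 0.675 gf 38.6 q7 -0.12
 az -0.002 shift now-frame (np.float64(0.007), np.float64(0.11), np.float64(0.317)) after-turn frame (np.float64(0.006), np.float64(0.11), np.float64(0.317))
```

Call:
move_arm:
  commands:
    - {"dx": 0,"dy": 0.1,"dz": 0.2,"ax": 0,"ay": 0,"az": 0}
    - {"dx": 0,"dy": 0,"dz": 0.15,"ax": 0,"ay": 0,"az": 0}
    - {"dx": 0,"dy": 0,"dz": 0,"ax": 0,"ay": 0,"az": 0}
    - {"dx": 0,"dy": 0,"dz": 0,"ax": 0,"ay": 0,"az": 0}
    - {"dx": 0,"dy": 0,"dz": 0,"ax": 0,"ay": 0,"az": 0}

```text
time: 38.3
tool_pos: [617.9, -118.6, 52.1]
tcp_rot: [-2.224, -2.219, -0.0]
force: [-0.1, -0.6, -1.3]
grip_width: 0.677
grip_force: 38.7
```

Call:
move_arm:
  commands:
    - {"dx": 0,"dy": 0,"dz": 0,"ax": 0,"ay": 0,"az": 0}
    - {"dx": 0,"dy": 0,"dz": 0,"ax": 0,"ay": 0,"az": 0}
    - {"dx": 0,"dy": 0,"dz": 0,"ax": 0,"ay": 0,"az": 0}
    - {"dx": 0,"dy": 0,"dz": 0,"ax": 0,"ay": 0,"az": 0}
    - {"dx": 0,"dy": 0,"dz": 0,"ax": 0,"ay": 0,"az": 0}
    - {"dx": 0,"dy": 0,"dz": -1,"ax": 0,"ay": 0,"az": 0}
    - {"dx": 0,"dy": 0,"dz": -3,"ax": 0,"ay": 0,"az": 0}
    - {"dx": 0,"dy": 0,"dz": -3,"ax": 0,"ay": 0,"az": 0}
    - {"dx": 0,"dy": 0,"dz": -2,"ax": 0,"ay": 0,"az": 0}
    - {"dx": 2,"dy": -2,"dz": 0,"ax": 0,"ay": 0,"az": 0}
    - {"dx": 3.5,"dy": -3,"dz": 0,"ax": 0,"ay": 0,"az": 0}
    - {"dx": 3.5,"dy": -3.5,"dz": 0,"ax": 0,"ay": 0,"az": 0}
  jaw: -0.8

```text
time: 39.5
tool_pos: [533.7, -27.9, 143.2]
tcp_rot: [2.225, 2.215, 0.004]
force: [0.3, 1.9, 0.5]
grip_width: 0.899
grip_force: 0.0
```

Call:
move_arm:
  commands:
    - {"dx": 3.5,"dy": -3.5,"dz": 0,"ax": 0,"ay": 0,"az": 0}
    - {"dx": 3.2,"dy": -3,"dz": 0,"ax": 0,"ay": 0,"az": 0}
    - {"dx": 1.5,"dy": -1.5,"dz": 0,"ax": 0,"ay": 0,"az": 0}
    - {"dx": 0,"dy": 0,"dz": 2,"ax": 0,"ay": 0,"az": 0}
    - {"dx": 0,"dy": 0,"dz": 3,"ax": 0,"ay": 0,"az": 0}
    - {"dx": 0,"dy": 0,"dz": 2,"ax": 0,"ay": 0,"az": 0}
    - {"dx": 0,"dy": 0,"dz": 0,"ax": 0,"ay": 0,"az": 0}
    - {"dx": 0,"dy": 0,"dz": 0,"ax": 0,"ay": 0,"az": 0}
    - {"dx": 0,"dy": 0,"dz": 0,"ax": 0,"ay": 0,"az": 0}
    - {"dx": 0,"dy": 0,"dz": 0,"ax": 0,"ay": 0,"az": 0}
    - {"dx": 0,"dy": 0,"dz": 0,"ax": 0,"ay": 0,"az": 0}
  jaw: -0.3

```text
time: 40.6
tool_pos: [453.9, 53.7, 72.9]
tcp_rot: [2.224, 2.218, 0.002]
force: [0.3, -0.4, 0.6]
grip_width: 0.652
grip_force: 0.0
```

```bash
cat > slots.py <<'E'
from look import *
def slots(ims,c):
    A=np.arange(0,360,6)
    for n in("top","side"):
        P=lambda r:np.c_[c[0]+OFF[n][0]+r*np.cos(np.radians(A)),c[1]+OFF[n][1]+r*np.sin(np.radians(A)),0*A+38]
        v=np.mean([cv2.remap(ims[n],*[np.ascontiguousarray(proj(n,P(r)).astype(np.float32)[None,:,i]) for i in(0,1)],cv2.INTER_LINEAR)[0].mean(1) for r in(25,26,27)],0)
        print(n,' '.join(f"{a}:{int(x)}" for a,x in zip(A,v) if x<np.percentile(v,85)-18))
E
python3 st.py 452.3 53 3 90
python3 - <<'E'
from slots import *
ims=look("l7"); mosaic(ims,[(633.5,117.5,25),(617,-119,40),(452,53,6)],"pics/c7.png",24)
for k,p in[("housing",(633.5,117.5)),("glass",(452.3,53)),("glass",(340.5,323))]:
    r=[fit(k,p,(n,),ims)[:3]-np.r_[0,OFF[n]] for n in("top","side")]; print(k,np.round(r,1).tolist())
slots(ims,(633.6,117.3))
E
```

```text
t 40.6 tcp [453.9  53.7  72.9] yaw 89.8 tilt [0.0018 0.0004] F [ 0.3 -0.4  0.6] gw 0.652 gf 0.0 q7 -0.51
 az -0.003 shift now-frame (np.float64(-0.075), np.float64(-0.16), np.float64(6.991)) after-turn frame (np.float64(-0.075), np.float64(-0.16), np.float64(6.991))
housing [[97.2, 633.5, 117.9], [56.2, 634.5, 117.7]]
glass [[81.8, 477.1, 68.8], [4.4, 452.5, 53.1]]
glass [[6.8, 340.1, 322.9], [28.7, 340.5, 323.2]]
top 6:184 12:169 18:160 24:161 30:160 36:157 42:160 48:170 54:174 60:179 234:177 240:180
side 12:140 18:121 24:119 30:116 36:122 42:134 48:131 54:130 60:148 126:145 132:140 138:151 198:137 204:104 210:77 216:58 222:58 228:59 234:58 240:86 246:148 252:152 258:146 264:153
```

View pics/c7.png

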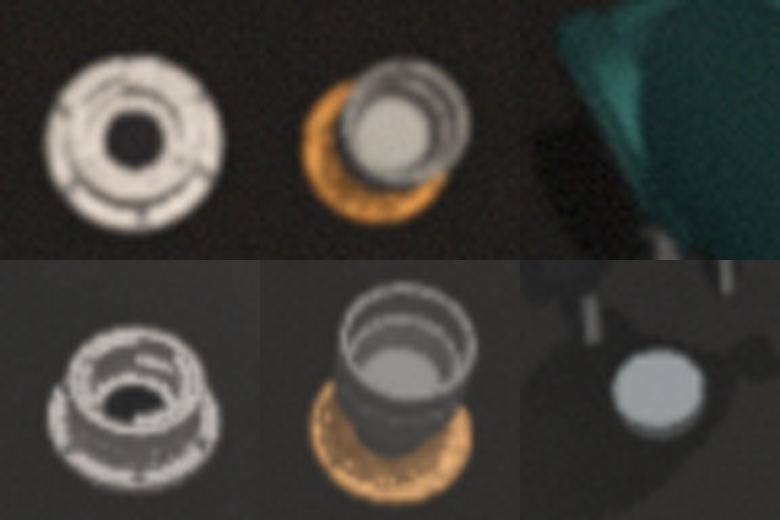

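Stack is nested on the pad at (405,120) in the top crop. Housing B is empty with its slots at about 34°. Now glass B.

Call:
move_arm:
  commands:
    - {"dx": -0.08,"dy": -0.16,"dz": 2,"ax": 0,"ay": 0,"az": 0}
    - {"dx": 0,"dy": 0,"dz": 3,"ax": 0,"ay": 0,"az": 0}
    - {"dx": 0,"dy": 0,"dz": 1.5,"ax": 0,"ay": 0,"az": 0}
    - {"dx": 0,"dy": 0,"dz": 0.5,"ax": 0,"ay": 0,"az": 0}
    - {"dx": 0,"dy": 0,"dz": 0,"ax": 0,"ay": 0,"az": 0}
    - {"dx": 0,"dy": 0,"dz": 0,"ax": 0,"ay": 0,"az": 0}
    - {"dx": 0,"dy": 0,"dz": 0,"ax": 0,"ay": 0,"az": 0}
    - {"dx": 0,"dy": 0,"dz": 0,"ax": 0,"ay": 0,"az": 0}

```text
time: 41.6
tool_pos: [452.2, 53.0, 2.8]
tcp_rot: [2.224, 2.218, 0.002]
force: [0.1, 0.2, 0.3]
grip_width: 0.649
grip_force: 0.0
```

```bash
python3 st.py 452.4 53 3 90
```

```text
t 41.6 tcp [452.2  53.    2.8] yaw 89.9 tilt [0.0014 0.0004] F [0.1 0.2 0.3] gw 0.649 gf 0.0 q7 -0.55
 az -0.003 shift now-frame (np.float64(0.002), np.float64(0.023), np.float64(-0.023)) after-turn frame (np.float64(0.002), np.float64(0.023), np.float64(-0.023))
```

Call:
move_arm:
  commands:
    - {"dx": 0,"dy": 0,"dz": 0,"ax": 0,"ay": 0,"az": 0}
    - {"dx": 0,"dy": 0,"dz": 0,"ax": 0,"ay": 0,"az": 0}
    - {"dx": 0,"dy": 0,"dz": 0,"ax": 0,"ay": 0,"az": 0}
    - {"dx": 0,"dy": 0,"dz": 0,"ax": 0,"ay": 0,"az": 0}
    - {"dx": 0,"dy": 0,"dz": 0,"ax": 0,"ay": 0,"az": 0}
    - {"dx": 0,"dy": 0,"dz": 0,"ax": 0,"ay": 0,"az": 0}
    - {"dx": 0,"dy": 0,"dz": -0.5,"ax": 0,"ay": 0,"az": 0}
    - {"dx": 0,"dy": 0,"dz": -2,"ax": 0,"ay": 0,"az": 0}
    - {"dx": 0,"dy": 0,"dz": -3,"ax": 0,"ay": 0,"az": 0}
    - {"dx": 0,"dy": 0,"dz": -1.5,"ax": 0,"ay": 0,"az": 0}
    - {"dx": 0.5,"dy": 2.5,"dz": 0,"ax": 0,"ay": 0,"az": 0}
    - {"dx": 1.3,"dy": 3.5,"dz": 0,"ax": 0,"ay": 0,"az": 0}
  jaw: 1
  force: 50

```text
time: 42.8
tool_pos: [509.7, 69.0, 72.9]
tcp_rot: [-2.225, -2.217, 0.005]
force: [-0.0, -0.3, -0.9]
grip_width: 0.46
grip_force: 50.5
```

Call:
move_arm:
  commands:
    - {"dx": 1.3,"dy": 4,"dz": 0,"ax": 0,"ay": 0,"az": 0}
    - {"dx": 1.3,"dy": 4,"dz": 0,"ax": 0,"ay": 0,"az": 0}
    - {"dx": 1.3,"dy": 3,"dz": 0,"ax": 0,"ay": 0,"az": 0}
    - {"dx": 0.7,"dy": 1.1,"dz": 0,"ax": 0,"ay": 0,"az": 0}
    - {"dx": 0,"dy": 0,"dz": 0,"ax": 0,"ay": 0,"az": 0}
    - {"dx": 0,"dy": 0,"dz": 0,"ax": 0,"ay": 0,"az": 0}
    - {"dx": 0,"dy": 0,"dz": 0,"ax": 0,"ay": 0,"az": 0}
    - {"dx": 0,"dy": 0,"dz": 0,"ax": 0,"ay": 0,"az": 0}
    - {"dx": 0,"dy": 0,"dz": 0,"ax": 0,"ay": 0,"az": 0}
    - {"dx": 0,"dy": 0,"dz": 0,"ax": 0,"ay": 0,"az": 0}

```text
time: 43.8
tool_pos: [632.4, 116.2, 72.2]
tcp_rot: [-2.224, -2.219, 0.001]
force: [-0.3, -0.0, -0.5]
grip_width: 0.461
grip_force: 50.5
```

```bash
python3 st.py 633.7 117.6 44 90
```

```text
t 43.8 tcp [632.4 116.2  72.2] yaw 89.9 tilt [-0.0003 -0.0003] F [-0.3 -0.  -0.5] gw 0.461 gf 50.5 q7 -0.49
 az -0.002 shift now-frame (np.float64(0.139), np.float64(0.13), np.float64(2.815)) after-turn frame (np.float64(0.138), np.float64(0.13), np.float64(2.815))
```

Call:
move_arm:
  commands:
    - {"dx": 0.14,"dy": 0.13,"dz": 1,"ax": 0,"ay": 0,"az": 0}
    - {"dx": 0,"dy": 0,"dz": 1,"ax": 0,"ay": 0,"az": 0}
    - {"dx": 0,"dy": 0,"dz": 0.8,"ax": 0,"ay": 0,"az": 0}
    - {"dx": 0,"dy": 0,"dz": 0,"ax": 0,"ay": 0,"az": 0}
    - {"dx": 0,"dy": 0,"dz": 0,"ax": 0,"ay": 0,"az": 0}
    - {"dx": 0,"dy": 0,"dz": 0,"ax": 0,"ay": 0,"az": 0}
    - {"dx": 0,"dy": 0,"dz": 0,"ax": 0,"ay": 0,"az": 0}
    - {"dx": 0,"dy": 0,"dz": 0,"ax": 0,"ay": 0,"az": 0}

```text
time: 44.6
tool_pos: [634.5, 118.0, 44.5]
tcp_rot: [2.224, 2.219, 0.001]
force: [0.3, -0.1, -0.1]
grip_width: 0.461
grip_force: 50.5
```

```bash
python3 st.py 633.7 117.6 37 90
```

```text
t 44.6 tcp [634.5 118.   44.5] yaw 89.9 tilt [0.0007 0.0002] F [ 0.3 -0.1 -0.1] gw 0.461 gf 50.5 q7 -0.5
 az -0.002 shift now-frame (np.float64(-0.038), np.float64(-0.075), np.float64(0.746)) after-turn frame (np.float64(-0.038), np.float64(-0.075), np.float64(0.746))
```

Call:
move_arm:
  commands:
    - {"dx": -0.04,"dy": -0.07,"dz": 0.2,"ax": 0,"ay": 0,"az": 0}
    - {"dx": 0,"dy": 0,"dz": 0,"ax": 0,"ay": 0,"az": 0}
    - {"dx": 0,"dy": 0,"dz": 0,"ax": 0,"ay": 0,"az": 0}
    - {"dx": 0,"dy": 0,"dz": 0.2,"ax": 0,"ay": 0,"az": 0}
    - {"dx": 0,"dy": 0,"dz": 0.2,"ax": 0,"ay": 0,"az": 0}
    - {"dx": 0,"dy": 0,"dz": 0.15,"ax": 0,"ay": 0,"az": 0}
    - {"dx": 0,"dy": 0,"dz": 0,"ax": 0,"ay": 0,"az": 0}
    - {"dx": 0,"dy": 0,"dz": 0,"ax": 0,"ay": 0,"az": 0}
    - {"dx": 0,"dy": 0,"dz": 0,"ax": 0,"ay": 0,"az": 0}

```text
time: 45.5
tool_pos: [633.4, 117.6, 36.7]
tcp_rot: [2.224, 2.219, -0.0]
force: [-0.6, -0.2, 2.5]
grip_width: 0.465
grip_force: 52.1
```

Call:
move_arm:
  commands:
    - {"dx": 0,"dy": 0.08,"dz": 0,"ax": 0,"ay": 0,"az": 0}
    - {"dx": 0,"dy": 0,"dz": 0,"ax": 0,"ay": 0,"az": 0}
    - {"dx": 0,"dy": 0,"dz": 0,"ax": 0,"ay": 0,"az": 0}
    - {"dx": 0,"dy": 0,"dz": 0,"ax": 0,"ay": 0,"az": 0}

```text
time: 45.9
tool_pos: [633.5, 117.5, 36.6]
tcp_rot: [-2.223, -2.219, 0.002]
force: [-3.3, 0.2, 5.5]
grip_width: 0.464
grip_force: 53.6
```

```bash
python3 st.py 633.7 117.6 37 90; python3 -c "
from h import *;print(np.round(arm.read_state()['moment'],2))"
```

```text
t 45.9 tcp [633.5 117.5  36.6] yaw 89.9 tilt [-0.0013 -0.0003] F [-3.3  0.2  5.5] gw 0.464 gf 53.6 q7 -0.5
 az -0.002 shift now-frame (np.float64(0.005), np.float64(0.017), np.float64(-0.044)) after-turn frame (np.float64(0.005), np.float64(0.017), np.float64(-0.044))
[-0.04  0.69  0.02]
```

Call:
move_arm:
  commands:
    - {"dx": 0,"dy": -0.18,"dz": 0,"ax": 0,"ay": 0,"az": 0}
    - {"dx": 0,"dy": 0,"dz": 0,"ax": 0,"ay": 0,"az": 0}
    - {"dx": 0,"dy": 0,"dz": 0,"ax": 0,"ay": 0,"az": 0}
    - {"dx": 0,"dy": 0,"dz": 0,"ax": 0,"ay": 0,"az": 0}

```text
time: 46.3
tool_pos: [633.3, 117.6, 36.7]
tcp_rot: [2.223, 2.218, 0.002]
force: [0.3, -0.4, 2.7]
grip_width: 0.464
grip_force: 52.1
```

```bash
python3 st.py 633.7 117.6 37 90; python3 -c "
from h import *;print(np.round(arm.read_state()['moment'],2))"
```

```text
t 46.3 tcp [633.3 117.6  36.7] yaw 89.9 tilt [0.0016 0.0003] F [ 0.3 -0.4  2.7] gw 0.464 gf 52.1 q7 -0.5
 az -0.002 shift now-frame (np.float64(0.005), np.float64(0.037), np.float64(-0.032)) after-turn frame (np.float64(0.005), np.float64(0.037), np.float64(-0.032))
[-0.13 -0.08 -0.02]
```

Call:
move_arm:
  commands:
    - {"dx": 0,"dy": 0.05,"dz": -0.15,"ax": 0,"ay": 0,"az": 0}
    - {"dx": 0,"dy": 0,"dz": 0,"ax": 0,"ay": 0,"az": 0}
    - {"dx": 0,"dy": 0,"dz": 0,"ax": 0,"ay": 0,"az": 0}
    - {"dx": 0,"dy": 0,"dz": 0,"ax": 0,"ay": 0,"az": 0}

```text
time: 46.7
tool_pos: [632.6, 117.5, 37.8]
tcp_rot: [-2.224, -2.219, 0.001]
force: [0.1, -1.0, -0.7]
grip_width: 0.465
grip_force: 50.6
```

```bash
python3 st.py 633.5 117.6 37 90; python3 -c "
from h import *;print(np.round(arm.read_state()['moment'],2))"
```

```text
t 46.7 tcp [632.6 117.5  37.8] yaw 89.9 tilt [-0.0006 -0.0001] F [ 0.1 -1.  -0.7] gw 0.465 gf 50.6 q7 -0.5
 az -0.002 shift now-frame (np.float64(0.007), np.float64(0.088), np.float64(0.077)) after-turn frame (np.float64(0.007), np.float64(0.088), np.float64(0.077))
[-0.02  0.01  0.04]
```

Call:
move_arm:
  commands:
    - {"dx": 0,"dy": 0.08,"dz": 0,"ax": 0,"ay": 0,"az": 0}
    - {"dx": 0,"dy": 0,"dz": 0,"ax": 0,"ay": 0,"az": 0}
    - {"dx": 0,"dy": 0,"dz": 0,"ax": 0,"ay": 0,"az": 0}
    - {"dx": 0,"dy": 0,"dz": 0,"ax": 0,"ay": 0,"az": 0}

```text
time: 47.1
tool_pos: [633.7, 117.5, 38.0]
tcp_rot: [-2.224, -2.219, 0.0]
force: [-0.3, 0.3, -0.4]
grip_width: 0.462
grip_force: 50.6
```

Call:
move_arm:
  commands:
    - {"dx": 0,"dy": 0,"dz": 0,"ax": 0,"ay": 0,"az": 0}
    - {"dx": 0,"dy": 0,"dz": 0,"ax": 0,"ay": 0,"az": 0}
    - {"dx": 0,"dy": 0,"dz": 0,"ax": 0,"ay": 0,"az": 0}
    - {"dx": 0,"dy": 0,"dz": 0,"ax": 0,"ay": 0,"az": 0}
    - {"dx": 0,"dy": 0,"dz": -1,"ax": 0,"ay": 0,"az": 0}
    - {"dx": 0,"dy": 0,"dz": -3,"ax": 0,"ay": 0,"az": 0}
    - {"dx": -2,"dy": -2,"dz": -2,"ax": 0,"ay": 0,"az": 0}
    - {"dx": -3.5,"dy": -3,"dz": 0,"ax": 0,"ay": 0,"az": 0}
    - {"dx": -3.5,"dy": -3,"dz": 0,"ax": 0,"ay": 0,"az": 0}
    - {"dx": -3.5,"dy": -3,"dz": 0,"ax": 0,"ay": 0,"az": 0}
    - {"dx": -3.5,"dy": -3,"dz": 0,"ax": 0,"ay": 0,"az": 0}
    - {"dx": -2.6,"dy": -2.2,"dz": 0,"ax": 0,"ay": 0,"az": 0}
  jaw: -0.4

```text
time: 48.3
tool_pos: [468.8, -70.5, 98.7]
tcp_rot: [2.226, 2.217, -0.003]
force: [0.4, -1.5, -0.1]
grip_width: 0.7
grip_force: 0.0
```

Call:
move_arm:
  commands:
    - {"dx": -1,"dy": -1,"dz": 0,"ax": 0,"ay": 0,"az": 0}
    - {"dx": 0,"dy": 0,"dz": 0,"ax": 0,"ay": 0,"az": 0.13}
    - {"dx": 0,"dy": 0,"dz": 0,"ax": 0,"ay": 0,"az": 0.13}
    - {"dx": 0,"dy": 0,"dz": 0,"ax": 0,"ay": 0,"az": 0.13}
    - {"dx": 0,"dy": 0,"dz": 0,"ax": 0,"ay": 0,"az": 0.1}
    - {"dx": 0,"dy": 0,"dz": 0,"ax": 0,"ay": 0,"az": 0}
    - {"dx": 0,"dy": 0,"dz": 0,"ax": 0,"ay": 0,"az": 0}
    - {"dx": 0,"dy": 0,"dz": 0,"ax": 0,"ay": 0,"az": 0}
    - {"dx": 0,"dy": 0,"dz": 0,"ax": 0,"ay": 0,"az": 0}
    - {"dx": 0,"dy": 0,"dz": 0,"ax": 0,"ay": 0,"az": 0}

```text
time: 49.3
tool_pos: [461.3, -78.1, 98.1]
tcp_rot: [-2.695, -1.614, -0.0]
force: [-0.1, 0.2, -0.6]
grip_width: 0.699
grip_force: 0.0
```

```bash
python3 st.py 461.3 -78.9 11.4 62
python3 - <<'E'
from slots import *
ims=look("l8"); mosaic(ims,[(633.5,117.5,25),(461,-79,10),(340.5,323,6)],"pics/c8.png",24)
slots(ims,(633.6,117.3))
E
```

```text
t 49.3 tcp [461.3 -78.1  98.1] yaw 61.8 tilt [0.     0.0001] F [-0.1  0.2 -0.6] gw 0.699 gf 0.0 q7 -0.56
 az -0.003 shift now-frame (np.float64(-0.074), np.float64(0.036), np.float64(8.667)) after-turn frame (np.float64(-0.074), np.float64(0.036), np.float64(8.667))
top 12:168 18:160 24:163 30:158 36:157 42:160 48:168 54:174 60:179 126:180 198:177 204:178 228:180 234:168 240:175
side 12:140 18:121 24:120 30:116 36:121 42:134 48:131 54:131 60:147 72:128 78:79 84:55 90:45 96:42 102:40 108:39 114:39 120:38 126:38 132:38 138:38 144:39 150:44 156:61 162:95 168:140 204:149 210:148 216:150
```

View pics/c8.png

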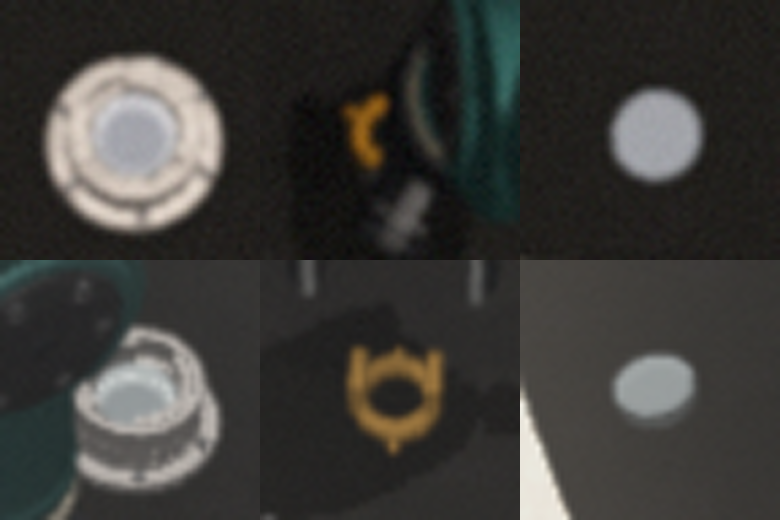

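Glass B lies flat in its cell at (132,130) in the top crop. Picking its ring.

Call:
move_arm:
  commands:
    - {"dx": -0.07,"dy": 0.04,"dz": 2,"ax": 0,"ay": 0,"az": 0}
    - {"dx": 0,"dy": 0,"dz": 3,"ax": 0,"ay": 0,"az": 0}
    - {"dx": 0,"dy": 0,"dz": 2.4,"ax": 0,"ay": 0,"az": 0}
    - {"dx": 0,"dy": 0,"dz": 1.2,"ax": 0,"ay": 0,"az": 0}
    - {"dx": 0,"dy": 0,"dz": 0,"ax": 0,"ay": 0,"az": 0}
    - {"dx": 0,"dy": 0,"dz": 0,"ax": 0,"ay": 0,"az": 0}
    - {"dx": 0,"dy": 0,"dz": 0,"ax": 0,"ay": 0,"az": 0}
    - {"dx": 0,"dy": 0,"dz": 0,"ax": 0,"ay": 0,"az": 0}

```text
time: 50.3
tool_pos: [462.0, -79.0, 13.0]
tcp_rot: [2.695, 1.612, 0.003]
force: [-0.8, -0.0, -0.1]
grip_width: 0.696
grip_force: 0.0
```

Call:
move_arm:
  commands:
    - {"dx": 0,"dy": 0,"dz": 0,"ax": 0,"ay": 0,"az": 0}
    - {"dx": 0,"dy": 0,"dz": 0,"ax": 0,"ay": 0,"az": 0}
    - {"dx": 0,"dy": 0,"dz": 0,"ax": 0,"ay": 0,"az": 0}
    - {"dx": 0,"dy": 0,"dz": 0,"ax": 0,"ay": 0,"az": 0}
    - {"dx": 0,"dy": 0,"dz": 0,"ax": 0,"ay": 0,"az": 0}
    - {"dx": 0,"dy": 0,"dz": 0,"ax": 0,"ay": 0,"az": 0}
  jaw: 1
  force: 70

```text
time: 50.9
tool_pos: [461.7, -78.9, 13.1]
tcp_rot: [2.695, 1.613, 0.001]
force: [-1.2, -0.1, 8.6]
grip_width: 0.45
grip_force: 70.1
```

```bash
python3 st.py 633.5 117.6 80 214
```

```text
t 50.9 tcp [461.7 -78.9  13.1] yaw 61.8 tilt [ 0.0012 -0.0003] F [-1.2 -0.1  8.6] gw 0.45 gf 70.1 q7 -0.59
 az -2.656 shift now-frame (np.float64(25.441), np.float64(5.857), np.float64(-6.694)) after-turn frame (np.float64(-25.236), np.float64(6.686), np.float64(-6.694))
```

Call:
move_arm:
  commands:
    - {"dx": 0,"dy": 0,"dz": -0.5,"ax": 0,"ay": 0,"az": 0}
    - {"dx": 0,"dy": 0,"dz": -2,"ax": 0,"ay": 0,"az": 0}
    - {"dx": 0,"dy": 0,"dz": -3,"ax": 0,"ay": 0,"az": 0}
    - {"dx": 0,"dy": 0,"dz": -1.2,"ax": 0,"ay": 0,"az": 0}
    - {"dx": 2,"dy": 0.5,"dz": 0,"ax": 0,"ay": 0,"az": 0}
    - {"dx": 4,"dy": 0.9,"dz": 0,"ax": 0,"ay": 0,"az": 0}
    - {"dx": 4,"dy": 0.9,"dz": 0,"ax": 0,"ay": 0,"az": 0}
    - {"dx": 4,"dy": 0.9,"dz": 0,"ax": 0,"ay": 0,"az": 0}
    - {"dx": 4,"dy": 0.9,"dz": 0,"ax": 0,"ay": 0,"az": 0}
    - {"dx": 4,"dy": 0.9,"dz": 0,"ax": 0,"ay": 0,"az": 0}
    - {"dx": 2.4,"dy": 0.6,"dz": 0,"ax": 0,"ay": 0,"az": 0}
    - {"dx": 1,"dy": 0.25,"dz": 0,"ax": 0,"ay": 0,"az": 0}

```text
time: 52.1
tool_pos: [634.5, 121.0, 78.9]
tcp_rot: [-2.692, -1.618, -0.004]
force: [-0.1, -0.8, -0.0]
grip_width: 0.453
grip_force: 70.6
```

Call:
move_arm:
  commands:
    - {"dx": 0,"dy": 0,"dz": 0,"ax": 0,"ay": 0,"az": -0.1476}
    - {"dx": 0,"dy": 0,"dz": 0,"ax": 0,"ay": 0,"az": -0.1476}
    - {"dx": 0,"dy": 0,"dz": 0,"ax": 0,"ay": 0,"az": -0.1476}
    - {"dx": 0,"dy": 0,"dz": 0,"ax": 0,"ay": 0,"az": -0.1476}
    - {"dx": 0,"dy": 0,"dz": 0,"ax": 0,"ay": 0,"az": -0.1476}
    - {"dx": 0,"dy": 0,"dz": 0,"ax": 0,"ay": 0,"az": -0.1476}
    - {"dx": 0,"dy": 0,"dz": 0,"ax": 0,"ay": 0,"az": -0.1476}
    - {"dx": 0,"dy": 0,"dz": 0,"ax": 0,"ay": 0,"az": -0.1476}
    - {"dx": 0,"dy": 0,"dz": 0,"ax": 0,"ay": 0,"az": -0.1476}
    - {"dx": 0,"dy": 0,"dz": 0,"ax": 0,"ay": 0,"az": -0.1476}
    - {"dx": 0,"dy": 0,"dz": 0,"ax": 0,"ay": 0,"az": -0.1476}
    - {"dx": 0,"dy": 0,"dz": 0,"ax": 0,"ay": 0,"az": -0.1476}

```text
time: 53.3
tool_pos: [631.5, 115.0, 78.4]
tcp_rot: [-0.449, -3.107, 0.004]
force: [1.2, -1.1, -0.7]
grip_width: 0.452
grip_force: 70.5
```

Call:
move_arm:
  commands:
    - {"dx": 0,"dy": 0,"dz": 0,"ax": 0,"ay": 0,"az": -0.1476}
    - {"dx": 0,"dy": 0,"dz": 0,"ax": 0,"ay": 0,"az": -0.1476}
    - {"dx": 0,"dy": 0,"dz": 0,"ax": 0,"ay": 0,"az": -0.1476}
    - {"dx": 0,"dy": 0,"dz": 0,"ax": 0,"ay": 0,"az": -0.1476}
    - {"dx": 0,"dy": 0,"dz": 0,"ax": 0,"ay": 0,"az": -0.1476}
    - {"dx": 0,"dy": 0,"dz": 0,"ax": 0,"ay": 0,"az": -0.1476}
    - {"dx": 0,"dy": 0,"dz": 0,"ax": 0,"ay": 0,"az": 0}
    - {"dx": 0,"dy": 0,"dz": 0,"ax": 0,"ay": 0,"az": 0}
    - {"dx": 0,"dy": 0,"dz": 0,"ax": 0,"ay": 0,"az": 0}
    - {"dx": 0,"dy": 0,"dz": 0,"ax": 0,"ay": 0,"az": 0}
    - {"dx": 0,"dy": 0,"dz": 0,"ax": 0,"ay": 0,"az": 0}

```text
time: 54.4
tool_pos: [632.9, 117.3, 79.2]
tcp_rot: [-0.918, 3.004, -0.001]
force: [-0.2, 0.7, -1.3]
grip_width: 0.45
grip_force: 70.5
```

```bash
python3 st.py 633.5 117.6 54 214
```

```text
t 54.4 tcp [632.9 117.3  79.2] yaw -146.0 tilt [ 0.0002 -0.0004] F [-0.2  0.7 -1.3] gw 0.45 gf 70.5 q7 1.22
 az -0.0 shift now-frame (np.float64(-0.064), np.float64(-0.012), np.float64(2.517)) after-turn frame (np.float64(-0.064), np.float64(-0.012), np.float64(2.517))
```

Call:
move_arm:
  commands:
    - {"dx": -0.06,"dy": 0,"dz": 1,"ax": 0,"ay": 0,"az": 0}
    - {"dx": 0,"dy": 0,"dz": 1,"ax": 0,"ay": 0,"az": 0}
    - {"dx": 0,"dy": 0,"dz": 0.4,"ax": 0,"ay": 0,"az": 0}
    - {"dx": 0,"dy": 0,"dz": 0,"ax": 0,"ay": 0,"az": 0}
    - {"dx": 0,"dy": 0,"dz": 0,"ax": 0,"ay": 0,"az": 0}
    - {"dx": 0,"dy": 0,"dz": 0,"ax": 0,"ay": 0,"az": 0}
    - {"dx": 0,"dy": 0,"dz": 0,"ax": 0,"ay": 0,"az": 0}
    - {"dx": 0,"dy": 0,"dz": 0,"ax": 0,"ay": 0,"az": 0}

```text
time: 55.2
tool_pos: [633.6, 117.7, 55.4]
tcp_rot: [-0.919, 3.004, -0.0]
force: [-1.2, -0.2, -0.5]
grip_width: 0.448
grip_force: 70.5
```

```bash
python3 st.py 633.5 117.6 40 214
```

```text
t 55.2 tcp [633.6 117.7  55.4] yaw -146.0 tilt [0.0005 0.0001] F [-1.2 -0.2 -0.5] gw 0.448 gf 70.5 q7 1.2
 az 0.0 shift now-frame (np.float64(0.016), np.float64(-0.003), np.float64(1.537)) after-turn frame (np.float64(0.016), np.float64(-0.003), np.float64(1.537))
```

Seat it, with 1.5 cm to go plus slight contact.

Call:
move_arm:
  commands:
    - {"dx": 0,"dy": 0,"dz": 0.4,"ax": 0,"ay": 0,"az": 0}
    - {"dx": 0,"dy": 0,"dz": 0.4,"ax": 0,"ay": 0,"az": 0}
    - {"dx": 0,"dy": 0,"dz": 0,"ax": 0,"ay": 0,"az": 0}
    - {"dx": 0,"dy": 0,"dz": 0,"ax": 0,"ay": 0,"az": 0}
    - {"dx": 0,"dy": 0,"dz": 0,"ax": 0,"ay": 0,"az": 0}

```text
time: 55.7
tool_pos: [633.4, 117.8, 47.1]
tcp_rot: [-0.919, 3.004, 0.0]
force: [0.1, 0.9, -1.0]
grip_width: 0.451
grip_force: 70.5
```

Call:
move_arm:
  commands:
    - {"dx": 0,"dy": 0,"dz": 0.3,"ax": 0,"ay": 0,"az": 0}
    - {"dx": 0,"dy": 0,"dz": 0.3,"ax": 0,"ay": 0,"az": 0}
    - {"dx": 0,"dy": 0,"dz": 0,"ax": 0,"ay": 0,"az": 0}
    - {"dx": 0,"dy": 0,"dz": 0,"ax": 0,"ay": 0,"az": 0}
    - {"dx": 0,"dy": 0,"dz": 0.2,"ax": 0,"ay": 0,"az": 0}
    - {"dx": 0,"dy": 0,"dz": 0,"ax": 0,"ay": 0,"az": 0}
    - {"dx": 0,"dy": 0,"dz": 0,"ax": 0,"ay": 0,"az": 0}
    - {"dx": 0,"dy": 0,"dz": 0,"ax": 0,"ay": 0,"az": 0}

```text
time: 56.5
tool_pos: [633.6, 116.9, 39.2]
tcp_rot: [0.918, -3.004, 0.002]
force: [-0.3, -3.7, 3.8]
grip_width: 0.452
grip_force: 71.3
```

```bash
python3 st.py 633.5 117.6 39 214; python3 -c "
from h import *;print(np.round(arm.read_state()['moment'],2))"
```

```text
t 56.5 tcp [633.6 116.9  39.2] yaw -146.0 tilt [ 0.0001 -0.0013] F [-0.3 -3.7  3.8] gw 0.452 gf 71.3 q7 1.18
 az -0.0 shift now-frame (np.float64(-0.03), np.float64(0.069), np.float64(0.021)) after-turn frame (np.float64(-0.03), np.float64(0.069), np.float64(0.021))
[-0.78  0.01  0.01]
```

Call:
move_arm:
  commands:
    - {"dx": 0.045,"dy": -0.066,"dz": 0,"ax": 0,"ay": 0,"az": 0}
    - {"dx": 0,"dy": 0,"dz": 0,"ax": 0,"ay": 0,"az": 0.12}
    - {"dx": 0,"dy": 0,"dz": 0,"ax": 0,"ay": 0,"az": 0.12}
    - {"dx": 0,"dy": 0,"dz": 0,"ax": 0,"ay": 0,"az": 0.12}
    - {"dx": 0,"dy": 0,"dz": 0,"ax": 0,"ay": 0,"az": 0.12}
    - {"dx": 0,"dy": 0,"dz": 0,"ax": 0,"ay": 0,"az": 0.12}
    - {"dx": 0,"dy": 0,"dz": 0,"ax": 0,"ay": 0,"az": 0.12}
    - {"dx": 0,"dy": 0,"dz": 0,"ax": 0,"ay": 0,"az": 0.12}
    - {"dx": 0,"dy": 0,"dz": 0,"ax": 0,"ay": 0,"az": 0.12}
    - {"dx": 0,"dy": 0,"dz": 0,"ax": 0,"ay": 0,"az": 0.12}
    - {"dx": 0,"dy": 0,"dz": 0,"ax": 0,"ay": 0,"az": 0.12}
    - {"dx": 0,"dy": 0,"dz": 0,"ax": 0,"ay": 0,"az": 0}

```text
time: 57.7
tool_pos: [633.1, 117.8, 39.2]
tcp_rot: [0.937, 2.999, 0.001]
force: [-0.9, -0.9, 4.4]
grip_width: 0.45
grip_force: 71.2
```

```bash
python3 st.py 633.5 117.6 39 125; python3 -c "
from h import *;print(np.round(arm.read_state()['moment'],2))"
```

```text
t 57.7 tcp [633.1 117.8  39.2] yaw 145.3 tilt [0.0002 0.0005] F [-0.9 -0.9  4.4] gw 0.45 gf 71.2 q7 0.22
 az 0.354 shift now-frame (np.float64(-0.04), np.float64(0.006), np.float64(0.017)) after-turn frame (np.float64(-0.036), np.float64(0.02), np.float64(0.017))
[-0.27  0.16 -0.  ]
```

Call:
move_arm:
  commands:
    - {"dx": 0,"dy": 0,"dz": 0,"ax": 0,"ay": 0,"az": 0}
    - {"dx": 0,"dy": 0,"dz": 0,"ax": 0,"ay": 0,"az": 0.08}
    - {"dx": 0,"dy": 0,"dz": 0,"ax": 0,"ay": 0,"az": 0.08}
    - {"dx": 0,"dy": 0,"dz": 0,"ax": 0,"ay": 0,"az": 0.08}
    - {"dx": 0,"dy": 0,"dz": 0,"ax": 0,"ay": 0,"az": 0.06}
    - {"dx": 0,"dy": 0,"dz": 0,"ax": 0,"ay": 0,"az": 0.05}
    - {"dx": 0,"dy": 0,"dz": 0,"ax": 0,"ay": 0,"az": 0}
    - {"dx": 0,"dy": 0,"dz": 0,"ax": 0,"ay": 0,"az": 0}
    - {"dx": 0,"dy": 0,"dz": 0,"ax": 0,"ay": 0,"az": 0}
  force: 120

```text
time: 58.6
tool_pos: [632.8, 117.2, 39.4]
tcp_rot: [-1.435, -2.794, 0.001]
force: [-2.3, -2.4, 8.2]
grip_width: 0.434
grip_force: 121.0
```

```bash
python3 st.py 633.5 117.6 39 125; python3 -c "
from h import *;print(np.round(arm.read_state()['moment'],2))"
```

```text
t 58.6 tcp [632.8 117.2  39.4] yaw 125.6 tilt [-0.0006 -0.0006] F [-2.3 -2.4  8.2] gw 0.434 gf 121.0 q7 -0.04
 az 0.011 shift now-frame (np.float64(-0.01), np.float64(0.085), np.float64(0.042)) after-turn frame (np.float64(-0.009), np.float64(0.085), np.float64(0.042))
[-0.4   0.5   0.68]
```

Call:
move_arm:
  commands:
    - {"dx": 0,"dy": 0,"dz": 0,"ax": 0,"ay": 0,"az": 0.04}
    - {"dx": 0,"dy": 0,"dz": 0,"ax": 0,"ay": 0,"az": 0.04}
    - {"dx": 0,"dy": 0,"dz": 0,"ax": 0,"ay": 0,"az": 0}
    - {"dx": 0,"dy": 0,"dz": 0,"ax": 0,"ay": 0,"az": 0}
    - {"dx": 0,"dy": 0,"dz": 0,"ax": 0,"ay": 0,"az": 0}

```text
time: 59.1
tool_pos: [634.9, 117.2, 39.5]
tcp_rot: [1.553, 2.729, 0.004]
force: [2.5, -2.1, 4.4]
grip_width: 0.434
grip_force: 120.7
```

```bash
python3 st.py 633.5 117.6 39 125; python3 -c "
from h import *;print(np.round(arm.read_state()['moment'],2))"
```

```text
t 59.1 tcp [634.9 117.2  39.5] yaw 120.7 tilt [0.0028 0.0012] F [ 2.5 -2.1  4.4] gw 0.434 gf 120.7 q7 -0.1
 az -0.075 shift now-frame (np.float64(0.106), np.float64(-0.096), np.float64(0.05)) after-turn frame (np.float64(0.113), np.float64(-0.088), np.float64(0.05))
[-0.51 -0.46  0.64]
```

Call:
move_arm:
  commands:
    - {"dx": 0,"dy": 0,"dz": 0,"ax": 0,"ay": 0,"az": 0.04}
    - {"dx": 0,"dy": 0,"dz": 0,"ax": 0,"ay": 0,"az": 0.03}
    - {"dx": 0,"dy": 0,"dz": 0,"ax": 0,"ay": 0,"az": 0}
    - {"dx": 0,"dy": 0,"dz": 0,"ax": 0,"ay": 0,"az": 0}
    - {"dx": 0,"dy": 0,"dz": 0,"ax": 0,"ay": 0,"az": 0}

```text
time: 59.6
tool_pos: [635.6, 117.8, 39.5]
tcp_rot: [1.649, 2.671, 0.006]
force: [4.1, -1.5, 3.2]
grip_width: 0.432
grip_force: 120.4
```

```bash
python3 st.py 633.5 117.6 39 125; python3 -c "
from h import *;print(np.round(arm.read_state()['moment'],2))"
```

```text
t 59.6 tcp [635.6 117.8  39.5] yaw 116.6 tilt [0.0044 0.0018] F [ 4.1 -1.5  3.2] gw 0.432 gf 120.4 q7 -0.15
 az -0.146 shift now-frame (np.float64(0.079), np.float64(-0.196), np.float64(0.052)) after-turn frame (np.float64(0.106), np.float64(-0.183), np.float64(0.052))
[-0.5  -1.16  1.7 ]
```

Call:
move_arm:
  commands:
    - {"dx": 0,"dy": 0,"dz": 0,"ax": 0,"ay": 0,"az": 0.04}
    - {"dx": 0,"dy": 0,"dz": 0,"ax": 0,"ay": 0,"az": 0.02}
    - {"dx": 0,"dy": 0,"dz": 0,"ax": 0,"ay": 0,"az": 0}
    - {"dx": 0,"dy": 0,"dz": 0,"ax": 0,"ay": 0,"az": 0}
    - {"dx": 0,"dy": 0,"dz": 0,"ax": 0,"ay": 0,"az": 0}

```text
time: 60.1
tool_pos: [635.7, 117.8, 39.5]
tcp_rot: [1.717, 2.626, 0.005]
force: [5.5, -2.6, 2.9]
grip_width: 0.435
grip_force: 120.2
```

```bash
python3 st.py 633.5 117.6 39 90; python3 -c "
from h import *;print(np.round(arm.read_state()['moment'],2))"
```

```text
t 60.1 tcp [635.7 117.8  39.5] yaw 113.6 tilt [0.0053 0.0004] F [ 5.5 -2.6  2.9] gw 0.435 gf 120.2 q7 -0.19
 az 0.412 shift now-frame (np.float64(0.068), np.float64(-0.206), np.float64(0.052)) after-turn frame (np.float64(-0.02), np.float64(-0.216), np.float64(0.052))
[-0.63 -1.31  3.06]
```

Call:
move_arm:
  commands:
    - {"dx": 0,"dy": 0,"dz": 0,"ax": 0,"ay": 0,"az": 0}
    - {"dx": 0,"dy": 0,"dz": 0,"ax": 0,"ay": 0,"az": 0}
    - {"dx": 0,"dy": 0,"dz": 0,"ax": 0,"ay": 0,"az": 0}
    - {"dx": 0,"dy": 0,"dz": 0,"ax": 0,"ay": 0,"az": 0}
    - {"dx": 0,"dy": 0,"dz": -1.5,"ax": 0,"ay": 0,"az": 0}
    - {"dx": 0,"dy": 0,"dz": -3,"ax": 0,"ay": 0,"az": 0}
    - {"dx": 0,"dy": 0,"dz": -3,"ax": 0,"ay": 0,"az": 0.14}
    - {"dx": 0,"dy": 0,"dz": -3,"ax": 0,"ay": 0,"az": 0.14}
    - {"dx": 0,"dy": 0,"dz": 0,"ax": 0,"ay": 0,"az": 0.13}
    - {"dx": 2.5,"dy": -1,"dz": 0,"ax": 0,"ay": 0,"az": 0}
    - {"dx": 4,"dy": -1.8,"dz": 0,"ax": 0,"ay": 0,"az": 0}
    - {"dx": 4,"dy": -1.8,"dz": 0,"ax": 0,"ay": 0,"az": 0}
  jaw: -0.4

```text
time: 61.3
tool_pos: [588.0, 222.5, 145.4]
tcp_rot: [2.232, 2.211, 0.002]
force: [-0.8, 0.6, 0.8]
grip_width: 0.7
grip_force: 0.0
```

Call:
move_arm:
  commands:
    - {"dx": 4,"dy": -1.8,"dz": 0,"ax": 0,"ay": 0,"az": 0}
    - {"dx": 4,"dy": -1.8,"dz": 0,"ax": 0,"ay": 0,"az": 0}
    - {"dx": 4,"dy": -1.8,"dz": 0,"ax": 0,"ay": 0,"az": 0}
    - {"dx": 4,"dy": -1.8,"dz": 0,"ax": 0,"ay": 0,"az": 0}
    - {"dx": 2.5,"dy": -1.3,"dz": 0,"ax": 0,"ay": 0,"az": 0}
    - {"dx": 0,"dy": 0,"dz": 0,"ax": 0,"ay": 0,"az": 0}
    - {"dx": 0,"dy": 0,"dz": 0,"ax": 0,"ay": 0,"az": 0}
    - {"dx": 0,"dy": 0,"dz": 0,"ax": 0,"ay": 0,"az": 0}
    - {"dx": 0,"dy": 0,"dz": 0,"ax": 0,"ay": 0,"az": 0}
    - {"dx": 0,"dy": 0,"dz": 0,"ax": 0,"ay": 0,"az": 0}
    - {"dx": 0,"dy": 0,"dz": 0,"ax": 0,"ay": 0,"az": 0}
  jaw: -1

```text
time: 62.4
tool_pos: [504.6, 406.6, 144.1]
tcp_rot: [2.229, 2.213, -0.0]
force: [0.0, -0.3, 0.1]
grip_width: 0.997
grip_force: 0.0
```

```bash
python3 st.py 501.1 408.1 39.5 90
python3 - <<'E'
from slots import *
ims=look("l9",3)
E
python3 ringyaw.py l9 633.5 117.6
```

```text
t 62.4 tcp [504.6 406.6 144.1] yaw 89.6 tilt [ 0.     -0.0003] F [ 0.  -0.3  0.1] gw 0.997 gf 0.0 q7 -0.94
 az -0.007 shift now-frame (np.float64(0.149), np.float64(-0.355), np.float64(10.457)) after-turn frame (np.float64(0.151), np.float64(-0.353), np.float64(10.457))
[('top', np.float64(28.0), array([637.1, 116.8]), np.float64(121.3)), ('side', np.float64(39.3), array([637.4, 118.6]), np.float64(117.2))]
```

Ring B sits about 95° past the slots, so it is home. Plug A next.

Call:
move_arm:
  commands:
    - {"dx": 0.15,"dy": -0.35,"dz": 2,"ax": 0,"ay": 0,"az": -0.007}
    - {"dx": 0,"dy": 0,"dz": 3,"ax": 0,"ay": 0,"az": 0}
    - {"dx": 0,"dy": 0,"dz": 2,"ax": 0,"ay": 0,"az": 0}
    - {"dx": 0,"dy": 0,"dz": 0,"ax": 0,"ay": 0,"az": 0}
    - {"dx": 0,"dy": 0,"dz": 0,"ax": 0,"ay": 0,"az": 0}
    - {"dx": 0,"dy": 0,"dz": 0,"ax": 0,"ay": 0,"az": 0}
    - {"dx": 0,"dy": 0,"dz": 0,"ax": 0,"ay": 0,"az": 0}
    - {"dx": 0,"dy": 0,"dz": 0,"ax": 0,"ay": 0,"az": 0}

```text
time: 63.5
tool_pos: [501.1, 409.6, 75.2]
tcp_rot: [2.22, 2.223, 0.003]
force: [0.7, 0.3, -0.3]
grip_width: 1.003
grip_force: 0.0
```

```bash
python3 st.py 501.1 408.1 39.5 90
```

```text
t 63.5 tcp [501.1 409.6  75.2] yaw 90.1 tilt [0.0015 0.0013] F [ 0.7  0.3 -0.3] gw 1.003 gf 0.0 q7 -0.96
 az 0.001 shift now-frame (np.float64(-0.148), np.float64(-0.0), np.float64(3.57)) after-turn frame (np.float64(-0.148), np.float64(0.0), np.float64(3.57))
```

Call:
move_arm:
  commands:
    - {"dx": -0.15,"dy": 0,"dz": 1.5,"ax": 0,"ay": 0,"az": 0}
    - {"dx": 0,"dy": 0,"dz": 1.3,"ax": 0,"ay": 0,"az": 0}
    - {"dx": 0,"dy": 0,"dz": 0.7,"ax": 0,"ay": 0,"az": 0}
    - {"dx": 0,"dy": 0,"dz": 0,"ax": 0,"ay": 0,"az": 0}
    - {"dx": 0,"dy": 0,"dz": 0,"ax": 0,"ay": 0,"az": 0}
    - {"dx": 0,"dy": 0,"dz": 0,"ax": 0,"ay": 0,"az": 0}

```text
time: 64.1
tool_pos: [500.7, 407.9, 39.2]
tcp_rot: [-2.22, -2.223, -0.001]
force: [0.6, -0.6, 0.3]
grip_width: 0.997
grip_force: 0.0
```

Call:
move_arm:
  commands:
    - {"dx": 0,"dy": 0,"dz": 0,"ax": 0,"ay": 0,"az": 0}
    - {"dx": 0,"dy": 0,"dz": 0,"ax": 0,"ay": 0,"az": 0}
    - {"dx": 0,"dy": 0,"dz": 0,"ax": 0,"ay": 0,"az": 0}
    - {"dx": 0,"dy": 0,"dz": 0,"ax": 0,"ay": 0,"az": 0}
    - {"dx": 0,"dy": 0,"dz": 0,"ax": 0,"ay": 0,"az": 0}
    - {"dx": 0,"dy": 0,"dz": 0,"ax": 0,"ay": 0,"az": 0}
    - {"dx": 0,"dy": 0,"dz": 0,"ax": 0,"ay": 0,"az": 0}
  jaw: 1
  force: 35

```text
time: 64.8
tool_pos: [500.8, 407.9, 39.8]
tcp_rot: [2.22, 2.223, 0.001]
force: [0.4, -1.0, 6.0]
grip_width: 0.667
grip_force: 37.2
```

Call:
move_arm:
  commands:
    - {"dx": 0,"dy": 0,"dz": -1,"ax": 0,"ay": 0,"az": 0}
    - {"dx": 0,"dy": 0,"dz": -3,"ax": 0,"ay": 0,"az": 0}
    - {"dx": 0,"dy": 0,"dz": -3,"ax": 0,"ay": 0,"az": 0}
    - {"dx": 0,"dy": 0,"dz": -3,"ax": 0,"ay": 0,"az": 0}
    - {"dx": 0,"dy": 0,"dz": -1.5,"ax": 0,"ay": 0,"az": 0}
    - {"dx": -2,"dy": 0.4,"dz": 0,"ax": 0,"ay": 0,"az": 0}
    - {"dx": -4,"dy": 0.9,"dz": 0,"ax": 0,"ay": 0,"az": 0}
    - {"dx": -4,"dy": 0.9,"dz": 0,"ax": 0,"ay": 0,"az": 0}
    - {"dx": -4,"dy": 0.9,"dz": 0,"ax": 0,"ay": 0,"az": 0}
    - {"dx": -4,"dy": 0.9,"dz": 0,"ax": 0,"ay": 0,"az": 0}
    - {"dx": -4,"dy": 0.9,"dz": 0,"ax": 0,"ay": 0,"az": 0}
    - {"dx": -4,"dy": 0.9,"dz": 0,"ax": 0,"ay": 0,"az": 0}

```text
time: 66.0
tool_pos: [557.5, 143.4, 152.2]
tcp_rot: [-2.22, -2.221, 0.007]
force: [0.5, 0.0, -0.6]
grip_width: 0.667
grip_force: 37.5
```

Call:
move_arm:
  commands:
    - {"dx": -4,"dy": 0.9,"dz": 0,"ax": 0,"ay": 0,"az": 0}
    - {"dx": -4,"dy": 0.9,"dz": 0,"ax": 0,"ay": 0,"az": 0}
    - {"dx": -4,"dy": 0.9,"dz": 0,"ax": 0,"ay": 0,"az": 0}
    - {"dx": -4,"dy": 0.9,"dz": 0,"ax": 0,"ay": 0,"az": 0}
    - {"dx": -4,"dy": 0.9,"dz": 0,"ax": 0,"ay": 0,"az": 0}
    - {"dx": -4,"dy": 0.9,"dz": 0,"ax": 0,"ay": 0,"az": 0}
    - {"dx": -2.5,"dy": 0.4,"dz": 0,"ax": 0,"ay": 0,"az": 0}
    - {"dx": 0,"dy": 0,"dz": 0,"ax": 0,"ay": 0,"az": 0}
    - {"dx": 0,"dy": 0,"dz": 0,"ax": 0,"ay": 0,"az": 0}
    - {"dx": 0,"dy": 0,"dz": 0,"ax": 0,"ay": 0,"az": 0}
    - {"dx": 0,"dy": 0,"dz": 0,"ax": 0,"ay": 0,"az": 0}
    - {"dx": 0,"dy": 0,"dz": 0,"ax": 0,"ay": 0,"az": 0}

```text
time: 67.2
tool_pos: [617.1, -115.6, 154.0]
tcp_rot: [-2.216, -2.225, -0.0]
force: [-0.0, 0.1, -0.7]
grip_width: 0.67
grip_force: 37.5
```

```bash
python3 st.py 617.5 -118.6 76 90
```

```text
t 67.2 tcp [ 617.1 -115.6  154. ] yaw 90.2 tilt [-0.0004  0.0006] F [-0.   0.1 -0.7] gw 0.67 gf 37.5 q7 -0.08
 az 0.004 shift now-frame (np.float64(-0.299), np.float64(0.042), np.float64(7.796)) after-turn frame (np.float64(-0.298), np.float64(0.044), np.float64(7.796))
```

Call:
move_arm:
  commands:
    - {"dx": -0.3,"dy": 0.04,"dz": 1,"ax": 0,"ay": 0,"az": 0}
    - {"dx": 0,"dy": 0,"dz": 2,"ax": 0,"ay": 0,"az": 0}
    - {"dx": 0,"dy": 0,"dz": 0.4,"ax": 0,"ay": 0,"az": 0}
    - {"dx": 0,"dy": 0,"dz": 0,"ax": 0,"ay": 0,"az": 0}
    - {"dx": 0,"dy": 0,"dz": 0,"ax": 0,"ay": 0,"az": 0}
    - {"dx": 0,"dy": 0,"dz": 0,"ax": 0,"ay": 0,"az": 0}
    - {"dx": 0,"dy": 0,"dz": 0,"ax": 0,"ay": 0,"az": 0}
    - {"dx": 0,"dy": 0,"dz": 0,"ax": 0,"ay": 0,"az": 0}

```text
time: 68.0
tool_pos: [618.1, -120.3, 120.6]
tcp_rot: [2.219, 2.223, 0.001]
force: [-0.4, 0.2, -0.5]
grip_width: 0.668
grip_force: 37.5
```

```bash
python3 st.py 617.5 -118.6 72 90
```

```text
t 68.0 tcp [ 618.1 -120.3  120.6] yaw 90.1 tilt [ 0.0009 -0.0001] F [-0.4  0.2 -0.5] gw 0.668 gf 37.5 q7 -0.09
 az 0.001 shift now-frame (np.float64(0.169), np.float64(-0.055), np.float64(4.859)) after-turn frame (np.float64(0.169), np.float64(-0.055), np.float64(4.859))
```

Call:
move_arm:
  commands:
    - {"dx": 0.16,"dy": -0.05,"dz": 1,"ax": 0,"ay": 0,"az": 0}
    - {"dx": 0,"dy": 0,"dz": 1.5,"ax": 0,"ay": 0,"az": 0}
    - {"dx": 0,"dy": 0,"dz": 1.3,"ax": 0,"ay": 0,"az": 0}
    - {"dx": 0,"dy": 0,"dz": 0.6,"ax": 0,"ay": 0,"az": 0}
    - {"dx": 0,"dy": 0,"dz": 0.3,"ax": 0,"ay": 0,"az": 0}
    - {"dx": 0,"dy": 0,"dz": 0,"ax": 0,"ay": 0,"az": 0}
    - {"dx": 0,"dy": 0,"dz": 0,"ax": 0,"ay": 0,"az": 0}
    - {"dx": 0,"dy": 0,"dz": 0,"ax": 0,"ay": 0,"az": 0}
    - {"dx": 0,"dy": 0,"dz": 0,"ax": 0,"ay": 0,"az": 0}

```text
time: 68.9
tool_pos: [622.4, -118.7, 75.1]
tcp_rot: [2.214, 2.218, 0.011]
force: [2.6, 0.5, 9.7]
grip_width: 0.669
grip_force: 43.3
```

```bash
python3 st.py 617.5 -118.6 72 90
```

```text
t 68.9 tcp [ 622.4 -118.7   75.1] yaw 90.1 tilt [ 0.0103 -0.0004] F [2.6 0.5 9.7] gw 0.669 gf 43.3 q7 -0.12
 az 0.002 shift now-frame (np.float64(0.01), np.float64(-0.488), np.float64(0.308)) after-turn frame (np.float64(0.009), np.float64(-0.488), np.float64(0.308))
```

Call:
move_arm:
  commands:
    - {"dx": 0,"dy": 0,"dz": -1,"ax": 0,"ay": 0,"az": 0}
    - {"dx": 0,"dy": 0,"dz": -2,"ax": 0,"ay": 0,"az": 0}
    - {"dx": 0,"dy": 0,"dz": -3,"ax": 0,"ay": 0,"az": 0}
    - {"dx": 0,"dy": 0,"dz": -1,"ax": 0,"ay": 0,"az": 0}
    - {"dx": 0,"dy": 0,"dz": 0,"ax": 0,"ay": 0,"az": 0}
    - {"dx": 0,"dy": 0,"dz": 0,"ax": 0,"ay": 0,"az": 0}
    - {"dx": 0,"dy": 0,"dz": 0,"ax": 0,"ay": 0,"az": 0}
    - {"dx": 0,"dy": 0,"dz": 0,"ax": 0,"ay": 0,"az": 0}

```text
time: 69.7
tool_pos: [616.2, -118.5, 141.7]
tcp_rot: [-2.218, -2.222, 0.003]
force: [0.1, 0.7, -0.5]
grip_width: 0.668
grip_force: 38.1
```

```bash
python3 st.py 617.5 -118.6 72 90
python3 - <<'E'
from slots import *
ims=look("l10"); mosaic(ims,[(617.5,-118.6,60),(617.5,-118.6,130)],"pics/c10.png",34,380)
E
```

```text
t 69.7 tcp [ 616.2 -118.5  141.7] yaw 90.1 tilt [-0.0026  0.0003] F [ 0.1  0.7 -0.5] gw 0.668 gf 38.1 q7 -0.08
 az 0.002 shift now-frame (np.float64(-0.006), np.float64(0.127), np.float64(6.965)) after-turn frame (np.float64(-0.006), np.float64(0.127), np.float64(6.965))
```

View pics/c10.png

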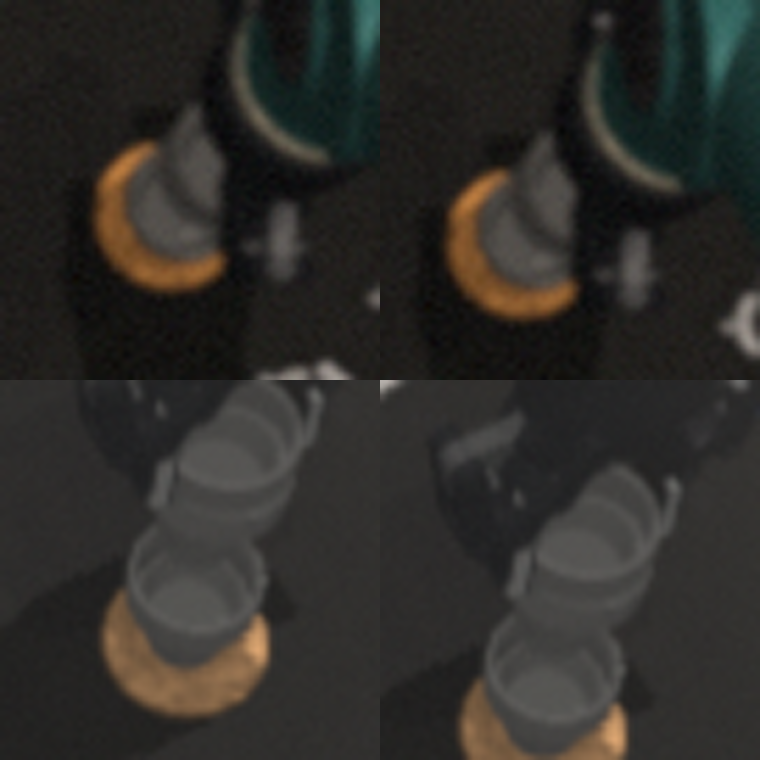

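```bash
cat > stk.py <<'E'
from look import *
import fit
def fgp(im,kind):
    f=im.astype(float); g=np.clip((f.max(2)-40)/35,0,1); return g*(f[:,:,2]-f[:,:,0]<35)
fit.fg=fgp
def plug(z): return [cyl(29,z+37,z+56),np.r_[circ(16,z),circ(25,z+37)]]
def run(tag,cams,zs,c=(617.5,-118.6)):
    ims={n:cv2.imread(f"pics/{tag}_{n}.png") for n in cams}
    for nm,z in zs.items():
        M['hplug']=sum([plug(v) for v in z],[])
        print(tag,nm,[np.round(np.r_[1,1,1]*fit.fit('hplug',c,(n,),ims)[:3]-np.r_[0,OFF[n]],1).tolist() for n in cams],flush=True)
if __name__=="__main__":
    H={"1":[6],"2":[6,26]}
    run("l3",("top","side"),H); run("l7",("top","side"),H); run("l9",("top","side"),H); run("l10",("side",),H)
    run("l10",("side",),{"hand1":[116],"hand2":[116,96]})
E
python3 stk.py
```

```text
l3 1 [[38.1, 618.6, -119.2], [29.0, 617.5, -117.9]]
l3 2 [[70.6, 616.7, -117.1], [72.2, 616.4, -119.4]]
l7 1 [[35.6, 621.8, -123.4], [102.9, 617.2, -118.4]]
l7 2 [[22.7, 618.5, -120.1], [34.7, 617.5, -117.9]]
l9 1 [[35.5, 621.7, -123.4], [101.0, 617.2, -117.8]]
l9 2 [[22.9, 618.5, -120.1], [34.0, 617.5, -117.9]]
l10 1 [[70.5, 617.3, -118.7]]
l10 2 [[96.3, 616.6, -118.8]]
l10 hand1 [[163.7, 622.8, -130.8]]
l10 hand2 [[209.1, 620.7, -122.3]]
```

Run:
```python
import stk
from stk import *
im=cv2.imread("pics/l10_side.png").astype(float)
u=proj("side",[617.5,-118.6,6])[0]; print("pad px",u)
for z in(62,82,116+56,116):
    q=proj("side",np.c_[circ(29,z)[:,:2]+[617.5+1.6,-118.6+.5],np.full(48,z)]); print(z,q.min(0).round(1),q.max(0).round(1))
c=int(proj("side",[619.1,-118.1,40])[0][0])
v=im.mean(2)
for cc in(c-6,c,c+6): print(cc,[int(x) for x in v[240:315,cc]])
```

```text
pad px [349.03765623 283.68418809]
62 [339.7 261. ] [364.3 282.2]
82 [340.4 256.4] [365.4 277.8]
172 [344.  234.2] [370.8 256.4]
116 [341.7 248.4] [367.4 270.1]
344 [35, 36, 41, 43, 41, 40, 40, 40, 38, 35, 35, 35, 37, 41, 46, 49, 54, 62, 73, 81, 75, 57, 49, 55, 68, 72, 66, 64, 60, 62, 71, 71, 69, 67, 67, 69, 76, 83, 86, 88, 80, 68, 66, 66, 65, 67, 74, 84, 88, 89, 94, 100, 102, 106, 107, 101, 74, 49, 36, 32, 34, 35, 34, 35, 37, 45, 46, 46, 46, 46, 46, 46, 45, 44, 45]
350 [38, 39, 38, 37, 38, 36, 38, 46, 59, 71, 78, 82, 85, 88, 88, 77, 67, 67, 68, 70, 73, 71, 69, 70, 70, 69, 66, 63, 63, 65, 65, 68, 72, 79, 83, 84, 85, 84, 84, 85, 84, 86, 85, 75, 69, 69, 67, 65, 65, 74, 87, 94, 100, 100, 99, 98, 97, 81, 53, 37, 35, 42, 47, 44, 45, 45, 47, 46, 48, 46, 47, 47, 46, 46, 45]
356 [37, 39, 49, 63, 70, 72, 72, 72, 76, 82, 85, 84, 85, 83, 84, 85, 88, 82, 69, 68, 69, 72, 75, 72, 69, 68, 68, 67, 64, 64, 68, 72, 71, 72, 72, 72, 76, 81, 84, 84, 90, 92, 84, 73, 68, 70, 76, 87, 97, 103, 111, 112, 105, 105, 103, 96, 87, 60, 49, 46, 46, 45, 46, 46, 45, 47, 45, 46, 47, 47, 48, 47, 47, 46, 47]
```

Run:
```python
from look import *
I={t:cv2.imread(f"pics/{t}_side.png").astype(float).mean(2) for t in("l3","l9","l10")}
def ncc(a,b): a=a-a.mean();b=b-b.mean();return (a*b).sum()/np.sqrt((a*a).sum()*(b*b).sum())
for r0 in(272,276):
    print(r0,[round(ncc(I["l10"][r0:300,334:372],I[t][r0:300,334:372]),3) for t in("l3","l9")])
for t in I: print(t,[int(x) for x in I[t][255:300,350]])
```

```text
272 [np.float64(0.881), np.float64(0.812)]
276 [np.float64(0.885), np.float64(0.87)]
l3 [50, 50, 47, 48, 48, 52, 72, 106, 107, 75, 69, 71, 94, 103, 90, 88, 88, 91, 119, 141, 145, 145, 144, 145, 144, 144, 141, 120, 88, 69, 68, 67, 65, 65, 77, 87, 95, 100, 105, 128, 145, 149, 104, 63, 49]
l9 [48, 54, 86, 106, 86, 70, 68, 77, 110, 118, 91, 89, 88, 91, 119, 142, 143, 144, 143, 143, 144, 141, 139, 110, 74, 67, 70, 80, 77, 68, 68, 68, 65, 65, 74, 87, 94, 103, 127, 135, 146, 148, 103, 63, 49]
l10 [77, 67, 67, 68, 70, 73, 71, 69, 70, 70, 69, 66, 63, 63, 65, 65, 68, 72, 79, 83, 84, 85, 84, 84, 85, 84, 86, 85, 75, 69, 69, 67, 65, 65, 74, 87, 94, 100, 100, 99, 98, 97, 81, 53, 37]
```

Plug 2 has come up with plug 3: the lower cup's floor edge is at row 282, as in the one-plug picture. I'll set the pair down again gently, centred, and let go.

Call:
move_arm:
  commands:
    - {"dx": 0,"dy": 0.08,"dz": 1,"ax": 0,"ay": 0,"az": 0}
    - {"dx": 0,"dy": 0,"dz": 0.5,"ax": 0,"ay": 0,"az": 0}
    - {"dx": 0,"dy": 0,"dz": 0,"ax": 0,"ay": 0,"az": 0}
    - {"dx": 0,"dy": 0,"dz": 0,"ax": 0,"ay": 0,"az": 0}
    - {"dx": 0,"dy": 0,"dz": 0,"ax": 0,"ay": 0,"az": 0}
    - {"dx": 0,"dy": 0,"dz": 0,"ax": 0,"ay": 0,"az": 0}
    - {"dx": 0,"dy": 0,"dz": 0,"ax": 0,"ay": 0,"az": 0}

```text
time: 70.6
tool_pos: [618.2, -118.7, 128.3]
tcp_rot: [2.22, 2.223, 0.0]
force: [0.6, -0.2, -1.0]
grip_width: 0.667
grip_force: 38.0
```

```bash
python3 st.py 617.5 -118.6 75 90
```

```text
t 70.6 tcp [ 618.2 -118.7  128.3] yaw 90.1 tilt [ 0.0004 -0.0001] F [ 0.6 -0.2 -1. ] gw 0.667 gf 38.0 q7 -0.09
 az 0.001 shift now-frame (np.float64(0.008), np.float64(-0.065), np.float64(5.331)) after-turn frame (np.float64(0.008), np.float64(-0.065), np.float64(5.331))
```

Call:
move_arm:
  commands:
    - {"dx": 0,"dy": -0.06,"dz": 1,"ax": 0,"ay": 0,"az": 0}
    - {"dx": 0,"dy": 0,"dz": 1.5,"ax": 0,"ay": 0,"az": 0}
    - {"dx": 0,"dy": 0,"dz": 1.5,"ax": 0,"ay": 0,"az": 0}
    - {"dx": 0,"dy": 0,"dz": 0.7,"ax": 0,"ay": 0,"az": 0}
    - {"dx": 0,"dy": 0,"dz": 0,"ax": 0,"ay": 0,"az": 0}
    - {"dx": 0,"dy": 0,"dz": 0,"ax": 0,"ay": 0,"az": 0}
    - {"dx": 0,"dy": 0,"dz": 0,"ax": 0,"ay": 0,"az": 0}
    - {"dx": 0,"dy": 0,"dz": 0,"ax": 0,"ay": 0,"az": 0}

```text
time: 71.4
tool_pos: [617.5, -118.7, 81.4]
tcp_rot: [2.22, 2.223, 0.0]
force: [0.3, 0.0, -0.4]
grip_width: 0.664
grip_force: 38.1
```

```bash
python3 st.py 617.5 -118.6 75 90
```

```text
t 71.4 tcp [ 617.5 -118.7   81.4] yaw 90.1 tilt [ 0.0003 -0.0001] F [ 0.3  0.  -0.4] gw 0.664 gf 38.1 q7 -0.11
 az 0.001 shift now-frame (np.float64(0.011), np.float64(0.002), np.float64(0.644)) after-turn frame (np.float64(0.011), np.float64(0.002), np.float64(0.644))
```

Call:
move_arm:
  commands:
    - {"dx": 0,"dy": 0,"dz": 0.2,"ax": 0,"ay": 0,"az": 0}
    - {"dx": 0,"dy": 0,"dz": 0,"ax": 0,"ay": 0,"az": 0}
    - {"dx": 0,"dy": 0,"dz": 0,"ax": 0,"ay": 0,"az": 0}
    - {"dx": 0,"dy": 0,"dz": 0,"ax": 0,"ay": 0,"az": 0}

```text
time: 71.8
tool_pos: [617.4, -118.6, 79.1]
tcp_rot: [2.22, 2.223, -0.0]
force: [0.5, -0.0, -0.4]
grip_width: 0.664
grip_force: 38.1
```

```bash
python3 st.py 617.5 -118.6 75 90
```

```text
t 71.8 tcp [ 617.4 -118.6   79.1] yaw 90.1 tilt [-0. -0.] F [ 0.5 -0.  -0.4] gw 0.664 gf 38.1 q7 -0.11
 az 0.001 shift now-frame (np.float64(0.005), np.float64(0.012), np.float64(0.411)) after-turn frame (np.float64(0.005), np.float64(0.012), np.float64(0.411))
```

Call:
move_arm:
  commands:
    - {"dx": 0,"dy": 0,"dz": 0.2,"ax": 0,"ay": 0,"az": 0}
    - {"dx": 0,"dy": 0,"dz": 0,"ax": 0,"ay": 0,"az": 0}
    - {"dx": 0,"dy": 0,"dz": 0,"ax": 0,"ay": 0,"az": 0}
    - {"dx": 0,"dy": 0,"dz": 0,"ax": 0,"ay": 0,"az": 0}

```text
time: 72.2
tool_pos: [617.6, -118.6, 77.1]
tcp_rot: [2.22, 2.223, 0.0]
force: [0.6, -0.0, -1.3]
grip_width: 0.667
grip_force: 38.3
```

Call:
move_arm:
  commands:
    - {"dx": 0,"dy": 0,"dz": 0.15,"ax": 0,"ay": 0,"az": 0}
    - {"dx": 0,"dy": 0,"dz": 0,"ax": 0,"ay": 0,"az": 0}
    - {"dx": 0,"dy": 0,"dz": 0,"ax": 0,"ay": 0,"az": 0}
    - {"dx": 0,"dy": 0,"dz": 0,"ax": 0,"ay": 0,"az": 0}

```text
time: 72.6
tool_pos: [617.9, -118.6, 75.9]
tcp_rot: [2.219, 2.223, 0.001]
force: [1.0, 1.1, 3.5]
grip_width: 0.67
grip_force: 39.6
```

```bash
python3 st.py 617.5 -118.6 75 90
```

```text
t 72.6 tcp [ 617.9 -118.6   75.9] yaw 90.1 tilt [ 0.0011 -0.0001] F [1.  1.1 3.5] gw 0.67 gf 39.6 q7 -0.12
 az 0.002 shift now-frame (np.float64(0.002), np.float64(-0.044), np.float64(0.089)) after-turn frame (np.float64(0.002), np.float64(-0.044), np.float64(0.089))
```

Call:
move_arm:
  commands:
    - {"dx": 0,"dy": 0,"dz": 0,"ax": 0,"ay": 0,"az": 0}
    - {"dx": 0,"dy": 0,"dz": 0,"ax": 0,"ay": 0,"az": 0}
    - {"dx": 0,"dy": 0,"dz": 0,"ax": 0,"ay": 0,"az": 0}
    - {"dx": 0,"dy": 0,"dz": 0,"ax": 0,"ay": 0,"az": 0}
    - {"dx": 0,"dy": 0,"dz": 0,"ax": 0,"ay": 0,"az": 0}
  jaw: -0.6

```text
time: 73.1
tool_pos: [617.2, -118.6, 75.4]
tcp_rot: [-2.22, -2.223, 0.0]
force: [-0.3, 1.3, 0.5]
grip_width: 0.799
grip_force: 0.0
```

Call:
move_arm:
  commands:
    - {"dx": 0,"dy": 0,"dz": 0,"ax": 0,"ay": 0,"az": 0}
    - {"dx": 0,"dy": 0,"dz": 0,"ax": 0,"ay": 0,"az": 0}
    - {"dx": 0,"dy": 0,"dz": -0.5,"ax": 0,"ay": 0,"az": 0}
    - {"dx": 0,"dy": 0,"dz": -2,"ax": 0,"ay": 0,"az": 0}
    - {"dx": 0,"dy": 0,"dz": -3,"ax": 0,"ay": 0,"az": 0}
    - {"dx": 0,"dy": 0,"dz": -2,"ax": 0,"ay": 0,"az": 0}
    - {"dx": 3,"dy": -3,"dz": 0,"ax": 0,"ay": 0,"az": 0}
    - {"dx": 4,"dy": -4,"dz": 0,"ax": 0,"ay": 0,"az": 0}
    - {"dx": 4,"dy": -4,"dz": 0,"ax": 0,"ay": 0,"az": 0}
    - {"dx": 4,"dy": -3,"dz": 0,"ax": 0,"ay": 0,"az": 0}
  jaw: -0.9

```text
time: 74.1
tool_pos: [484.5, 22.2, 151.0]
tcp_rot: [2.222, 2.221, -0.001]
force: [1.0, -0.1, 0.4]
grip_width: 0.95
grip_force: 0.0
```

```bash
python3 st.py 340.3 323.1 80 90
python3 - <<'E'
from slots import *
ims=look("l11"); mosaic(ims,[(617.5,-118.6,60),(501.1,408.1,30)],"pics/c11.png",26,360)
v=ims["side"].astype(float).mean(2); print([int(x) for x in v[240:300,350]])
r=[fit("glass",(340.3,323.1),(n,),ims)[:3]-np.r_[0,OFF[n]] for n in("top","side")]; print(np.round(r,1).tolist())
r=[fit("housing",(501.1,408.1),(n,),ims)[:3]-np.r_[0,OFF[n]] for n in("top","side")]; print(np.round(r,1).tolist())
slots(ims,(501.1,408.1))
import stk
stk.run("l11",("top","side"),{"2":[6,26],"3":[6,26,46],"3h":[6,26,49]})
E
```

```text
t 74.1 tcp [484.5  22.2 151. ] yaw 90.0 tilt [-0.0001 -0.0004] F [ 1.  -0.1  0.4] gw 0.95 gf 0.0 q7 -0.36
 az -0.0 shift now-frame (np.float64(30.088), np.float64(-14.433), np.float64(7.101)) after-turn frame (np.float64(30.093), np.float64(-14.423), np.float64(7.101))
[49, 48, 50, 48, 50, 49, 49, 48, 48, 48, 48, 49, 72, 104, 107, 75, 68, 76, 109, 130, 109, 92, 89, 91, 101, 124, 141, 143, 144, 144, 143, 142, 143, 119, 79, 68, 69, 78, 76, 70, 69, 70, 76, 71, 67, 67, 67, 66, 65, 71, 86, 91, 98, 101, 106, 140, 147, 104, 63, 50]
[[6.7, 340.2, 322.9], [29.2, 340.9, 323.2]]
[[92.0, 500.7, 408.3], [47.6, 501.8, 409.3]]
top 48:168 54:155 60:148 66:148 72:144 78:143 84:141 90:144 96:166 162:176 168:176 228:178
side 48:147 54:137 60:140 66:140 72:138 78:136 84:131 90:126 96:137 162:132 168:139 174:147 228:120 234:88 240:69 246:66 252:64 258:60 264:64 270:85 276:120 282:137
l11 2 [[29.1, 621.2, -124.4], [105.0, 615.0, -118.3]]
l11 3 [[38.1, 617.1, -119.7], [44.5, 615.9, -117.9]]
l11 3h [[39.6, 616.6, -119.3], [37.7, 615.6, -118.6]]
```

View pics/c11.png

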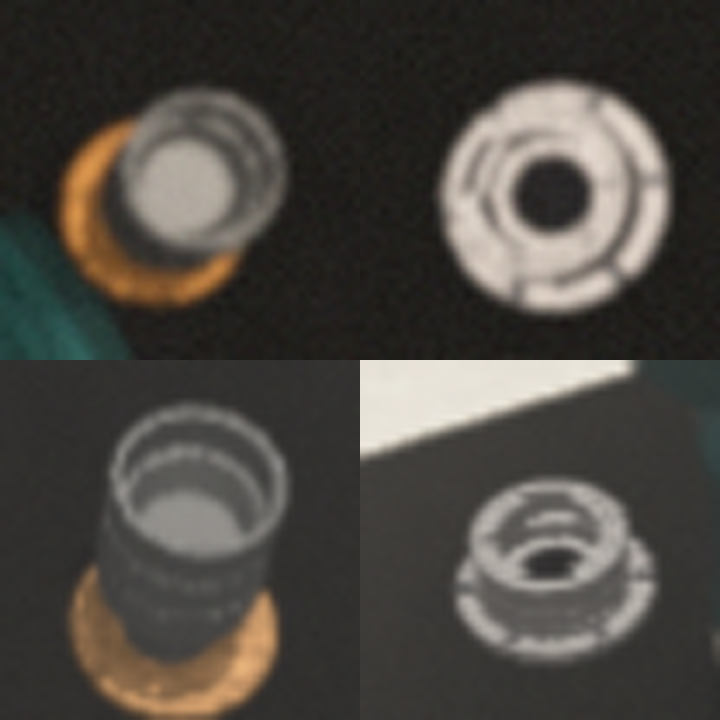

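Three plugs are stacked on the pad: rim at (195,480) in the side crop, one 20 mm step above the two-plug picture. Housing A's slots are at about 72°. Now glass A.

Call:
move_arm:
  commands:
    - {"dx": 3.5,"dy": -1.5,"dz": 0,"ax": 0,"ay": 0,"az": 0}
    - {"dx": 4,"dy": -2,"dz": 0,"ax": 0,"ay": 0,"az": 0}
    - {"dx": 4,"dy": -2,"dz": 0,"ax": 0,"ay": 0,"az": 0}
    - {"dx": 4,"dy": -2,"dz": 0,"ax": 0,"ay": 0,"az": 0}
    - {"dx": 4,"dy": -2,"dz": 1,"ax": 0,"ay": 0,"az": 0}
    - {"dx": 4,"dy": -2,"dz": 2,"ax": 0,"ay": 0,"az": 0}
    - {"dx": 3.5,"dy": -1.5,"dz": 2,"ax": 0,"ay": 0,"az": 0}
    - {"dx": 1.5,"dy": -1,"dz": 2,"ax": 0,"ay": 0,"az": 0}
    - {"dx": 0,"dy": 0,"dz": 0,"ax": 0,"ay": 0,"az": 0}
    - {"dx": 0,"dy": 0,"dz": 0,"ax": 0,"ay": 0,"az": 0}
    - {"dx": 0,"dy": 0,"dz": 0,"ax": 0,"ay": 0,"az": 0}
    - {"dx": 0,"dy": 0,"dz": 0,"ax": 0,"ay": 0,"az": 0}
  jaw: -0.3

```text
time: 75.5
tool_pos: [347.7, 305.4, 81.3]
tcp_rot: [2.223, 2.219, 0.002]
force: [-0.7, 0.4, -0.5]
grip_width: 0.652
grip_force: 0.0
```

```bash
python3 st.py 340.5 323 3 90
python3 - <<'E'
from look import *
ims=look("l12",1)
r=[fit("glass",(340.3,323.1),(n,),ims)[:3]-np.r_[0,OFF[n]] for n in("top","side")]; print(np.round(r,1).tolist())
E
```

```text
t 75.5 tcp [347.7 305.4  81.3] yaw 89.9 tilt [0.0015 0.0004] F [-0.7  0.4 -0.5] gw 0.652 gf 0.0 q7 -1.09
 az -0.002 shift now-frame (np.float64(1.756), np.float64(-0.724), np.float64(7.833)) after-turn frame (np.float64(1.758), np.float64(-0.72), np.float64(7.833))
[[176.5, 357.6, 320.0], [15.4, 340.8, 323.3]]
```

Call:
move_arm:
  commands:
    - {"dx": 0.8,"dy": -0.3,"dz": 1,"ax": 0,"ay": 0,"az": 0}
    - {"dx": 0.95,"dy": -0.4,"dz": 1.5,"ax": 0,"ay": 0,"az": 0}
    - {"dx": 0,"dy": 0,"dz": 1.5,"ax": 0,"ay": 0,"az": 0}
    - {"dx": 0,"dy": 0,"dz": 1.5,"ax": 0,"ay": 0,"az": 0}
    - {"dx": 0,"dy": 0,"dz": 0,"ax": 0,"ay": 0,"az": 0}
    - {"dx": 0,"dy": 0,"dz": 0,"ax": 0,"ay": 0,"az": 0}
    - {"dx": 0,"dy": 0,"dz": 0,"ax": 0,"ay": 0,"az": 0}
    - {"dx": 0,"dy": 0,"dz": 0,"ax": 0,"ay": 0,"az": 0}
    - {"dx": 0,"dy": 0,"dz": 0,"ax": 0,"ay": 0,"az": 0}

```text
time: 76.5
tool_pos: [339.3, 324.4, 26.1]
tcp_rot: [-2.22, -2.223, -0.002]
force: [-0.7, 0.3, -0.3]
grip_width: 0.65
grip_force: 0.0
```

```bash
python3 st.py 340.5 323 3 90
```

```text
t 76.5 tcp [339.3 324.4  26.1] yaw 90.1 tilt [0.0007 0.0009] F [-0.7  0.3 -0.3] gw 0.65 gf 0.0 q7 -1.15
 az 0.001 shift now-frame (np.float64(-0.138), np.float64(0.117), np.float64(2.311)) after-turn frame (np.float64(-0.138), np.float64(0.117), np.float64(2.311))
```

Call:
move_arm:
  commands:
    - {"dx": -0.13,"dy": 0.12,"dz": 1,"ax": 0,"ay": 0,"az": 0}
    - {"dx": 0,"dy": 0,"dz": 0.9,"ax": 0,"ay": 0,"az": 0}
    - {"dx": 0,"dy": 0,"dz": 0.4,"ax": 0,"ay": 0,"az": 0}
    - {"dx": 0,"dy": 0,"dz": 0,"ax": 0,"ay": 0,"az": 0}
    - {"dx": 0,"dy": 0,"dz": 0,"ax": 0,"ay": 0,"az": 0}
    - {"dx": 0,"dy": 0,"dz": 0,"ax": 0,"ay": 0,"az": 0}

```text
time: 77.1
tool_pos: [340.2, 322.9, 2.6]
tcp_rot: [-2.22, -2.223, 0.0]
force: [-0.1, -0.2, 0.7]
grip_width: 0.654
grip_force: 0.0
```

Call:
move_arm:
  commands:
    - {"dx": 0,"dy": 0,"dz": 0,"ax": 0,"ay": 0,"az": 0}
    - {"dx": 0,"dy": 0,"dz": 0,"ax": 0,"ay": 0,"az": 0}
    - {"dx": 0,"dy": 0,"dz": 0,"ax": 0,"ay": 0,"az": 0}
    - {"dx": 0,"dy": 0,"dz": 0,"ax": 0,"ay": 0,"az": 0}
    - {"dx": 0,"dy": 0,"dz": 0,"ax": 0,"ay": 0,"az": 0}
    - {"dx": 0,"dy": 0,"dz": 0,"ax": 0,"ay": 0,"az": 0}
  jaw: 1
  force: 50

```text
time: 77.7
tool_pos: [340.3, 323.0, 3.2]
tcp_rot: [-2.22, -2.223, -0.001]
force: [-0.9, 0.1, 5.5]
grip_width: 0.459
grip_force: 49.6
```

Call:
move_arm:
  commands:
    - {"dx": 0,"dy": 0,"dz": -0.5,"ax": 0,"ay": 0,"az": 0}
    - {"dx": 0,"dy": 0,"dz": -2,"ax": 0,"ay": 0,"az": 0}
    - {"dx": 0,"dy": 0,"dz": -3,"ax": 0,"ay": 0,"az": 0}
    - {"dx": 0,"dy": 0,"dz": -1.5,"ax": 0,"ay": 0,"az": 0}
    - {"dx": 1,"dy": 2,"dz": 0,"ax": 0,"ay": 0,"az": 0}
    - {"dx": 1.8,"dy": 3.3,"dz": 0,"ax": 0,"ay": 0,"az": 0}
    - {"dx": 1.8,"dy": 3.3,"dz": 0,"ax": 0,"ay": 0,"az": 0}
    - {"dx": 1.8,"dy": 3.3,"dz": 0,"ax": 0,"ay": 0,"az": 0}
    - {"dx": 1.3,"dy": 2.7,"dz": 0,"ax": 0,"ay": 0,"az": 0}
    - {"dx": 0.7,"dy": 1.4,"dz": 0,"ax": 0,"ay": 0,"az": 0}
    - {"dx": 0,"dy": 0,"dz": 0,"ax": 0,"ay": 0,"az": 0}
    - {"dx": 0,"dy": 0,"dz": 0,"ax": 0,"ay": 0,"az": 0}

```text
time: 78.9
tool_pos: [499.1, 406.2, 72.4]
tcp_rot: [-2.22, -2.223, 0.003]
force: [0.1, -0.2, -1.0]
grip_width: 0.46
grip_force: 50.4
```

Call:
move_arm:
  commands:
    - {"dx": 0,"dy": 0,"dz": 0,"ax": 0,"ay": 0,"az": 0}
    - {"dx": 0,"dy": 0,"dz": 0,"ax": 0,"ay": 0,"az": 0}
    - {"dx": 0,"dy": 0,"dz": 0,"ax": 0,"ay": 0,"az": 0}
    - {"dx": 0,"dy": 0,"dz": 0,"ax": 0,"ay": 0,"az": 0}

```text
time: 79.3
tool_pos: [499.6, 407.0, 72.6]
tcp_rot: [-2.219, -2.224, 0.001]
force: [1.6, 0.6, 0.2]
grip_width: 0.465
grip_force: 50.4
```

```bash
python3 st.py 501.2 408.4 46 90
```

```text
t 79.3 tcp [499.6 407.   72.6] yaw 90.1 tilt [-0.0003 -0.0003] F [1.6 0.6 0.2] gw 0.465 gf 50.4 q7 -0.98
 az 0.002 shift now-frame (np.float64(0.143), np.float64(0.165), np.float64(2.664)) after-turn frame (np.float64(0.143), np.float64(0.164), np.float64(2.664))
```

Call:
move_arm:
  commands:
    - {"dx": 0.12,"dy": 0.12,"dz": 1,"ax": 0,"ay": 0,"az": 0}
    - {"dx": 0,"dy": 0,"dz": 1,"ax": 0,"ay": 0,"az": 0}
    - {"dx": 0,"dy": 0,"dz": 0.7,"ax": 0,"ay": 0,"az": 0}
    - {"dx": 0,"dy": 0,"dz": 0,"ax": 0,"ay": 0,"az": 0}
    - {"dx": 0,"dy": 0,"dz": 0,"ax": 0,"ay": 0,"az": 0}
    - {"dx": 0,"dy": 0,"dz": 0,"ax": 0,"ay": 0,"az": 0}
    - {"dx": 0,"dy": 0,"dz": 0,"ax": 0,"ay": 0,"az": 0}
    - {"dx": 0,"dy": 0,"dz": 0,"ax": 0,"ay": 0,"az": 0}

```text
time: 80.1
tool_pos: [501.5, 408.5, 45.9]
tcp_rot: [2.22, 2.223, 0.001]
force: [-0.3, -0.2, -0.5]
grip_width: 0.464
grip_force: 50.4
```

```bash
python3 st.py 501.2 408.4 37.8 90
```

```text
t 80.1 tcp [501.5 408.5  45.9] yaw 90.1 tilt [0.0004 0.0004] F [-0.3 -0.2 -0.5] gw 0.464 gf 50.4 q7 -0.99
 az 0.002 shift now-frame (np.float64(-0.008), np.float64(-0.028), np.float64(0.812)) after-turn frame (np.float64(-0.008), np.float64(-0.028), np.float64(0.812))
```

Call:
move_arm:
  commands:
    - {"dx": 0,"dy": -0.02,"dz": 0.3,"ax": 0,"ay": 0,"az": 0}
    - {"dx": 0,"dy": 0,"dz": 0.3,"ax": 0,"ay": 0,"az": 0}
    - {"dx": 0,"dy": 0,"dz": 0.15,"ax": 0,"ay": 0,"az": 0}
    - {"dx": 0,"dy": 0,"dz": 0,"ax": 0,"ay": 0,"az": 0}
    - {"dx": 0,"dy": 0,"dz": 0,"ax": 0,"ay": 0,"az": 0}
    - {"dx": 0,"dy": 0,"dz": 0,"ax": 0,"ay": 0,"az": 0}
    - {"dx": 0,"dy": 0,"dz": 0,"ax": 0,"ay": 0,"az": 0}

```text
time: 80.8
tool_pos: [501.2, 408.4, 38.1]
tcp_rot: [2.22, 2.223, 0.0]
force: [-0.4, 0.7, -1.0]
grip_width: 0.463
grip_force: 50.4
```

Call:
move_arm:
  commands:
    - {"dx": 0,"dy": 0,"dz": 0,"ax": 0,"ay": 0,"az": 0}
    - {"dx": 0,"dy": 0,"dz": 0,"ax": 0,"ay": 0,"az": 0}
    - {"dx": 0,"dy": 0,"dz": 0,"ax": 0,"ay": 0,"az": 0}
    - {"dx": 0,"dy": 0,"dz": 0,"ax": 0,"ay": 0,"az": 0}
    - {"dx": 0,"dy": 0,"dz": -1,"ax": 0,"ay": 0,"az": 0}
    - {"dx": 0,"dy": 0,"dz": -3,"ax": 0,"ay": 0,"az": 0}
    - {"dx": -2,"dy": -0.5,"dz": -2,"ax": 0,"ay": 0,"az": 0}
    - {"dx": -4,"dy": -1,"dz": 0,"ax": 0,"ay": 0,"az": 0}
    - {"dx": -4,"dy": -1,"dz": 0,"ax": 0,"ay": 0,"az": 0}
    - {"dx": -4,"dy": -1,"dz": 0,"ax": 0,"ay": 0,"az": 0}
    - {"dx": -4,"dy": -1,"dz": 0,"ax": 0,"ay": 0,"az": 0}
    - {"dx": -2.5,"dy": -1,"dz": 0,"ax": 0,"ay": 0,"az": 0}
  jaw: -0.4

```text
time: 82.0
tool_pos: [445.8, 199.5, 98.7]
tcp_rot: [2.222, 2.219, -0.003]
force: [0.3, 1.2, 0.1]
grip_width: 0.703
grip_force: 0.0
```

Call:
move_arm:
  commands:
    - {"dx": 0,"dy": 0,"dz": 0,"ax": 0,"ay": 0,"az": 0.13}
    - {"dx": 0,"dy": 0,"dz": 0,"ax": 0,"ay": 0,"az": 0.13}
    - {"dx": 0,"dy": 0,"dz": 0,"ax": 0,"ay": 0,"az": 0}
    - {"dx": 0,"dy": 0,"dz": 0,"ax": 0,"ay": 0,"az": 0}
    - {"dx": 0,"dy": 0,"dz": 0,"ax": 0,"ay": 0,"az": 0}
    - {"dx": 0,"dy": 0,"dz": 0,"ax": 0,"ay": 0,"az": 0}
    - {"dx": 0,"dy": 0,"dz": 0,"ax": 0,"ay": 0,"az": 0}

```text
time: 82.7
tool_pos: [446.4, 203.3, 98.0]
tcp_rot: [-2.488, -1.918, 0.0]
force: [0.5, -0.6, 0.2]
grip_width: 0.701
grip_force: 0.0
```

```bash
python3 st.py 446.3 203.3 12 75
python3 - <<'E'
from slots import *
ims=look("l13"); mosaic(ims,[(501.1,408.1,30),(446,203,10)],"pics/c13.png",24,360)
E
```

```text
t 82.7 tcp [446.4 203.3  98. ] yaw 75.2 tilt [-0.0001  0.0001] F [ 0.5 -0.6  0.2] gw 0.701 gf 0.0 q7 -0.98
 az 0.004 shift now-frame (np.float64(-0.007), np.float64(-0.011), np.float64(8.604)) after-turn frame (np.float64(-0.007), np.float64(-0.011), np.float64(8.604))
```

View pics/c13.png

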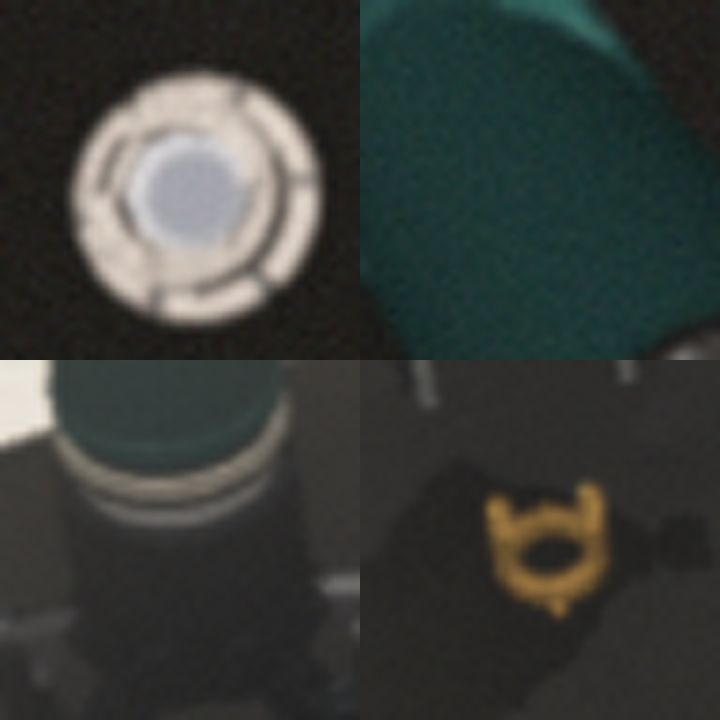

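Glass A lies flat in its cell at (190,190) in the top crop. Pick the last ring and carry it over.

Call:
move_arm:
  commands:
    - {"dx": 0,"dy": 0,"dz": 2,"ax": 0,"ay": 0,"az": 0}
    - {"dx": 0,"dy": 0,"dz": 3,"ax": 0,"ay": 0,"az": 0}
    - {"dx": 0,"dy": 0,"dz": 2.4,"ax": 0,"ay": 0,"az": 0}
    - {"dx": 0,"dy": 0,"dz": 1.2,"ax": 0,"ay": 0,"az": 0}
    - {"dx": 0,"dy": 0,"dz": 0,"ax": 0,"ay": 0,"az": 0}
    - {"dx": 0,"dy": 0,"dz": 0,"ax": 0,"ay": 0,"az": 0}
    - {"dx": 0,"dy": 0,"dz": 0,"ax": 0,"ay": 0,"az": 0}
    - {"dx": 0,"dy": 0,"dz": 0,"ax": 0,"ay": 0,"az": 0}

```text
time: 83.7
tool_pos: [447.1, 203.5, 13.0]
tcp_rot: [2.489, 1.916, 0.003]
force: [-0.9, 0.4, -0.2]
grip_width: 0.703
grip_force: 0.0
```

Call:
move_arm:
  commands:
    - {"dx": 0,"dy": 0,"dz": 0,"ax": 0,"ay": 0,"az": 0}
    - {"dx": 0,"dy": 0,"dz": 0,"ax": 0,"ay": 0,"az": 0}
    - {"dx": 0,"dy": 0,"dz": 0,"ax": 0,"ay": 0,"az": 0}
    - {"dx": 0,"dy": 0,"dz": 0,"ax": 0,"ay": 0,"az": 0}
    - {"dx": 0,"dy": 0,"dz": 0,"ax": 0,"ay": 0,"az": 0}
    - {"dx": 0,"dy": 0,"dz": 0,"ax": 0,"ay": 0,"az": 0}
  jaw: 1
  force: 70

```text
time: 84.3
tool_pos: [446.8, 203.4, 13.1]
tcp_rot: [2.489, 1.916, 0.002]
force: [-0.6, -0.0, 8.6]
grip_width: 0.451
grip_force: 70.1
```

Call:
move_arm:
  commands:
    - {"dx": 0,"dy": 0,"dz": -0.5,"ax": 0,"ay": 0,"az": 0}
    - {"dx": 0,"dy": 0,"dz": -2,"ax": 0,"ay": 0,"az": 0}
    - {"dx": 0,"dy": 0,"dz": -3,"ax": 0,"ay": 0,"az": 0}
    - {"dx": 0,"dy": 0,"dz": -1.2,"ax": 0,"ay": 0,"az": 0}
    - {"dx": 2,"dy": 0,"dz": 0,"ax": 0,"ay": 0,"az": 0}
    - {"dx": 4,"dy": 0,"dz": 0,"ax": 0,"ay": 0,"az": 0}
    - {"dx": 4,"dy": 0,"dz": 0,"ax": 0,"ay": 0,"az": 0}
    - {"dx": 4,"dy": 0,"dz": 0,"ax": 0,"ay": 0,"az": 0}
    - {"dx": 4,"dy": 0,"dz": 0,"ax": 0,"ay": 0,"az": 0}
    - {"dx": 2.2,"dy": 0,"dz": 0,"ax": 0,"ay": 0,"az": 0}
    - {"dx": 1,"dy": 0,"dz": 0,"ax": 0,"ay": 0,"az": 0}
    - {"dx": 0,"dy": 0,"dz": 0,"ax": 0,"ay": 0,"az": 0}

```text
time: 85.5
tool_pos: [499.9, 410.3, 78.1]
tcp_rot: [-2.486, -1.919, 0.0]
force: [0.7, 0.0, -1.1]
grip_width: 0.452
grip_force: 70.5
```

Call:
move_arm:
  commands:
    - {"dx": 0,"dy": 0,"dz": 0,"ax": 0,"ay": 0,"az": -0.147}
    - {"dx": 0,"dy": 0,"dz": 0,"ax": 0,"ay": 0,"az": -0.147}
    - {"dx": 0,"dy": 0,"dz": 0,"ax": 0,"ay": 0,"az": -0.147}
    - {"dx": 0,"dy": 0,"dz": 0,"ax": 0,"ay": 0,"az": -0.147}
    - {"dx": 0,"dy": 0,"dz": 0,"ax": 0,"ay": 0,"az": -0.147}
    - {"dx": 0,"dy": 0,"dz": 0,"ax": 0,"ay": 0,"az": -0.147}
    - {"dx": 0,"dy": 0,"dz": 0,"ax": 0,"ay": 0,"az": -0.147}
    - {"dx": 0,"dy": 0,"dz": 0,"ax": 0,"ay": 0,"az": -0.147}
    - {"dx": 0,"dy": 0,"dz": 0,"ax": 0,"ay": 0,"az": -0.147}
    - {"dx": 0,"dy": 0,"dz": 0,"ax": 0,"ay": 0,"az": -0.147}
    - {"dx": 0,"dy": 0,"dz": 0,"ax": 0,"ay": 0,"az": -0.147}
    - {"dx": 0,"dy": 0,"dz": 0,"ax": 0,"ay": 0,"az": -0.147}

```text
time: 86.7
tool_pos: [500.4, 405.0, 78.2]
tcp_rot: [-0.096, -3.139, 0.006]
force: [0.3, 0.2, -1.7]
grip_width: 0.452
grip_force: 70.6
```

Call:
move_arm:
  commands:
    - {"dx": 0,"dy": 0,"dz": 0,"ax": 0,"ay": 0,"az": -0.147}
    - {"dx": 0,"dy": 0,"dz": 0,"ax": 0,"ay": 0,"az": -0.147}
    - {"dx": 0,"dy": 0,"dz": 0,"ax": 0,"ay": 0,"az": -0.147}
    - {"dx": 0,"dy": 0,"dz": 0,"ax": 0,"ay": 0,"az": -0.147}
    - {"dx": 0,"dy": 0,"dz": 0,"ax": 0,"ay": 0,"az": -0.147}
    - {"dx": 0,"dy": 0,"dz": 0,"ax": 0,"ay": 0,"az": -0.147}
    - {"dx": 0,"dy": 0,"dz": 0,"ax": 0,"ay": 0,"az": -0.147}
    - {"dx": 0,"dy": 0,"dz": 0,"ax": 0,"ay": 0,"az": -0.147}
    - {"dx": 0,"dy": 0,"dz": 0,"ax": 0,"ay": 0,"az": -0.147}
    - {"dx": 0,"dy": 0,"dz": 0,"ax": 0,"ay": 0,"az": 0}
    - {"dx": 0,"dy": 0,"dz": 0,"ax": 0,"ay": 0,"az": 0}
    - {"dx": 0,"dy": 0,"dz": 0,"ax": 0,"ay": 0,"az": 0}

```text
time: 87.9
tool_pos: [500.6, 407.2, 78.8]
tcp_rot: [1.844, -2.542, 0.002]
force: [-0.1, -0.0, -1.6]
grip_width: 0.447
grip_force: 70.6
```

Call:
move_arm:
  commands:
    - {"dx": 0,"dy": 0,"dz": 0,"ax": 0,"ay": 0,"az": 0}
    - {"dx": 0,"dy": 0,"dz": 0,"ax": 0,"ay": 0,"az": 0}
    - {"dx": 0,"dy": 0,"dz": 0,"ax": 0,"ay": 0,"az": 0}

```text
time: 88.2
tool_pos: [500.6, 408.3, 79.2]
tcp_rot: [-1.848, 2.541, -0.0]
force: [0.0, -0.2, -1.0]
grip_width: 0.447
grip_force: 70.6
```

```bash
python3 st.py 501.2 408.4 54 252
```

```text
t 88.2 tcp [500.6 408.3  79.2] yaw -107.9 tilt [ 0.0003 -0.0001] F [ 0.  -0.2 -1. ] gw 0.447 gf 70.6 q7 1.29
 az 0.001 shift now-frame (np.float64(-0.033), np.float64(-0.057), np.float64(2.517)) after-turn frame (np.float64(-0.033), np.float64(-0.057), np.float64(2.517))
```

Call:
move_arm:
  commands:
    - {"dx": -0.03,"dy": -0.06,"dz": 1,"ax": 0,"ay": 0,"az": 0}
    - {"dx": 0,"dy": 0,"dz": 1,"ax": 0,"ay": 0,"az": 0}
    - {"dx": 0,"dy": 0,"dz": 0.5,"ax": 0,"ay": 0,"az": 0}
    - {"dx": 0,"dy": 0,"dz": 0,"ax": 0,"ay": 0,"az": 0}
    - {"dx": 0,"dy": 0,"dz": 0,"ax": 0,"ay": 0,"az": 0}
    - {"dx": 0,"dy": 0,"dz": 0,"ax": 0,"ay": 0,"az": 0}
    - {"dx": 0,"dy": 0,"dz": 0,"ax": 0,"ay": 0,"az": 0}
    - {"dx": 0,"dy": 0,"dz": 0,"ax": 0,"ay": 0,"az": 0}

```text
time: 89.0
tool_pos: [501.4, 408.4, 54.4]
tcp_rot: [-1.848, 2.54, 0.0]
force: [-0.0, 0.8, -1.9]
grip_width: 0.453
grip_force: 70.6
```

Call:
move_arm:
  commands:
    - {"dx": 0,"dy": 0,"dz": 0.4,"ax": 0,"ay": 0,"az": 0}
    - {"dx": 0,"dy": 0,"dz": 0.3,"ax": 0,"ay": 0,"az": 0}
    - {"dx": 0,"dy": 0,"dz": 0,"ax": 0,"ay": 0,"az": 0}
    - {"dx": 0,"dy": 0,"dz": 0,"ax": 0,"ay": 0,"az": 0}
    - {"dx": 0,"dy": 0,"dz": 0,"ax": 0,"ay": 0,"az": 0}

```text
time: 89.5
tool_pos: [501.0, 407.4, 46.5]
tcp_rot: [1.847, -2.539, 0.001]
force: [-1.1, -1.6, -0.9]
grip_width: 0.45
grip_force: 70.6
```

```bash
python3 st.py 501.2 408.4 39.1 252
```

```text
t 89.5 tcp [501.  407.4  46.5] yaw -107.9 tilt [-0.0008 -0.0016] F [-1.1 -1.6 -0.9] gw 0.45 gf 70.6 q7 1.26
 az 0.001 shift now-frame (np.float64(-0.098), np.float64(0.006), np.float64(0.74)) after-turn frame (np.float64(-0.098), np.float64(0.007), np.float64(0.74))
```

Call:
move_arm:
  commands:
    - {"dx": 0.06,"dy": -0.02,"dz": 0.2,"ax": 0,"ay": 0,"az": 0}
    - {"dx": 0,"dy": 0,"dz": 0.3,"ax": 0,"ay": 0,"az": 0}
    - {"dx": 0,"dy": 0,"dz": 0.15,"ax": 0,"ay": 0,"az": 0}
    - {"dx": 0,"dy": 0,"dz": 0,"ax": 0,"ay": 0,"az": 0}
    - {"dx": 0,"dy": 0,"dz": 0,"ax": 0,"ay": 0,"az": 0}
    - {"dx": 0,"dy": 0,"dz": 0.1,"ax": 0,"ay": 0,"az": 0}
    - {"dx": 0,"dy": 0,"dz": 0.05,"ax": 0,"ay": 0,"az": 0}
    - {"dx": 0,"dy": 0,"dz": 0,"ax": 0,"ay": 0,"az": 0}
    - {"dx": 0,"dy": 0,"dz": 0,"ax": 0,"ay": 0,"az": 0}
    - {"dx": 0,"dy": 0,"dz": 0,"ax": 0,"ay": 0,"az": 0}

```text
time: 90.5
tool_pos: [500.9, 407.3, 39.2]
tcp_rot: [1.848, -2.54, 0.001]
force: [-3.2, -3.8, 5.1]
grip_width: 0.448
grip_force: 71.2
```

```bash
python3 st.py 501.2 408.4 39.1 252; python3 -c "
from h import *;print(np.round(arm.read_state()['moment'],2))"
```

```text
t 90.5 tcp [500.9 407.3  39.2] yaw -107.9 tilt [-0.0003 -0.0008] F [-3.2 -3.8  5.1] gw 0.448 gf 71.2 q7 1.25
 az 0.001 shift now-frame (np.float64(-0.111), np.float64(0.008), np.float64(0.011)) after-turn frame (np.float64(-0.111), np.float64(0.008), np.float64(0.011))
[-0.92  0.58  0.01]
```

Call:
move_arm:
  commands:
    - {"dx": 0.09,"dy": 0.02,"dz": 0,"ax": 0,"ay": 0,"az": 0}
    - {"dx": 0,"dy": 0,"dz": 0,"ax": 0,"ay": 0,"az": 0.12}
    - {"dx": 0,"dy": 0,"dz": 0,"ax": 0,"ay": 0,"az": 0.12}
    - {"dx": 0,"dy": 0,"dz": 0,"ax": 0,"ay": 0,"az": 0.12}
    - {"dx": 0,"dy": 0,"dz": 0,"ax": 0,"ay": 0,"az": 0.12}
    - {"dx": 0,"dy": 0,"dz": 0,"ax": 0,"ay": 0,"az": 0.12}
    - {"dx": 0,"dy": 0,"dz": 0,"ax": 0,"ay": 0,"az": 0.12}
    - {"dx": 0,"dy": 0,"dz": 0,"ax": 0,"ay": 0,"az": 0.12}
    - {"dx": 0,"dy": 0,"dz": 0,"ax": 0,"ay": 0,"az": 0.12}
    - {"dx": 0,"dy": 0,"dz": 0,"ax": 0,"ay": 0,"az": 0.12}
    - {"dx": 0,"dy": 0,"dz": 0,"ax": 0,"ay": 0,"az": 0.12}
    - {"dx": 0,"dy": 0,"dz": 0,"ax": 0,"ay": 0,"az": 0}

```text
time: 91.7
tool_pos: [500.9, 408.3, 39.3]
tcp_rot: [-0.093, 3.139, 0.003]
force: [-1.9, -0.1, 0.4]
grip_width: 0.449
grip_force: 70.6
```

Call:
move_arm:
  commands:
    - {"dx": 0,"dy": 0,"dz": 0,"ax": 0,"ay": 0,"az": 0}
    - {"dx": 0,"dy": 0,"dz": 0,"ax": 0,"ay": 0,"az": 0.08}
    - {"dx": 0,"dy": 0,"dz": 0,"ax": 0,"ay": 0,"az": 0.08}
    - {"dx": 0,"dy": 0,"dz": 0,"ax": 0,"ay": 0,"az": 0.08}
    - {"dx": 0,"dy": 0,"dz": 0,"ax": 0,"ay": 0,"az": 0.06}
    - {"dx": 0,"dy": 0,"dz": 0,"ax": 0,"ay": 0,"az": 0.05}
    - {"dx": 0,"dy": 0,"dz": 0,"ax": 0,"ay": 0,"az": 0}
    - {"dx": 0,"dy": 0,"dz": 0,"ax": 0,"ay": 0,"az": 0}
    - {"dx": 0,"dy": 0,"dz": 0,"ax": 0,"ay": 0,"az": 0}
  force: 120

```text
time: 92.6
tool_pos: [500.7, 407.4, 39.5]
tcp_rot: [-0.454, -3.108, -0.002]
force: [-2.7, -1.7, 5.3]
grip_width: 0.435
grip_force: 120.9
```

```bash
python3 st.py 501.2 408.4 39.1 163; python3 -c "
from h import *;print(np.round(arm.read_state()['moment'],2))"
```

```text
t 92.6 tcp [500.7 407.4  39.5] yaw 163.4 tilt [-0.0001  0.0011] F [-2.7 -1.7  5.3] gw 0.435 gf 120.9 q7 -0.05
 az 0.007 shift now-frame (np.float64(-0.018), np.float64(0.113), np.float64(0.036)) after-turn frame (np.float64(-0.017), np.float64(0.113), np.float64(0.036))
[-0.34  0.58 -0.08]
```

Call:
move_arm:
  commands:
    - {"dx": 0,"dy": 0,"dz": 0,"ax": 0,"ay": 0,"az": 0.04}
    - {"dx": 0,"dy": 0,"dz": 0,"ax": 0,"ay": 0,"az": 0.04}
    - {"dx": 0,"dy": 0,"dz": 0,"ax": 0,"ay": 0,"az": 0}
    - {"dx": 0,"dy": 0,"dz": 0,"ax": 0,"ay": 0,"az": 0}
    - {"dx": 0,"dy": 0,"dz": 0,"ax": 0,"ay": 0,"az": 0}

```text
time: 93.1
tool_pos: [500.8, 407.5, 39.4]
tcp_rot: [0.575, 3.088, 0.002]
force: [-2.0, -2.5, 6.3]
grip_width: 0.43
grip_force: 120.9
```

```bash
python3 st.py 501.2 408.4 39.1 163; python3 -c "
from h import *;print(np.round(arm.read_state()['moment'],2))"
```

```text
t 93.1 tcp [500.8 407.5  39.4] yaw 158.9 tilt [0.0004 0.001 ] F [-2.  -2.5  6.3] gw 0.43 gf 120.9 q7 -0.11
 az -0.071 shift now-frame (np.float64(-0.005), np.float64(0.098), np.float64(0.035)) after-turn frame (np.float64(-0.012), np.float64(0.097), np.float64(0.035))
[-0.37  0.49  0.53]
```

Call:
move_arm:
  commands:
    - {"dx": 0,"dy": 0,"dz": 0,"ax": 0,"ay": 0,"az": 0.04}
    - {"dx": 0,"dy": 0,"dz": 0,"ax": 0,"ay": 0,"az": 0.04}
    - {"dx": 0,"dy": 0,"dz": 0,"ax": 0,"ay": 0,"az": 0}
    - {"dx": 0,"dy": 0,"dz": 0,"ax": 0,"ay": 0,"az": 0}

```text
time: 93.5
tool_pos: [501.2, 408.3, 39.5]
tcp_rot: [0.696, 3.063, 0.004]
force: [0.2, 0.3, 4.5]
grip_width: 0.432
grip_force: 120.8
```

```bash
python3 st.py 501.2 408.4 39.1 163; python3 -c "
from h import *;print(np.round(arm.read_state()['moment'],2))"
```

```text
t 93.5 tcp [501.2 408.3  39.5] yaw 154.4 tilt [0.0015 0.0024] F [0.2 0.3 4.5] gw 0.432 gf 120.8 q7 -0.18
 az -0.15 shift now-frame (np.float64(0.001), np.float64(0.012), np.float64(0.036)) after-turn frame (np.float64(-0.001), np.float64(0.012), np.float64(0.036))
[0.02 0.17 1.49]
```

Call:
move_arm:
  commands:
    - {"dx": 0,"dy": 0,"dz": 0,"ax": 0,"ay": 0,"az": 0.04}
    - {"dx": 0,"dy": 0,"dz": 0,"ax": 0,"ay": 0,"az": 0.04}
    - {"dx": 0,"dy": 0,"dz": 0,"ax": 0,"ay": 0,"az": 0}
    - {"dx": 0,"dy": 0,"dz": 0,"ax": 0,"ay": 0,"az": 0}

```text
time: 93.9
tool_pos: [501.3, 409.3, 39.5]
tcp_rot: [0.818, 3.032, 0.007]
force: [0.8, 2.9, 2.5]
grip_width: 0.437
grip_force: 121.1
```

```bash
python3 st.py 501.2 408.4 39.1 163; python3 -c "
from h import *;print(np.round(arm.read_state()['moment'],2))"
```

```text
t 93.9 tcp [501.3 409.3  39.5] yaw 149.8 tilt [0.0021 0.0043] F [0.8 2.9 2.5] gw 0.437 gf 121.1 q7 -0.24
 az -0.23 shift now-frame (np.float64(-0.033), np.float64(-0.083), np.float64(0.039)) after-turn frame (np.float64(-0.013), np.float64(-0.088), np.float64(0.039))
[ 0.72 -0.14  2.5 ]
```

Call:
move_arm:
  commands:
    - {"dx": 0,"dy": 0,"dz": 0,"ax": 0,"ay": 0,"az": 0.03}
    - {"dx": 0,"dy": 0,"dz": 0,"ax": 0,"ay": 0,"az": 0}
    - {"dx": 0,"dy": 0,"dz": 0,"ax": 0,"ay": 0,"az": 0}
    - {"dx": 0,"dy": 0,"dz": 0,"ax": 0,"ay": 0,"az": 0}

```text
time: 94.3
tool_pos: [501.5, 409.2, 39.5]
tcp_rot: [0.87, 3.018, 0.008]
force: [1.5, 5.2, 0.3]
grip_width: 0.433
grip_force: 121.1
```

Call:
move_arm:
  commands:
    - {"dx": 0,"dy": 0,"dz": 0,"ax": 0,"ay": 0,"az": 0}
    - {"dx": 0,"dy": 0,"dz": 0,"ax": 0,"ay": 0,"az": 0}
    - {"dx": 0,"dy": 0,"dz": 0,"ax": 0,"ay": 0,"az": 0}
    - {"dx": 0,"dy": 0,"dz": 0,"ax": 0,"ay": 0,"az": 0}
    - {"dx": 0,"dy": 0,"dz": -1.5,"ax": 0,"ay": 0,"az": 0}
    - {"dx": 0,"dy": 0,"dz": -3,"ax": 0,"ay": 0,"az": 0}
    - {"dx": 0,"dy": 0,"dz": -3,"ax": 0,"ay": 0,"az": 0.15}
    - {"dx": 0,"dy": 0,"dz": -4,"ax": 0,"ay": 0,"az": 0.15}
    - {"dx": 0,"dy": 0,"dz": -1,"ax": 0,"ay": 0,"az": 0.15}
    - {"dx": 0,"dy": 0,"dz": 0,"ax": 0,"ay": 0,"az": 0.15}
    - {"dx": 0,"dy": 0,"dz": 0,"ax": 0,"ay": 0,"az": 0.15}
    - {"dx": 0,"dy": 0,"dz": 0,"ax": 0,"ay": 0,"az": 0.15}
  jaw: -0.4

```text
time: 95.5
tool_pos: [500.6, 406.9, 165.6]
tcp_rot: [-2.107, -2.33, -0.001]
force: [0.2, 1.3, 0.3]
grip_width: 0.704
grip_force: 0.0
```

Call:
move_arm:
  commands:
    - {"dx": 0,"dy": 0,"dz": 0,"ax": 0,"ay": 0,"az": 0.1}
    - {"dx": -2,"dy": -1,"dz": 0,"ax": 0,"ay": 0,"az": 0}
    - {"dx": -4,"dy": -1,"dz": 0,"ax": 0,"ay": 0,"az": 0}
    - {"dx": -4,"dy": -1,"dz": 0,"ax": 0,"ay": 0,"az": 0}
    - {"dx": -4,"dy": -1,"dz": 0,"ax": 0,"ay": 0,"az": 0}
    - {"dx": -4,"dy": 0,"dz": 0,"ax": 0,"ay": 0,"az": 0}
    - {"dx": -3,"dy": 0,"dz": 0,"ax": 0,"ay": 0,"az": 0}
    - {"dx": 0,"dy": 0,"dz": 0,"ax": 0,"ay": 0,"az": 0}
    - {"dx": 0,"dy": 0,"dz": 0,"ax": 0,"ay": 0,"az": 0}
    - {"dx": 0,"dy": 0,"dz": 0,"ax": 0,"ay": 0,"az": 0}
    - {"dx": 0,"dy": 0,"dz": 0,"ax": 0,"ay": 0,"az": 0}
  jaw: 0

```text
time: 96.6
tool_pos: [462.7, 198.4, 164.5]
tcp_rot: [-2.209, -2.233, -0.002]
force: [0.1, -0.2, -0.1]
grip_width: 0.499
grip_force: 0.0
```

```bash
python3 st.py 617.5 -118.6 150 90
python3 - <<'E'
from look import *
ims=look("l14",3)
import stk
c={n:proj(n,[617.5,-118.6,60])[0] for n in("top","side")}
for z in(44,46,47,48,49,51): stk.run("l14",("top","side"),{z:[6,26,z]})
stk.run("l14",("top","side"),{"+2both":[6,28,48],"+3both":[6,29,49]})
E
python3 ringyaw.py l14 501.1 408.1;python3 ringyaw.py l14 513.6 -369.8
```

```text
t 96.6 tcp [462.7 198.4 164.5] yaw 90.6 tilt [0.0007 0.0014] F [ 0.1 -0.2 -0.1] gw 0.499 gf 0.0 q7 -0.72
 az 0.011 shift now-frame (np.float64(-31.86), np.float64(15.143), np.float64(1.449)) after-turn frame (np.float64(-31.699), np.float64(15.478), np.float64(1.449))
l14 44 [[39.7, 617.6, -120.1], [51.7, 617.1, -117.0]]
l14 46 [[39.2, 617.0, -119.7], [44.9, 616.6, -117.9]]
l14 47 [[40.1, 616.9, -119.6], [41.5, 615.7, -118.4]]
l14 48 [[39.9, 616.6, -119.3], [38.9, 615.6, -118.4]]
l14 49 [[40.4, 616.6, -119.2], [37.9, 615.5, -118.5]]
l14 51 [[42.2, 616.4, -119.0], [36.6, 615.3, -119.0]]
l14 +2both [[39.9, 616.6, -119.4], [38.9, 615.6, -118.4]]
l14 +3both [[40.3, 616.4, -119.1], [38.0, 615.6, -118.6]]
[('top', np.float64(30.9), array([503.5, 408.6]), np.float64(154.0)), ('side', np.float64(118.5), array([499.7, 404. ]), np.float64(73.6))]
[('top', np.float64(29.9), array([ 515.9, -370.3]), np.float64(160.3)), ('side', np.float64(42.6), array([ 515.5, -371. ]), np.float64(154.6))]
```

Run:
```python
import stk
for z in(24,26,28,29,31): stk.run("l9",("top","side"),{z:[6,z]})
for z in(4,6,8,9): stk.run("l3",("side",),{z:[z]})
import numpy as np
# lean: rim ellipse of top plug only, both cameras, solve z by triangulation
from look import *
def rim(tag,n,zs):
    im=cv2.imread(f"pics/{tag}_{n}.png").astype(float).mean(2); g=cv2.GaussianBlur(im,(0,0),.7); best=[]
    for z in zs:
        b=(-1e9,)
        for x in np.arange(611,623,.5):
            for y in np.arange(-125,-112,.5):
                C=np.c_[circ(28,z)[:,:2]+[x+OFF[n][0],y+OFF[n][1]],np.full(48,z)]; m=proj(n,C).astype(np.float32)[None]
                v=cv2.remap(g,m[...,0].copy(),m[...,1].copy(),cv2.INTER_LINEAR)[0]; C[:,:2]+= (C[:,:2]-[x+OFF[n][0],y+OFF[n][1]])*(.2); m=proj(n,C).astype(np.float32)[None]
                w=cv2.remap(g,m[...,0].copy(),m[...,1].copy(),cv2.INTER_LINEAR)[0]; s=(v-w).mean()
                if s>b[0]: b=(round(s,1),x,y)
        best.append((z,)+b)
    return best
print("l9",rim("l9","side",(82,)),rim("l9","top",(82,)))
print("l3",rim("l3","side",(62,)),rim("l3","top",(62,)))
print("l14",rim("l14","side",(102,105)),rim("l14","top",(102,105)))
```

```text
l9 24 [[22.7, 619.3, -120.2], [40.1, 617.5, -117.9]]
l9 26 [[22.9, 618.5, -120.1], [34.0, 617.5, -117.9]]
l9 28 [[23.8, 618.4, -119.7], [30.9, 617.0, -118.5]]
l9 29 [[24.0, 618.4, -119.7], [31.4, 616.9, -119.0]]
l9 31 [[26.6, 618.4, -119.2], [33.9, 616.5, -119.3]]
l3 4 [[29.8, 618.2, -117.1]]
l3 6 [[29.0, 617.5, -117.9]]
l3 8 [[27.9, 616.7, -118.8]]
l3 9 [[27.9, 616.3, -119.4]]
l9 [(82, np.float64(44.5), np.float64(617.0), np.float64(-119.5))] [(82, np.float64(45.3), np.float64(617.5), np.float64(-118.5))]
l3 [(62, np.float64(40.9), np.float64(617.0), np.float64(-119.0))] [(62, np.float64(39.1), np.float64(617.5), np.float64(-118.0))]
l14 [(102, np.float64(43.8), np.float64(616.0), np.float64(-119.0)), (105, np.float64(43.2), np.float64(614.5), np.float64(-120.5))] [(102, np.float64(46.4), np.float64(616.5), np.float64(-118.0)), (105, np.float64(46.2), np.float64(615.5), np.float64(-117.5))]
```

The rim triangulates to z = 102 mm, so the stack is fully nested. I'll take a last look from a clear pose.

Call:
move_arm:
  commands:
    - {"dx": -3,"dy": -1,"dz": -2,"ax": 0,"ay": 0,"az": 0}
    - {"dx": -4,"dy": -1,"dz": -2,"ax": 0,"ay": 0,"az": 0}
    - {"dx": -4,"dy": 0,"dz": -2,"ax": 0,"ay": 0,"az": 0}
    - {"dx": -4,"dy": 0,"dz": -2,"ax": 0,"ay": 0,"az": 0}
    - {"dx": -3,"dy": 0,"dz": 0,"ax": 0,"ay": 0,"az": 0}
    - {"dx": 0,"dy": 0,"dz": 0,"ax": 0,"ay": 0,"az": 0}
    - {"dx": 0,"dy": 0,"dz": 0,"ax": 0,"ay": 0,"az": 0}
    - {"dx": 0,"dy": 0,"dz": 0,"ax": 0,"ay": 0,"az": 0}
    - {"dx": 0,"dy": 0,"dz": 0,"ax": 0,"ay": 0,"az": 0}

```text
time: 97.8
tool_pos: [444.0, 17.8, 243.8]
tcp_rot: [-2.208, -2.233, -0.0]
force: [1.1, 1.2, 0.3]
grip_width: 0.497
grip_force: 0.0
```

```bash
python3 - <<'E'
from look import *
ims=look("l15",3); mosaic(ims,[(501.1,408.1,35),(633.5,117.5,35),(513.6,-369.8,35)],"pics/c15.png",20,265)
E
python3 ringyaw.py l15 501.1 408.1; python3 st.py 500 0
```

```text
[('top', np.float64(30.8), array([503.5, 408.6]), np.float64(154.0)), ('side', np.float64(57.2), array([500.1, 410.1]), np.float64(143.5))]
t 98.1 tcp [444.1  16.8 243.9] yaw 90.5 tilt [-0.0003  0.0001] F [ 0.3 -0.1  0.2] gw 0.504 gf 0.0 q7 -0.26
 az -0.0 shift now-frame (np.float64(-1.733), np.float64(5.575), np.float64(-0.0)) after-turn frame (np.float64(-1.733), np.float64(5.575), np.float64(-0.0))
```

View pics/c15.png

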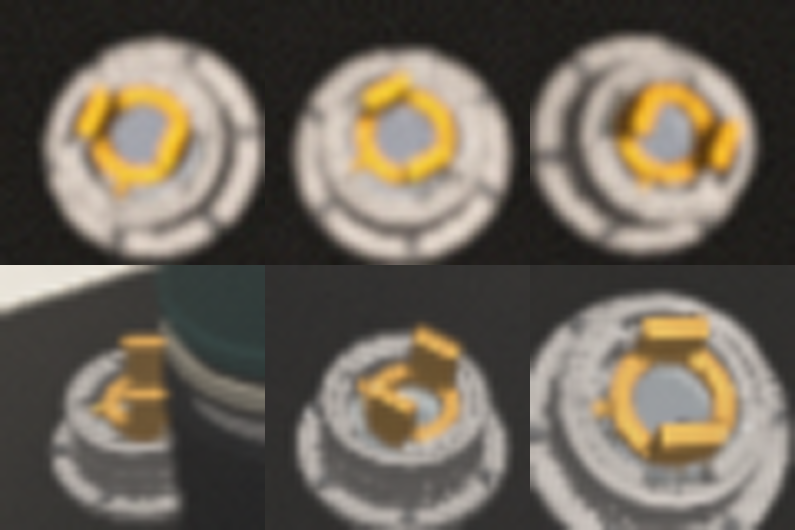

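Top row: all three rings sit level on their glasses, A at (140,130), B at (405,130) and C at (668,130). Each pin stub is about a quarter turn from its slots. Handing in.

```bash
python3 -c "
from workcell import arm
print(arm.close_job())"
```

```text
the job is handed in; nothing more can be done
None
```

I handed the job in at about 98 s of the 210 s. All three glasses lie flat in their cells and each ring is turned clockwise until it stopped: the torque rose steadily at about a quarter turn, though the camera angles are only good to several degrees. The three plugs are nested upright on the cork pad; the second lifted off with the third once and I set the pair back. I did not check the bystanders in the final pictures, and no verdict was returned.

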